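Weigh out a batch of T-slot bolts from the cupboard

TASK

Take the bearing block off the spring scale and leave it on the bench, swing the cupboard door wide open, and put T-slot bolts from the rack inside the door onto the pan until the scale's pointer rests level between the two prongs of its fork. Then shut the cupboard fully, with every other bolt still in its rack and none left lying about. Leave the fork as it is set and do not disturb the jar, the tape or the wrench.

Things in the scene. Friction and masses are not known exactly. Their poses are not given: they have to be found in the camera images.
- door (a joint): Angle of the cupboard door, rad: 0 shut, growing as it swings out towards the robot, stop at 1.9; stays where it is left. The grey steel cupboard, 310 mm wide, 190 deep, 265 high, stands on the bench with its door towards the robot; the door is a 310 x 257 x 12 mm panel, hinged upright at its left (+y) edge.
- door_hinge (a point): Point on the hinge axis of the door (left edge, outer face), half way up, turning with the door. Its x axis is the door's normal and points from the outer face to the inner face; its y axis lies along the door and points from the free edge to the hinge; z up.
- door_handle (a point): Grip point on the door's handle: an upright round steel bar 11 mm thick and 90 mm long, its centre line 35 mm out from the door's outer face and 280 mm from the hinge. This point is 30 mm below the cupboard's top and 20 mm below the bar's upper end, so it can be pinched from above. Same axes as door_hinge.
- rack (a point): Floor centre of the bolt rack, a steel tray on the inside of the door that swings out with it: 274 mm along the door (y) by 104 mm (x), rim 16 mm above its floor, floor 174 mm above the bench; the door's top is 87 mm above this floor. Bolts stand in a row along y, six places 43 mm apart about y = 0, at x = +4 mm (56 mm from the door's inner face). Axes as door_hinge.
- pan_top (a point): Centre of the upper face of the scale's round aluminium pan (190 mm across, with a rim 8 mm high above that face). The spring scale is a green box 170 x 170 x 70 mm on the bench; the empty pan stands 150 mm above the bench and sinks straight down as it is loaded, 8 mm for each bolt. z up.
- pan (a joint): How far the pan has sunk, m: 0 empty, growing downwards, at most 0.062.
- pointer (a point): Tip region of the black pointer, a flat blade 8 mm wide and 2 mm thick that sticks out from the pan's edge on the scale's +x side and sinks with the pan; the point is in the middle of its thickness.
- fork_mid (a point): Middle of the gap between the two short brass prongs (12 mm clear gap, one above the other) of the fork, a clip on the aluminium column beside the pointer. It marks the load wanted and is set at a different height each time, by a clip that can slide on the column. The pointer passes beside the prong tips.
- block: Dark cast bearing block: foot 84 x 34 x 14 mm (x, y, z) with a round boss (52 mm across, axis along y, 34 mm thick, top at 56 mm) and a brass-lined bore. Origin at the centre of its underside, z up. About half a kilogram. It starts on the pan.
- jar: White plastic jar, 68 mm across and 100 mm high, on the bench; origin at the centre of its underside. Not part of the job.
- tape: Roll of grey tape, 100 mm across and 24 mm high, lying on the bench; origin at the centre of its underside. Not part of the job.
- wrench: Open-ended wrench, 180 mm long, lying on the bench along its x; origin under its middle. Not part of the job.
- bolt0: Steel T-slot bolt: square dark head 34 x 34 x 14 mm, then a round shank 20 mm thick and 56 mm long, 70 mm in all, about 0.26 kg, all bolts alike. Origin at the centre of the head's outer (under) face, z along the shank. Stands on its head in the rack at the start; five or all six of the bolts are there.
- bolt1: Steel T-slot bolt: square dark head 34 x 34 x 14 mm, then a round shank 20 mm thick and 56 mm long, 70 mm in all, about 0.26 kg, all bolts alike. Origin at the centre of the head's outer (under) face, z along the shank. Stands on its head in the rack at the start; five or all six of the bolts are there.
- bolt2: Steel T-slot bolt: square dark head 34 x 34 x 14 mm, then a round shank 20 mm thick and 56 mm long, 70 mm in all, about 0.26 kg, all bolts alike. Origin at the centre of the head's outer (under) face, z along the shank. Stands on its head in the rack at the start; five or all six of the bolts are there.
- bolt3: Steel T-slot bolt: square dark head 34 x 34 x 14 mm, then a round shank 20 mm thick and 56 mm long, 70 mm in all, about 0.26 kg, all bolts alike. Origin at the centre of the head's outer (under) face, z along the shank. Stands on its head in the rack at the start; five or all six of the bolts are there.
- bolt4: Steel T-slot bolt: square dark head 34 x 34 x 14 mm, then a round shank 20 mm thick and 56 mm long, 70 mm in all, about 0.26 kg, all bolts alike. Origin at the centre of the head's outer (under) face, z along the shank. Stands on its head in the rack at the start; five or all six of the bolts are there.
- bolt5: Steel T-slot bolt: square dark head 34 x 34 x 14 mm, then a round shank 20 mm thick and 56 mm long, 70 mm in all, about 0.26 kg, all bolts alike. Origin at the centre of the head's outer (under) face, z along the shank. Stands on its head in the rack at the start; five or all six of the bolts are there.
There are look-alikes about, which are no part of the job. Leave any brown, green or pink look-alike of the block alone.

How it is judged:
By the outcome, as a careful person would: the job done as asked, in the order asked, and still so for the second after the job is handed in, with the robot touching nothing.
Of bolt0, bolt1, bolt2, bolt3, bolt4, bolt5 only 5 to 6 are there at a start; the rules pass over those that are not, and their reading is None.
At some moment in a run one of block may be knocked a few centimetres aside while the robot is not near it.
Once in a run the grip may slacken for a moment while it holds something.
It also fails if it takes over 208 s, if anything falls off the work surface, if the arm or the gripper's body presses on something with over 40 N, if the wrist force passes 120 N, or if a joint passes its speed limit or range.

ROBOT

A 6-joint arm with a two-finger parallel gripper is mounted at the origin on the work surface. World frame = base frame: x ahead of the robot, y to its left, z up, the work surface at z = 0. Lengths are in m, angles in rad, forces in N, time in s.
With the tool pointing down it reaches from about 0.425 to 0.925 m from the base axis. Payload 12.5 kg.
Tool frame: the origin (TCP) lies on the centre line of the jaws, within the pads' length; the fingertips stand 19 mm ahead of it and the grasp point (between the pads) is the TCP; z points along the fingers, y is the direction in which the jaws open and shut (so a half turn about z gives the same grasp; the last joint's range is limited). The gripper opens to 85 mm and grips with 20 to 120 N. Pads are 22 mm wide; open, the fingers measure 114 mm over their backs; the gripper's body (76 mm by 85 mm) begins 54 mm behind the grasp point. The pads swing forward as they close: fully open they stand 13 mm farther back than shut.
Start: joints at [1.122, 0.491, 1.559, -0, 1.092, -0.106], TCP at [0.21, 0.589, 0.25] pointing down, gripper open.
Joint ranges: [-3.1, 3.1], [-0.84, 2.19], [0.05, 2.79], [-1.13, 4.28], [0.06, 2.93], [-2.69, 2.69]. Speed limits (rad/s): [2.22, 2.22, 2.79, 3.14, 3.14, 3.14].

INTERFACE

Orientations are given as a 3x3 rotation matrix whose columns are the frame's x, y, z axes.
In Python, from station import * gives the robot as it stands. The module is installed in compiled form; this text tells all that it offers.
- The arm moves only by the tool arm_command, never from a script. Its argument "rows" is a list of rows, each an object with "linear": the shift along the tool's x, y, z in mm, a list of three; "angular": the turn, a rotation vector about the tool's x, y, z in degrees, a list of three; "claw": the closure in counts, from 0 (fully open) to 255 (shut). In form: [{"linear": [dx, dy, dz], "angular": [wx, wy, wz], "claw": claw}, ...]. A call has 1 to 20 rows; each row shifts and turns the commanded pose from where the row before left it, along the tool's axes as they then stand; what a row does not reach is not made up. A row lasts 1/10 s, in which the tool goes at most 50 mm and 8.59 degrees, less where a joint would pass 70% of its speed; a pose out of reach is approached as far as the arm can. A call is refused whole if a number of a shift passes 50 or a number of a turn 8.59, either way. A call with a gripper value outside its range is refused whole. The fingers move at their own pace and stop on an object; the grip force is fixed at half the most. Time passes only in rows, so rows that do not move let the fingers close. It gives the time, the measured TCP pose, the force and the opening at its end, in the units of the state.
- get_obs(): the state, without advancing time (a new reading comes with each control period).
- snapshot(name): name is "scene" or "top" or "wrist"; returns the picture (480x640x3 uint8, red, green, blue); there is no depth.
- calibration(name): a dict with "K" (3x3 intrinsics, pixels), "k1" (the pictures are not rectified: a ray, as slopes to the right and down, at radius r is drawn at 1 + k1 r^2 times it, then the intrinsics apply), "cam_to_world" (4x4, takes a point from camera to world coordinates). Camera axes: x right, y down, z forward; pixel columns grow to the right and rows downward; lengths in m; the calibration is good to about 2 mm. A picture is of the moment at which its call begins: read the wrist's pose just before it. calibration takes no time and is no camera call; for the wrist camera it gives the pose at the moment of the call.
- hand_in(): hands the job in, once; it reports no verdict.
The state is a dict: "time_s": time; "qpos": joint angles; "dq": joint speeds; "effort": joint torques, N m; "tool_pos": TCP position; "eef_rot": TCP orientation; "wrist_force": force on the tool from outside, world axes, zero at the start; "moment": the same for the moment, N m; "finger_gap": finger opening in m.
Only numpy, scipy, OpenCV 4.12 (cv2) and the standard library are available. Lean on these libraries where they do the work, as an engineer would, in place of code of your own. Each camera call takes 0.05 s, during which the arm holds its last target.

## Working session

There is one attempt and no reset: what is moved stays moved. The work goes in short steps, Python scripts to look and compute and a tool call to move; the robot and the scene stay as the last step left them, time stands still between calls to the robot, and variables do not carry over. Pictures are saved under pics/ and viewed, and the job is handed in when it is done.

Besides the shell and the picture viewer there is one more tool, called after ">>>" by a JSON object that holds its "api" and its "payload". arm_command: Moves the arm, as the interface text tells. Its arguments: {"type":"object","properties":{"rows":{"type":"array","items":{"type":"object","properties":{"linear":{"type":"array","items":{"type":"number"}},"angular":{"type":"array","items":{"type":"number"}},"claw":{"type":"number"}}}}},"required":["rows"]}

```bash
mkdir -p pics
python3 - <<'E'
from station import *
import cv2
o=get_obs()
for k,v in o.items(): print(k,v)
for n in ("scene","top","wrist"):
    c=calibration(n); im=snapshot(n); cv2.imwrite(f"pics/{n}0.png",im[:,:,::-1])
    print(n,c)
E
```

```text
time_s 0.0
qpos [ 1.12240508e+00  4.91573242e-01  1.55947036e+00 -2.43430303e-05
  1.09170065e+00 -1.05601129e-01]
dq [-0.00102917 -0.00068287  0.00103798 -0.00050034 -0.00173798  0.00082813]
effort [ 1.36051713e-03 -6.18458390e+01 -2.61583114e+01 -9.19021659e-05
  4.15035960e-03 -6.23202482e-06]
tool_pos [0.20996339 0.58844951 0.24971203]
eef_rot [[-9.41824280e-01  3.36105333e-01 -4.79768575e-04]
 [ 3.36105661e-01  9.41823703e-01 -1.04712004e-03]
 [ 9.99147869e-05 -1.14745601e-03 -9.99999337e-01]]
wrist_force [-0.92670625  0.80542083  0.0460669 ]
moment [-0.00969139 -0.02000085  0.04547231]
finger_gap 0.08575682997954434
scene {'K': array([[491.6240146 ,   0.        , 316.74778937],
       [  0.        , 491.6240146 , 234.75755604],
       [  0.        ,   0.        ,   1.        ]]), 'k1': -0.13875717998809511, 'cam_to_world': array([[-0.80287667,  0.50703819, -0.31353043,  0.95301256],
       [ 0.59610735,  0.67690169, -0.4318103 ,  0.47931989],
       [-0.00671504, -0.5335882 , -0.84571777,  1.21357348],
       [ 0.        ,  0.        ,  0.        ,  1.        ]])}
top {'K': arr
[... 199 characters left out ...]
ray([[ 0.00546859, -0.98575287,  0.16811122,  0.36891146],
       [-0.99989234, -0.00767934, -0.01250326, -0.04805527],
       [ 0.01361611, -0.16802474, -0.98568874,  1.2350398 ],
       [ 0.        ,  0.        ,  0.        ,  1.        ]])}
wrist {'K': array([[352.46971286,   0.        , 320.58490544],
       [  0.        , 352.46971286, 237.11383412],
       [  0.        ,   0.        ,   1.        ]]), 'k1': -0.04296001608595766, 'cam_to_world': array([[ 0.33500499,  0.90223293,  0.27156472,  0.1395249 ],
       [ 0.94221581, -0.32048057, -0.09757851,  0.61341889],
       [-0.00100733,  0.28856186, -0.95746072,  0.3730468 ],
       [ 0.        ,  0.        ,  0.        ,  1.        ]])}
```

View pics/scene0.png

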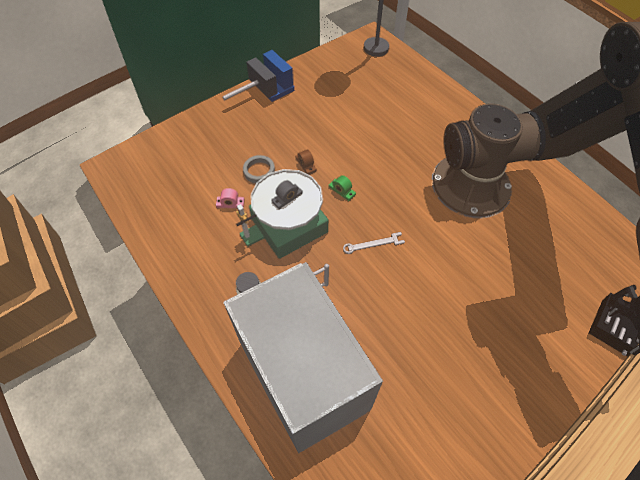

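View pics/top0.png

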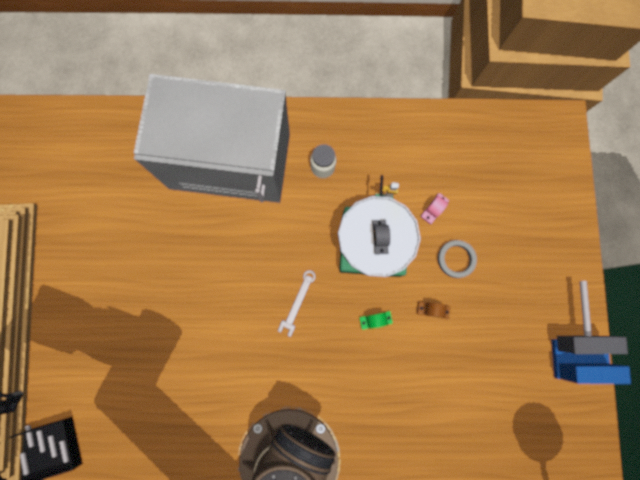

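View pics/wrist0.png

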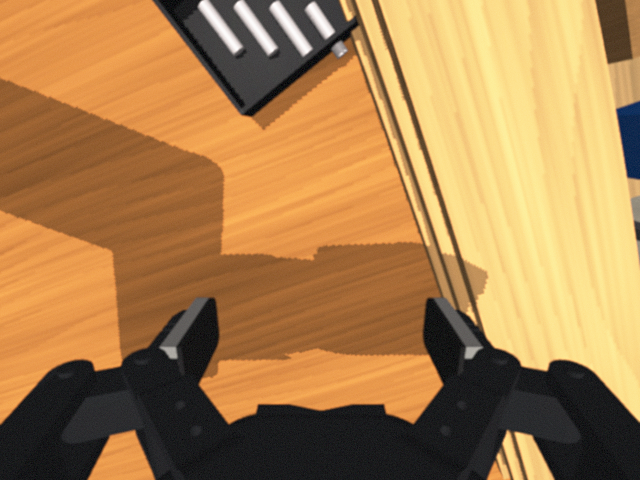

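```bash
cat > h.py <<'E'
import numpy as np, cv2
from station import *
from scipy.spatial.transform import Rotation as Rn
def ray(c,u,v):
    K=c["K"];d=np.array([(u-K[0,2])/K[0,0],(v-K[1,2])/K[1,1]])
    p=d.copy()
    for _ in range(30): p=d/(1+c["k1"]*(p@p))
    T=c["cam_to_world"]; r=T[:3,:3]@np.array([p[0],p[1],1.]); return T[:3,3],r/np.linalg.norm(r)
def onz(c,u,v,z):
    o,r=ray(c,u,v); return o+r*(z-o[2])/r[2]
def proj(c,P):
    T=c["cam_to_world"]; q=T[:3,:3].T@(np.asarray(P,float)-T[:3,3]); s=q[:2]/q[2]; s=s*(1+c["k1"]*(s@s)); return c["K"][:2,:2]@s+c["K"][:2,2]
def tri(obs):
    A=np.zeros((3,3));b=np.zeros(3)
    for c,u,v in obs:
        o,r=ray(c,u,v);M=np.eye(3)-np.outer(r,r);A+=M;b+=M@o
    P=np.linalg.solve(A,b); return P,[proj(c,P)-[u,v] for c,u,v in obs]
def crop(im,x0,y0,x1,y1,f,fn):
    cv2.imwrite(fn,cv2.resize(im[y0:y1,x0:x1,::-1],None,fx=f,fy=f,interpolation=cv2.INTER_CUBIC))
def rel(target,yaw=None):
    "tool-frame shift mm from measured pose to target"
    o=get_obs();R=o["eef_rot"]; return np.round(R.T@(np.array(target)-o["tool_pos"])*1000,1)
def st():
    o=get_obs();print("t",round(o["time_s"],2),"p",np.round(o["tool_pos"],4),"F",np.round(o["wrist_force"],1),"gap",round(o["finger_gap"],4),"q",np.round(o["qpos"],2));print(np.round(o["eef_rot"],4).tolist());return o
E
python3 - <<'E'
import cv2
t=cv2.imread("pics/top0.png");s=cv2.imread("pics/scene0.png")
def cr(im,x0,y0,x1,y1,f,n): cv2.imwrite(n,cv2.resize(im[y0:y1,x0:x1],None,fx=f,fy=f,interpolation=cv2.INTER_CUBIC))
cr(t,320,140,460,280,4,"pics/t0a.png");cr(t,130,65,300,205,4,"pics/t0b.png")
cr(s,220,145,350,275,4,"pics/s0a.png");cr(s,215,255,390,455,3,"pics/s0b.png")
E
```

```text
(no output)
```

View pics/t0a.png

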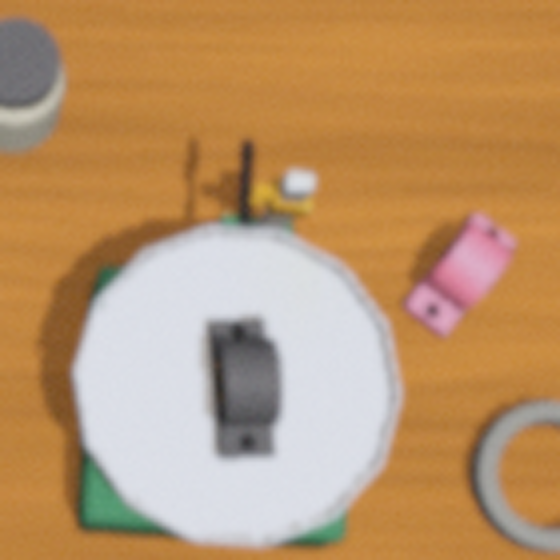

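View pics/t0b.png

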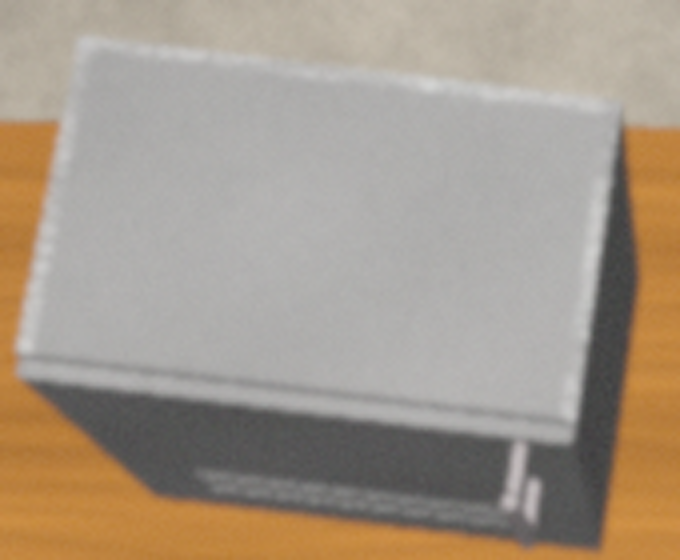

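View pics/s0a.png

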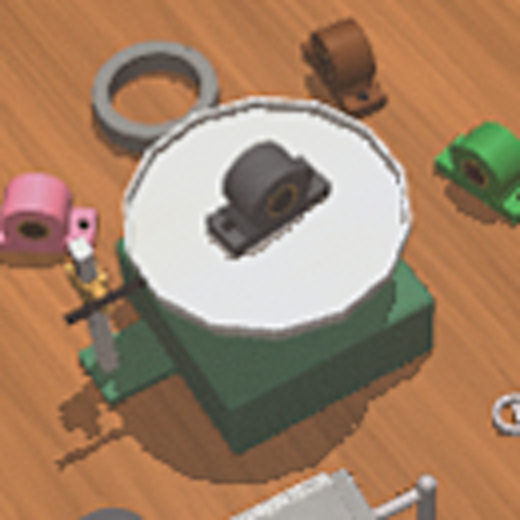

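View pics/s0b.png

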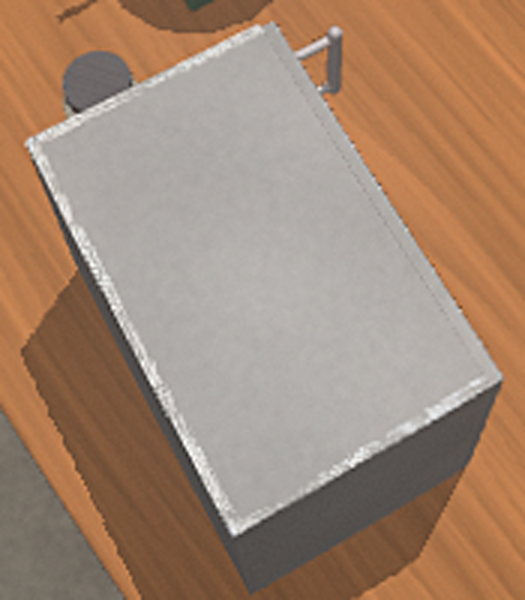

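Run:
```python
from h import *
T=calibration("top");S=calibration("scene")
def t(x0,y0,f,X,Y): return (x0+(X+.5)/f-.5,y0+(Y+.5)/f-.5)
ta=lambda X,Y:t(320,140,4,X,Y); tb=lambda X,Y:t(130,65,4,X,Y)
sa=lambda X,Y:t(220,145,4,X,Y); sb=lambda X,Y:t(215,255,3,X,Y)
n=np.round
print("hinge top",n(onz(T,*tb(17,373),.261),4), n(onz(S,*sb(500,378),.261),4))
print("free top",n(onz(T,*tb(572,442),.261),4), n(onz(S,*sb(274,24),.261),4))
print("back l",n(onz(T,*tb(80,38),.265),4), n(onz(S,*sb(238,533),.265),4))
print("back r",n(onz(T,*tb(622,103),.265),4), n(onz(S,*sb(28,143),.265),4))
P,e=tri([(T,*tb(535,480)),(S,*sb(335,30))]);print("handle top",n(P,4),n(e,1))
print("pan rim T", [n(onz(T,*ta(X,Y),.134),4) for X,Y in((72,375),(402,385),(237,545),(237,222))])
print("block foot corners T",[n(onz(T,*ta(X,Y),.126),4) for X,Y in((207,322),(262,318),(272,452),(218,456))])
P,e=tri([(T,*ta(247,143)),(S,*sa(68,320))]);print("pointer tip",n(P,4),n(e,1))
P,e=tri([(T,*ta(300,180)),(S,*sa(82,243))]);print("column top",n(P,4),n(e,1))
print("jar top",n(onz(T,*ta(17,65),.1),4))
```

```text
hinge top [0.7002 0.3409 0.261 ] [0.6998 0.3391 0.261 ]
free top [0.6634 0.0342 0.261 ] [0.6624 0.0373 0.261 ]
back l [0.8979 0.3184 0.265 ] [0.8936 0.3178 0.265 ]
back r [0.8614 0.0099 0.265 ] [0.8594 0.0131 0.265 ]
handle top [0.6353 0.0609 0.2611] [[-3.3  2.8]
 [-4.1 -1. ]]
pan rim T [array([ 0.5563, -0.1162,  0.134 ]), array([ 0.5517, -0.3176,  0.134 ]), array([ 0.4537, -0.215 ,  0.134 ]), array([ 0.6531, -0.2185,  0.134 ])]
block foot corners T [array([ 0.5915, -0.2001,  0.126 ]), array([ 0.5943, -0.2341,  0.126 ]), array([ 0.5111, -0.2386,  0.126 ]), array([ 0.5084, -0.2055,  0.126 ])]
pointer tip [ 0.7036 -0.2254  0.1332] [[-0.2  0.2]
 [-0.2 -0.1]]
column top [ 0.6713 -0.252   0.1638] [[-0.2  0.2]
 [-0.2 -0.1]]
jar top [ 0.7649 -0.0833  0.1   ]
```

>>> {"api": "arm_command", "payload": {"rows": [{"linear": [0, 0, 0], "angular": [0, 0, -7.7], "claw": 0}, {"linear": [0, 0, 0], "angular": [0, 0, -7.7], "claw": 0}, {"linear": [0, 0, 0], "angular": [0, 0, -7.6], "claw": 0}, {"linear": [0, 0, 0], "angular": [0, 0, 0], "claw": 0}]}}

```text
time_s: 0.55
tool_pos: [0.21, 0.5886, 0.2501]
eef_rot: [[-0.998, -0.061, -0.0], [-0.061, 0.998, -0.0], [0.0, -0.0, -1.0]]
wrist_force: [-0.4, 0.4, -1.0]
finger_gap: 0.0855
```

Run:
```python
from h import *
st(); print(rel([.45,.33,.28])); R=get_obs()["eef_rot"]; print(R.T@np.array([.10,-.55,0])*1000)
```

```text
t 0.55 p [0.21   0.5886 0.2501] F [-0.4  0.4 -1. ] gap 0.0855 q [ 1.12  0.49  1.56  0.    1.09 -0.51]
[[-0.9982, -0.0605, -0.0002], [-0.0605, 0.9982, -0.0003], [0.0002, -0.0003, -1.0]]
[-223.9 -272.6  -29.8]
[-6.65399885e+01 -5.55042707e+02  1.52044229e-01]
```

>>> {"api": "arm_command", "payload": {"rows": [{"linear": [-37, -45, -5], "angular": [0, 0, 0], "claw": 0}, {"linear": [-37, -45, -5], "angular": [0, 0, 0], "claw": 0}, {"linear": [-37, -45, -5], "angular": [0, 0, 0], "claw": 0}, {"linear": [-37, -45, -5], "angular": [0, 0, 0], "claw": 0}, {"linear": [-37, -45, -5], "angular": [0, 0, 0], "claw": 0}, {"linear": [-37, -45, -5], "angular": [0, 0, 0], "claw": 0}, {"linear": [-5.5, -46, 0], "angular": [0, 0, 0], "claw": 0}, {"linear": [-5.5, -46, 0], "angular": [0, 0, 0], "claw": 0}, {"linear": [-5.5, -46, 0], "angular": [0, 0, 0], "claw": 0}, {"linear": [-5.5, -46, 0], "angular": [0, 0, 0], "claw": 0}, {"linear": [-5.5, -46, 0], "angular": [0, 0, 0], "claw": 0}, {"linear": [-5.5, -46, 0], "angular": [0, 0, 0], "claw": 0}, {"linear": [-5.5, -46, 0], "angular": [0, 0, 0], "claw": 0}, {"linear": [-5.5, -46, 0], "angular": [0, 0, 0], "claw": 0}, {"linear": [-5.5, -46, 0], "angular": [0, 0, 0], "claw": 0}, {"linear": [-5.5, -46, 0], "angular": [0, 0, 0], "claw": 0}, {"linear": [-5.5, -46, 0], "angular": [0, 0, 0], "claw": 0}, {"linear": [-5.5, -46, 0], "angular": [0, 0, 0], "claw": 0}, {"linear": [0, 0, 0], "angular": [0, 0, 0], "claw": 0}]}}

```text
time_s: 2.45
tool_pos: [0.5119, -0.1824, 0.2755]
eef_rot: [[-0.999, -0.05, 0.0], [-0.05, 0.999, -0.001], [-0.0, -0.001, -1.0]]
wrist_force: [0.1, 0.8, -0.6]
finger_gap: 0.0852
```

Run:
```python
from h import *
st(); c=calibration("wrist");im=snapshot("wrist");cv2.imwrite("pics/w1.png",im[:,:,::-1])
import pickle;pickle.dump(c,open("w1.pkl","wb"))
# top pan check positions for placing
T=calibration("top")
for P in [(.52,-.52,0),(.5,-.55,0),(.35,-.45,0),(.70,-.42,0)]: print(P,proj(T,P))
print(onz(T,457,259,.02),onz(T,297,303,0),onz(T,376,320,.02),onz(T,433,310,.02))
```

```text
t 2.45 p [ 0.5119 -0.1824  0.2755] F [ 0.1  0.8 -0.6] gap 0.0852 q [-0.46  0.35  1.73 -0.    1.07 -2.08]
[[-0.9987, -0.0502, 0.0003], [-0.0502, 0.9987, -0.0008], [-0.0003, -0.0008, -1.0]]
(0.52, -0.52, 0) [482.76760064 255.90464602]
(0.5, -0.55, 0) [494.11948563 263.2924714 ]
(0.35, -0.45, 0) [460.14131521 319.27717015]
(0.7, -0.42, 0) [443.52399523 191.40635585]
[ 0.50876667 -0.442442    0.02      ] [ 0.39059458 -0.01595428  0.        ] [ 0.34754644 -0.22276889  0.02      ] [ 0.373965   -0.37297352  0.02      ]
```

View pics/w1.png

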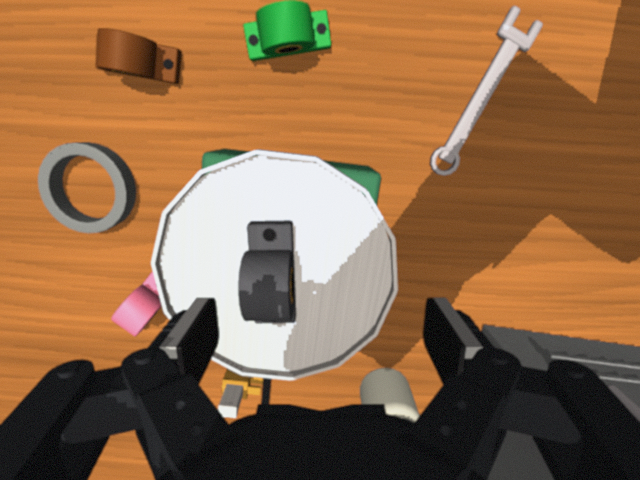

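Run:
```python
from h import *
import pickle;c=pickle.load(open("w1.pkl","rb"));T=calibration("top")
for z in(.134,.142,.148): print(z,[np.round(onz(c,*p,z),4) for p in((248,222),(293,222),(240,314),(295,320),(152,258),(398,258))])
t=lambda X,Y:(320+(X+.5)/4-.5,140+(Y+.5)/4-.5)
for z in(.142,.148,.190): print(z,[np.round(onz(T,*t(*p),z),4) for p in((207,322),(262,318),(272,452),(218,456),(243,370))])
print(rel([.5516,-.2195,.25]))
```

```text
0.134 [array([ 0.5076, -0.2389,  0.134 ]), array([ 0.5058, -0.204 ,  0.134 ]), array([ 0.5881, -0.2464,  0.134 ]), array([ 0.5912, -0.1999,  0.134 ]), array([ 0.5415, -0.317 ,  0.134 ]), array([ 0.5312, -0.1192,  0.134 ])]
0.142 [array([ 0.5054, -0.2373,  0.142 ]), array([ 0.5037, -0.2034,  0.142 ]), array([ 0.5835, -0.2446,  0.142 ]), array([ 0.5866, -0.1995,  0.142 ]), array([ 0.5384, -0.3131,  0.142 ]), array([ 0.5283, -0.1213,  0.142 ])]
0.148 [array([ 0.5038, -0.2361,  0.148 ]), array([ 0.5022, -0.203 ,  0.148 ]), array([ 0.5801, -0.2432,  0.148 ]), array([ 0.5831, -0.1991,  0.148 ]), array([ 0.536 , -0.3101,  0.148 ]), array([ 0.5262, -0.1228,  0.148 ])]
0.142 [array([ 0.5883, -0.1979,  0.142 ]), array([ 0.591 , -0.2314,  0.142 ]), array([ 0.509 , -0.2358,  0.142 ]), array([ 0.5064, -0.2033,  0.142 ]), array([ 0.5589, -0.2193,  0.142 ])]
0.148 [array([ 0.5871, -0.1971,  0.148 ]), array([ 0.5898, -0.2304,  0.148 ]), array([ 0.5082, -0.2348,  0.148 ]), array([ 0.5056, -0.2024,  0.148 ]), array([ 0.5578, -0.2183,  0.148 ])]
0.19 [array([ 0.5787, -0.1913,  0.19  ]), array([ 0.5813, -0.2234,  0.19  ]), array([ 0.5029, -0.2276,  0.19  ]), array([ 0.5003, -0.1965,  0.19  ]), array([ 0.5505, -0.2118,  0.19  ])]
[-38.3 -41.4  25.4]
```

>>> {"api": "arm_command", "payload": {"rows": [{"linear": [-18, -19, 0], "angular": [0, 0, 0], "claw": 0}, {"linear": [-17, -18.4, 0], "angular": [0, 0, 0], "claw": 0}, {"linear": [0, 0, 20], "angular": [0, 0, 0], "claw": 0}, {"linear": [0, 0, 30], "angular": [0, 0, 0], "claw": 0}, {"linear": [0, 0, 30], "angular": [0, 0, 0], "claw": 0}, {"linear": [0, 0, 15], "angular": [0, 0, 0], "claw": 0}, {"linear": [0, 0, 8], "angular": [0, 0, 0], "claw": 0}, {"linear": [0, 0, 0], "angular": [0, 0, 0], "claw": 0}, {"linear": [0, 0, 0], "angular": [0, 0, 0], "claw": 0}]}}

```text
time_s: 3.4
tool_pos: [0.5488, -0.2128, 0.1738]
eef_rot: [[-0.998, -0.058, 0.001], [-0.058, 0.998, -0.0], [-0.001, -0.0, -1.0]]
wrist_force: [0.1, -0.5, 0.5]
finger_gap: 0.0856
```

Run:
```python
from h import *
st(); im=snapshot("wrist");cv2.imwrite("pics/w2.png",im[:,:,::-1])
im=snapshot("top");crop(im,320,140,460,280,4,"pics/t2.png")
```

```text
t 3.4 p [ 0.5488 -0.2128  0.1738] F [ 0.1 -0.5  0.5] gap 0.0856 q [-0.48  0.53  1.73  0.    0.88 -2.11]
[[-0.9983, -0.0582, 0.0009], [-0.0582, 0.9983, -0.0004], [-0.0009, -0.0004, -1.0]]
```

View pics/w2.png

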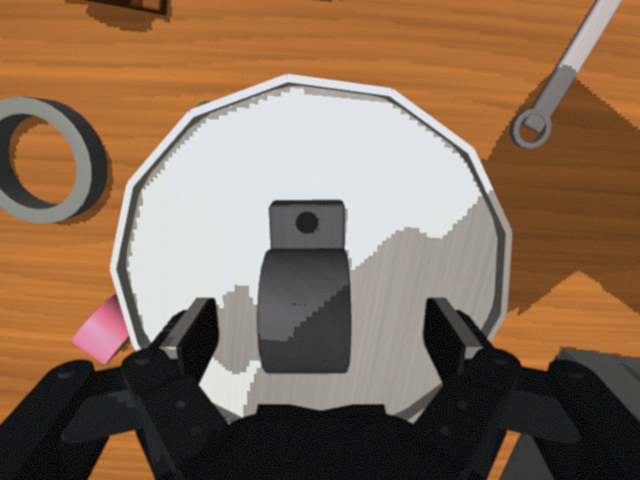

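>>> {"api": "arm_command", "payload": {"rows": [{"linear": [0, -5, 0], "angular": [0, 0, 0], "claw": 0}, {"linear": [0, 0, 0], "angular": [0, 0, 0], "claw": 100}, {"linear": [0, 0, 0], "angular": [0, 0, 0], "claw": 255}, {"linear": [0, 0, 0], "angular": [0, 0, 0], "claw": 255}, {"linear": [0, 0, 0], "angular": [0, 0, 0], "claw": 255}, {"linear": [0, 0, 0], "angular": [0, 0, 0], "claw": 255}, {"linear": [0, 0, 0], "angular": [0, 0, 0], "claw": 255}, {"linear": [0, 0, 0], "angular": [0, 0, 0], "claw": 255}]}}

```text
time_s: 4.3
tool_pos: [0.5488, -0.2182, 0.1729]
eef_rot: [[-0.998, -0.059, 0.0], [-0.059, 0.998, -0.0], [-0.0, -0.0, -1.0]]
wrist_force: [0.1, -1.2, -0.5]
finger_gap: 0.0332
```

>>> {"api": "arm_command", "payload": {"rows": [{"linear": [0, 0, -10], "angular": [0, 0, 0], "claw": 255}, {"linear": [0, 0, -30], "angular": [0, 0, 0], "claw": 255}, {"linear": [0, 0, -40], "angular": [0, 0, 0], "claw": 255}, {"linear": [0, 0, 0], "angular": [0, 0, 0], "claw": 255}, {"linear": [4, -34, 0], "angular": [0, 0, 0], "claw": 255}, {"linear": [4, -36, 0], "angular": [0, 0, 0], "claw": 255}, {"linear": [4, -36, 0], "angular": [0, 0, 0], "claw": 255}, {"linear": [4, -36, 0], "angular": [0, 0, 0], "claw": 255}, {"linear": [4, -36, 0], "angular": [0, 0, 0], "claw": 255}, {"linear": [4, -36, 0], "angular": [0, 0, 0], "claw": 255}, {"linear": [4, -36, 0], "angular": [0, 0, 0], "claw": 255}, {"linear": [4, -36, 0], "angular": [0, 0, 0], "claw": 255}, {"linear": [4, -36, 0], "angular": [0, 0, 0], "claw": 255}, {"linear": [4, -38, 0], "angular": [0, 0, 0], "claw": 255}, {"linear": [0, 0, 0], "angular": [0, 0, 0], "claw": 255}]}}

```text
time_s: 5.8
tool_pos: [0.528, -0.5837, 0.2498]
eef_rot: [[-0.998, -0.055, -0.002], [-0.055, 0.998, 0.002], [0.002, 0.002, -1.0]]
wrist_force: [-0.5, 0.7, -5.7]
finger_gap: 0.0329
```

Run:
```python
from h import *
st(); im=snapshot("wrist");cv2.imwrite("pics/w3.png",im[:,:,::-1])
im=snapshot("top");crop(im,320,140,460,280,4,"pics/t3.png")
im=snapshot("scene");crop(im,220,145,350,275,4,"pics/s3.png")
```

```text
t 5.8 p [ 0.528  -0.5837  0.2498] F [-0.5  0.7 -5.7] gap 0.0329 q [-0.92  0.74  1.08 -0.    1.33 -2.54]
[[-0.9985, -0.0552, -0.0021], [-0.0552, 0.9985, 0.0015], [0.0021, 0.0016, -1.0]]
```

View pics/w3.png

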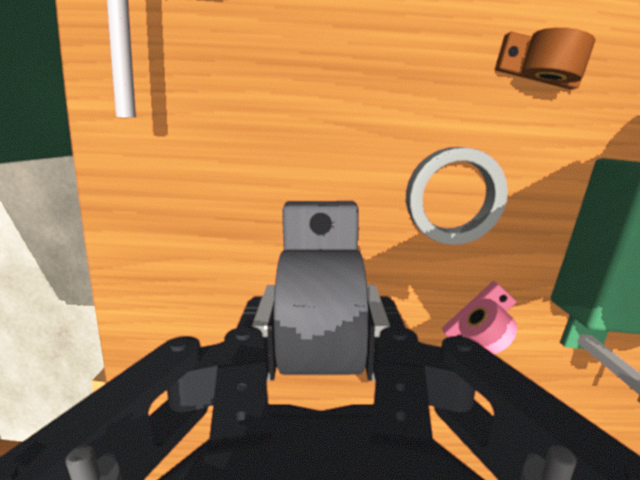

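View pics/t3.png

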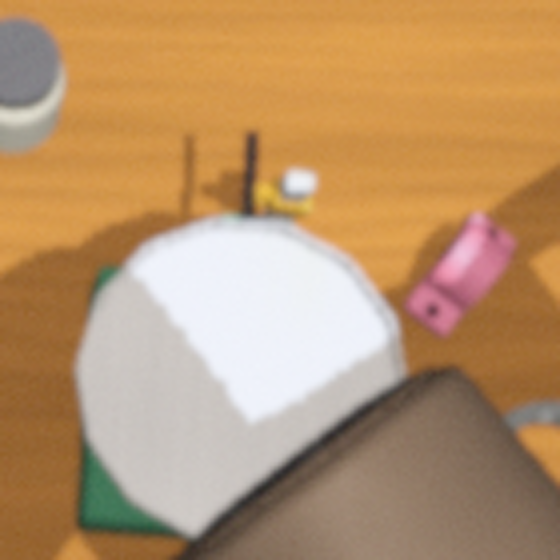

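View pics/s3.png

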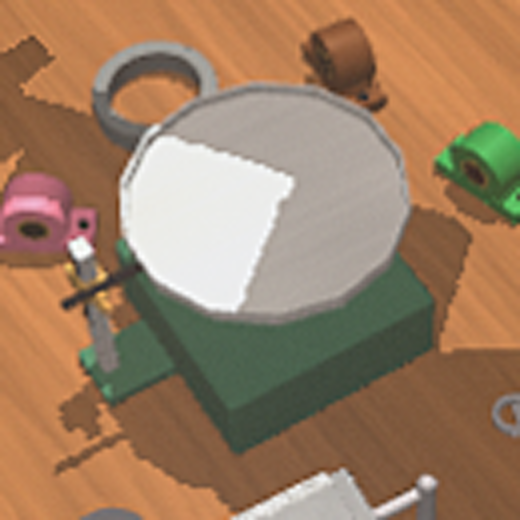

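>>> {"api": "arm_command", "payload": {"rows": [{"linear": [0, 0, 40], "angular": [0, 0, 0], "claw": 255}, {"linear": [0, 0, 45], "angular": [0, 0, 0], "claw": 255}, {"linear": [0, 0, 45], "angular": [0, 0, 0], "claw": 255}, {"linear": [0, 0, 40], "angular": [0, 0, 0], "claw": 255}, {"linear": [0, 0, 20], "angular": [0, 0, 0], "claw": 255}, {"linear": [0, 0, 10], "angular": [0, 0, 0], "claw": 255}, {"linear": [0, 0, 0], "angular": [0, 0, 0], "claw": 255}]}}

```text
time_s: 6.65
tool_pos: [0.5301, -0.5787, 0.0519]
eef_rot: [[-0.998, -0.06, -0.001], [-0.06, 0.998, 0.002], [0.001, 0.002, -1.0]]
wrist_force: [-0.1, -0.3, -5.2]
finger_gap: 0.0331
```

Run:
```python
from h import *
T=calibration("top");S=calibration("scene")
def t(x0,y0,f,X,Y): return (x0+(X+.5)/f-.5,y0+(Y+.5)/f-.5)
ta=lambda X,Y:t(320,140,4,X,Y)
sa=lambda X,Y:t(220,145,4,X,Y)
P,e=tri([(T,*ta(252,133)),(S,*sa(63,305))]);print("pointer tip",P,e)
P,e=tri([(T,*ta(247,143)),(S,*sa(68,320))]);print("pointer tip old",P,e)
```

```text
pointer tip [ 0.7043534  -0.22558272  0.15148753] [array([-0.19500631,  0.18676952]), array([-0.23739289, -0.07950795])]
pointer tip old [ 0.70360218 -0.22541104  0.13315317] [array([-0.16517878,  0.15791638]), array([-0.20205386, -0.06685586])]
```

>>> {"api": "arm_command", "payload": {"rows": [{"linear": [0, 0, 5], "angular": [0, 0, 0], "claw": 255}, {"linear": [0, 0, 3], "angular": [0, 0, 0], "claw": 255}, {"linear": [0, 0, 2], "angular": [0, 0, 0], "claw": 255}, {"linear": [0, 0, 0], "angular": [0, 0, 0], "claw": 255}]}}

```text
time_s: 7.05
tool_pos: [0.5299, -0.5799, 0.0432]
eef_rot: [[-0.998, -0.059, 0.0], [-0.059, 0.998, -0.0], [-0.0, -0.0, -1.0]]
wrist_force: [-0.6, 0.1, -6.3]
finger_gap: 0.0331
```

>>> {"api": "arm_command", "payload": {"rows": [{"linear": [0, 0, 1], "angular": [0, 0, 0], "claw": 255}, {"linear": [0, 0, 1], "angular": [0, 0, 0], "claw": 255}, {"linear": [0, 0, 0], "angular": [0, 0, 0], "claw": 255}]}}

```text
time_s: 7.35
tool_pos: [0.5299, -0.5799, 0.0409]
eef_rot: [[-0.998, -0.059, 0.0], [-0.059, 0.998, 0.0], [-0.0, 0.0, -1.0]]
wrist_force: [0.2, 0.2, -6.0]
finger_gap: 0.0336
```

>>> {"api": "arm_command", "payload": {"rows": [{"linear": [0, 0, 1], "angular": [0, 0, 0], "claw": 255}, {"linear": [0, 0, 1], "angular": [0, 0, 0], "claw": 255}, {"linear": [0, 0, 0], "angular": [0, 0, 0], "claw": 255}]}}

```text
time_s: 7.65
tool_pos: [0.53, -0.58, 0.0409]
eef_rot: [[-0.998, -0.059, 0.001], [-0.059, 0.998, -0.001], [-0.0, -0.001, -1.0]]
wrist_force: [-3.3, 3.1, 8.6]
finger_gap: 0.0333
```

Run:
```python
from h import *
im=snapshot("top");crop(im,440,190,600,310,4,"pics/t4.png")
im=snapshot("scene");crop(im,220,60,400,195,4,"pics/s4.png")
```

```text
(no output)
```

View pics/s4.png

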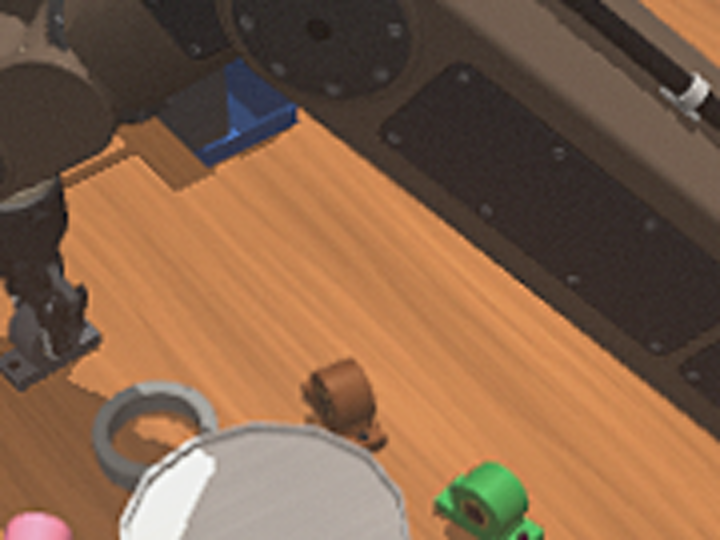

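>>> {"api": "arm_command", "payload": {"rows": [{"linear": [0, 0, -1], "angular": [0, 0, 0], "claw": 200}, {"linear": [0, 0, 0], "angular": [0, 0, 0], "claw": 100}, {"linear": [0, 0, 0], "angular": [0, 0, 0], "claw": 0}, {"linear": [0, 0, 0], "angular": [0, 0, 0], "claw": 0}, {"linear": [0, 0, 0], "angular": [0, 0, 0], "claw": 0}, {"linear": [0, 0, -20], "angular": [0, 0, 0], "claw": 0}, {"linear": [0, 0, -40], "angular": [0, 0, 0], "claw": 0}, {"linear": [0, 0, -50], "angular": [0, 0, 0], "claw": 0}, {"linear": [0, 0, -50], "angular": [0, 0, 0], "claw": 0}, {"linear": [0, 0, -50], "angular": [0, 0, 0], "claw": 0}, {"linear": [0, 0, -50], "angular": [0, 0, 0], "claw": 0}, {"linear": [0, 0, 0], "angular": [0, 0, 0], "claw": 0}]}}

```text
time_s: 8.95
tool_pos: [0.5308, -0.581, 0.309]
eef_rot: [[-0.998, -0.059, 0.008], [-0.059, 0.998, -0.01], [-0.007, -0.011, -1.0]]
wrist_force: [0.1, 0.5, 0.6]
finger_gap: 0.0852
```

>>> {"api": "arm_command", "payload": {"rows": [{"linear": [0, 0, 0], "angular": [0, 0, 8], "claw": 130}, {"linear": [0, 0, 0], "angular": [0, 0, 8], "claw": 130}, {"linear": [0, 0, 0], "angular": [0, 0, 8], "claw": 130}, {"linear": [0, 0, 0], "angular": [0, 0, 8], "claw": 130}, {"linear": [0, 0, 0], "angular": [0, 0, 8], "claw": 130}, {"linear": [0, 0, 0], "angular": [0, 0, 8], "claw": 130}, {"linear": [0, 0, 0], "angular": [0, 0, 8], "claw": 130}, {"linear": [0, 0, 0], "angular": [0, 0, 8], "claw": 130}, {"linear": [0, 0, 0], "angular": [0, 0, 8], "claw": 130}, {"linear": [0, 0, 0], "angular": [0, 0, 8], "claw": 130}, {"linear": [0, 0, 0], "angular": [0, 0, 8], "claw": 130}, {"linear": [0, 0, 0], "angular": [0, 0, 0], "claw": 130}]}}

```text
time_s: 10.15
tool_pos: [0.5299, -0.5799, 0.2996]
eef_rot: [[-0.091, 0.996, -0.0], [0.996, 0.091, 0.0], [0.0, 0.0, -1.0]]
wrist_force: [-0.8, -0.2, -0.1]
finger_gap: 0.0415
```

Run:
```python
from h import *
st();print(rel([.56,.02,.30]))
im=snapshot("top");crop(im,330,130,550,290,3,"pics/t5.png")
```

```text
t 10.15 p [ 0.5299 -0.5799  0.2996] F [-0.8 -0.2 -0.1] gap 0.0415 q [-0.91  0.71  1.01  0.    1.42 -1.01]
[[-0.0913, 0.9958, -0.0], [0.9958, 0.0913, 0.0001], [0.0001, 0.0, -1.0]]
[ 5.947e+02  8.470e+01 -3.000e-01]
```

View pics/t5.png

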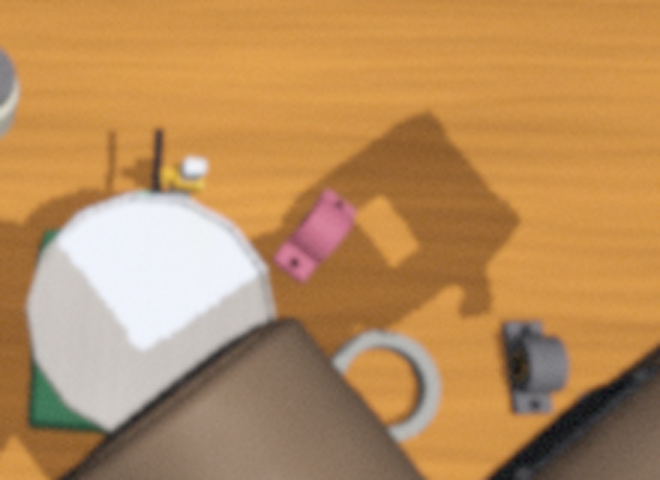

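>>> {"api": "arm_command", "payload": {"rows": [{"linear": [20, 3, 0], "angular": [0, 0, 0], "claw": 130}, {"linear": [41, 6, 0], "angular": [0, 0, 0], "claw": 130}, {"linear": [41, 6, 0], "angular": [0, 0, 0], "claw": 130}, {"linear": [41, 6, 0], "angular": [0, 0, 0], "claw": 130}, {"linear": [41, 6, 0], "angular": [0, 0, 0], "claw": 130}, {"linear": [41, 6, 0], "angular": [0, 0, 0], "claw": 130}, {"linear": [41, 6, 0], "angular": [0, 0, 0], "claw": 130}, {"linear": [41, 6, 0], "angular": [0, 0, 0], "claw": 130}, {"linear": [41, 6, 0], "angular": [0, 0, 0], "claw": 130}, {"linear": [41, 6, 0], "angular": [0, 0, 0], "claw": 130}, {"linear": [41, 6, 0], "angular": [0, 0, 0], "claw": 130}, {"linear": [41, 6, 0], "angular": [0, 0, 0], "claw": 130}, {"linear": [41, 6, 0], "angular": [0, 0, 0], "claw": 130}, {"linear": [41, 6, 0], "angular": [0, 0, 0], "claw": 130}, {"linear": [41, 6, 0], "angular": [0, 0, 0], "claw": 130}, {"linear": [0, 0, 0], "angular": [0, 0, 0], "claw": 130}, {"linear": [0, 0, 0], "angular": [0, 0, 0], "claw": 130}]}}

```text
time_s: 11.9
tool_pos: [0.561, 0.0204, 0.3]
eef_rot: [[-0.099, 0.995, 0.0], [0.995, 0.099, -0.0], [-0.0, 0.0, -1.0]]
wrist_force: [0.0, -0.3, 0.3]
finger_gap: 0.0419
```

Run:
```python
from h import *
st();c=calibration("wrist");im=snapshot("wrist");cv2.imwrite("pics/w6.png",im[:,:,::-1])
import pickle;pickle.dump(c,open("w6.pkl","wb"))
im=snapshot("top");crop(im,130,65,300,205,4,"pics/t6.png")
```

```text
t 11.9 p [0.561  0.0204 0.3   ] F [ 0.  -0.3  0.3] gap 0.0419 q [-0.08  0.35  1.65 -0.    1.14 -0.18]
[[-0.0986, 0.9951, 0.0003], [0.9951, 0.0986, -0.0001], [-0.0001, 0.0003, -1.0]]
```

View pics/w6.png

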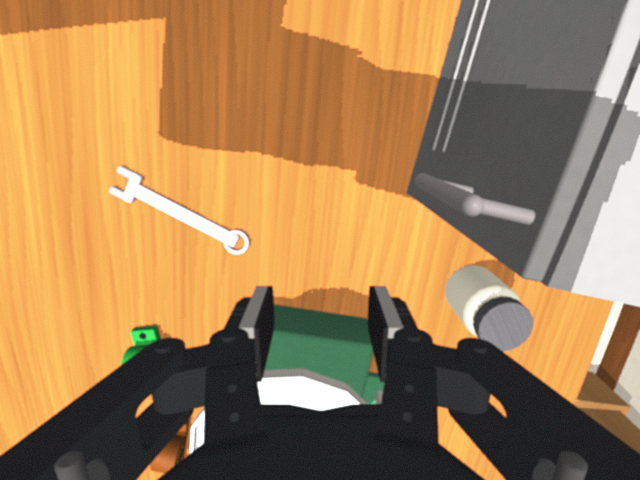

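View pics/t6.png

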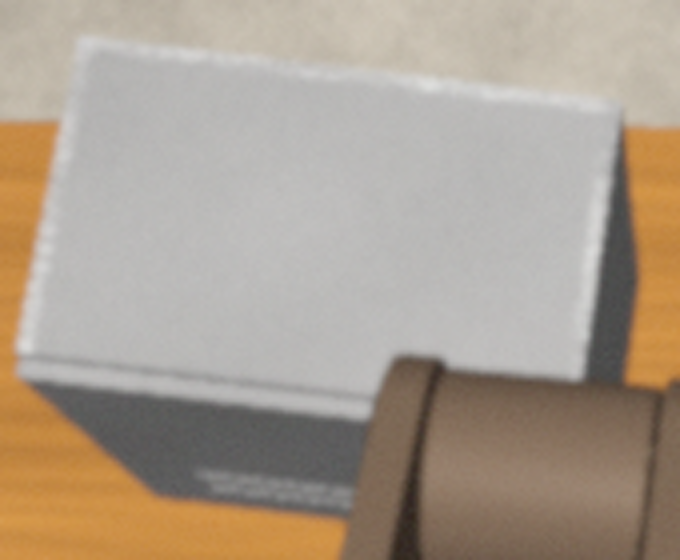

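Handle's top end is at about (471,203) in the wrist image.

Run:
```python
from h import *
import pickle;c=pickle.load(open("w6.pkl","rb"));T=calibration("top");S=calibration("scene")
print(onz(c,471,203,.255)); P=tri([(c,471,203),(S,215+335.5/3-.5,255+33/3-.5)]);print(P)
print("free edge outer top",onz(c,528,275,.261)," other along door",onz(c,625,45,.261))
print(rel([.633,.066,.235]),rel([.633,.066,.30]))
```

```text
[0.62901113 0.06788171 0.255     ]
(array([0.62884447, 0.0678026 , 0.25553267]), [array([0.07789611, 0.33955922]), array([0.0608887 , 0.04641067])])
free edge outer top [0.66373607 0.03559808 0.261     ]  other along door [0.67945118 0.14424843 0.261     ]
[40.  76.1 64.9] [40.  76.1 -0.1]
```

>>> {"api": "arm_command", "payload": {"rows": [{"linear": [20, 35, 0], "angular": [0, 0, 0], "claw": 177}, {"linear": [19.6, 35.5, 0], "angular": [0, 0, 0], "claw": 177}, {"linear": [0, 0, 0], "angular": [0, 0, 0], "claw": 177}, {"linear": [0, 0, 0], "angular": [0, 0, 0], "claw": 177}]}}

```text
time_s: 12.4
tool_pos: [0.6277, 0.0647, 0.2992]
eef_rot: [[-0.094, 0.996, -0.001], [0.996, 0.094, -0.0], [-0.0, -0.001, -1.0]]
wrist_force: [-0.4, -0.6, -0.0]
finger_gap: 0.0258
```

Run:
```python
from h import *
st();c=calibration("wrist");im=snapshot("wrist");cv2.imwrite("pics/w7.png",im[:,:,::-1])
print(proj(c,get_obs()["tool_pos"]+[0,0,-.045]),onz(c,0,0,0)*0)
```

```text
t 12.4 p [0.6277 0.0647 0.2992] F [-0.4 -0.6 -0. ] gap 0.0258 q [-0.    0.46  1.48 -0.    1.21 -0.1 ]
[[-0.0937, 0.9956, -0.0011], [0.9956, 0.0937, -0.0001], [-0.0, -0.0011, -1.0]]
[321.90837633 280.36844771] [0. 0. 0.]
```

View pics/w7.png

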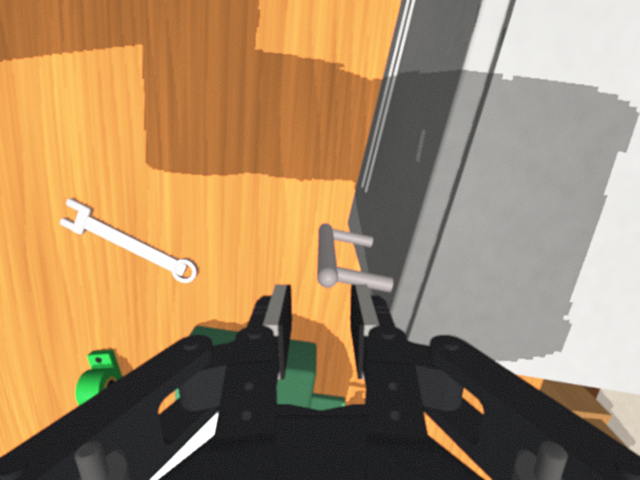

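>>> {"api": "arm_command", "payload": {"rows": [{"linear": [0, 0, 0], "angular": [0, 0, -7.8], "claw": 130}, {"linear": [0, 0, 0], "angular": [0, 0, -7.8], "claw": 130}, {"linear": [0, 0, 0], "angular": [0, 0, -7.8], "claw": 130}, {"linear": [0, 0, 0], "angular": [0, 0, -7.8], "claw": 130}, {"linear": [0, 0, 0], "angular": [0, 0, -7.8], "claw": 130}, {"linear": [0, 0, 0], "angular": [0, 0, -7.8], "claw": 130}, {"linear": [0, 0, 0], "angular": [0, 0, -7.8], "claw": 130}, {"linear": [0, 0, 0], "angular": [0, 0, -7.8], "claw": 130}, {"linear": [0, 0, 0], "angular": [0, 0, -7.8], "claw": 130}, {"linear": [0, 0, 0], "angular": [0, 0, -7.8], "claw": 130}, {"linear": [0, 0, 0], "angular": [0, 0, 0], "claw": 130}]}}

```text
time_s: 13.55
tool_pos: [0.627, 0.0644, 0.3004]
eef_rot: [[-0.993, 0.115, 0.0], [0.115, 0.993, 0.0], [-0.0, 0.0, -1.0]]
wrist_force: [-0.3, 0.1, -0.5]
finger_gap: 0.042
```

Run:
```python
from h import *
st();c=calibration("wrist");im=snapshot("wrist");cv2.imwrite("pics/w8.png",im[:,:,::-1])
print(proj(c,get_obs()["tool_pos"]+[0,0,-.045]),rel([.6295,.0665,.235]))
```

```text
t 13.55 p [0.627  0.0644 0.3004] F [-0.3  0.1 -0.5] gap 0.042 q [-0.    0.46  1.48  0.    1.21 -1.46]
[[-0.9934, 0.1147, 0.0003], [0.1147, 0.9934, 0.0], [-0.0003, 0.0, -1.0]]
[320.85760224 281.60465652] [-2.2  2.1 65.3]
```

View pics/w8.png

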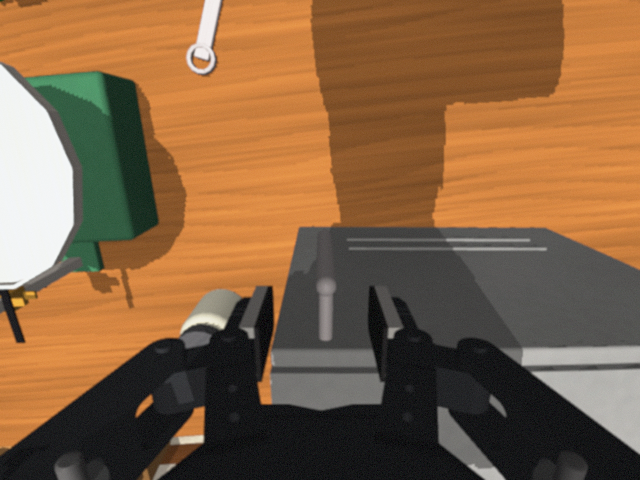

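>>> {"api": "arm_command", "payload": {"rows": [{"linear": [-2.5, 2, 15], "angular": [0, 0, 0], "claw": 130}, {"linear": [0, 0, 25], "angular": [0, 0, 0], "claw": 130}, {"linear": [0, 0, 20], "angular": [0, 0, 0], "claw": 130}, {"linear": [0, 0, 5], "angular": [0, 0, 0], "claw": 130}, {"linear": [0, 0, 0], "angular": [0, 0, 0], "claw": 130}, {"linear": [0, 0, 0], "angular": [0, 0, 0], "claw": 255}, {"linear": [0, 0, 0], "angular": [0, 0, 0], "claw": 255}, {"linear": [0, 0, 0], "angular": [0, 0, 0], "claw": 255}, {"linear": [0, 0, 0], "angular": [0, 0, 0], "claw": 255}, {"linear": [0, 0, 0], "angular": [0, 0, 0], "claw": 255}]}}

```text
time_s: 14.6
tool_pos: [0.6305, 0.0668, 0.236]
eef_rot: [[-0.993, 0.116, 0.002], [0.116, 0.993, -0.001], [-0.002, -0.001, -1.0]]
wrist_force: [-0.9, -5.8, 4.3]
finger_gap: 0.0098
```

>>> {"api": "arm_command", "payload": {"rows": [{"linear": [9.7, 0.9, 0], "angular": [0, 0, 2], "claw": 255}, {"linear": [19.5, 3.1, 0], "angular": [0, 0, 4], "claw": 255}, {"linear": [19.5, 3.1, 0], "angular": [0, 0, 4], "claw": 255}, {"linear": [0, 0, 0], "angular": [0, 0, 0], "claw": 255}]}}

```text
time_s: 15.0
tool_pos: [0.582, 0.0836, 0.236]
eef_rot: [[-0.958, 0.288, 0.0], [0.288, 0.958, 0.001], [-0.0, 0.001, -1.0]]
wrist_force: [-0.7, -1.0, 2.4]
finger_gap: 0.0091
```

```bash
cat >> h.py <<'E'
H=np.array([.700,.340])
def door():
    o=st();p=o["tool_pos"][:2];R=o["eef_rot"];h=R[:2,:2].T@(H-p)
    d=p-H; print("r",np.linalg.norm(d),"theta", -(np.arctan2(d[1],d[0])-np.arctan2(.0665-.34,.630-.70)),"h tool",h*1000)
E
python3 - <<'E'
from h import *
door()
E
```

```text
t 15.0 p [0.582  0.0836 0.236 ] F [-0.7 -1.   2.4] gap 0.0091 q [ 0.03  0.45  1.67  0.    1.02 -1.25]
[[-0.9577, 0.2879, 0.0005], [0.2879, 0.9577, 0.0007], [-0.0003, 0.0008, -1.0]]
r 0.28221513422106953 theta 0.18063889822757728 h tool [-39.15348496 279.48583532]
```

Low forces, right radius. Continue.

>>> {"api": "arm_command", "payload": {"rows": [{"linear": [19.5, 3.2, 0], "angular": [0, 0, 4], "claw": 255}, {"linear": [19.5, 3.2, 0], "angular": [0, 0, 4], "claw": 255}, {"linear": [19.5, 3.2, 0], "angular": [0, 0, 4], "claw": 255}, {"linear": [19.5, 3.2, 0], "angular": [0, 0, 4], "claw": 255}, {"linear": [19.5, 3.2, 0], "angular": [0, 0, 4], "claw": 255}, {"linear": [19.5, 3.2, 0], "angular": [0, 0, 4], "claw": 255}, {"linear": [0, 0, 0], "angular": [0, 0, 0], "claw": 255}]}}

```text
time_s: 15.7
tool_pos: [0.4877, 0.1532, 0.236]
eef_rot: [[-0.759, 0.652, 0.002], [0.652, 0.759, 0.001], [-0.001, 0.002, -1.0]]
wrist_force: [-1.4, -0.6, 5.3]
finger_gap: 0.0096
```

Run:
```python
from h import *
door()
```

```text
t 15.7 p [0.4877 0.1532 0.236 ] F [-1.4 -0.6  5.3] gap 0.0096 q [ 0.17  0.35  1.85  0.    0.94 -0.69]
[[-0.7586, 0.6516, 0.0017], [0.6516, 0.7586, 0.0011], [-0.0006, 0.0019, -1.0]]
r 0.28280044883920447 theta 0.5987566568335967 h tool [-39.37328968 280.04558381]
```

>>> {"api": "arm_command", "payload": {"rows": [{"linear": [19.5, 3.4, 0], "angular": [0, 0, 4], "claw": 255}, {"linear": [19.5, 3.4, 0], "angular": [0, 0, 4], "claw": 255}, {"linear": [19.5, 3.4, 0], "angular": [0, 0, 4], "claw": 255}, {"linear": [19.5, 3.4, 0], "angular": [0, 0, 4], "claw": 255}, {"linear": [19.5, 3.4, 0], "angular": [0, 0, 4], "claw": 255}, {"linear": [19.5, 3.4, 0], "angular": [0, 0, 4], "claw": 255}, {"linear": [19.5, 3.4, 0], "angular": [0, 0, 4], "claw": 255}, {"linear": [19.5, 3.4, 0], "angular": [0, 0, 4], "claw": 255}, {"linear": [0, 0, 0], "angular": [0, 0, 0], "claw": 255}]}}

```text
time_s: 16.6
tool_pos: [0.4203, 0.2948, 0.236]
eef_rot: [[-0.298, 0.955, -0.0], [0.954, 0.298, 0.001], [0.001, 0.0, -1.0]]
wrist_force: [-8.3, -1.3, 12.6]
finger_gap: 0.009
```

Run:
```python
from h import *
door()
```

```text
t 16.6 p [0.4203 0.2948 0.236 ] F [-8.3 -1.3 12.6] gap 0.009 q [0.48 0.35 1.85 0.   0.94 0.18]
[[-0.2982, 0.9545, -0.0003], [0.9545, 0.2982, 0.0013], [0.0013, 0.0001, -1.0]]
r 0.2833502139123319 theta 1.1600999112340653 h tool [-40.29193471 280.47085905]
```

>>> {"api": "arm_command", "payload": {"rows": [{"linear": [19.5, 3.8, 0], "angular": [0, 0, 4], "claw": 255}, {"linear": [19.5, 3.8, 0], "angular": [0, 0, 4], "claw": 255}, {"linear": [19.5, 3.8, 0], "angular": [0, 0, 4], "claw": 255}, {"linear": [19.5, 3.8, 0], "angular": [0, 0, 4], "claw": 255}, {"linear": [19.5, 3.8, 0], "angular": [0, 0, 4], "claw": 255}, {"linear": [19.5, 3.8, 0], "angular": [0, 0, 4], "claw": 255}, {"linear": [19.5, 3.8, 0], "angular": [0, 0, 4], "claw": 255}, {"linear": [19.5, 3.8, 0], "angular": [0, 0, 4], "claw": 255}, {"linear": [0, 0, 0], "angular": [0, 0, 0], "claw": 255}]}}

```text
time_s: 17.5
tool_pos: [0.4397, 0.4522, 0.236]
eef_rot: [[0.253, 0.967, -0.004], [0.967, -0.253, 0.004], [0.003, -0.005, -1.0]]
wrist_force: [-21.6, 8.8, 14.1]
finger_gap: 0.0096
```

Run:
```python
from h import *
door()
im=snapshot("top");cv2.imwrite("pics/t9.png",im[:,:,::-1])
```

```text
t 17.5 p [0.4397 0.4522 0.236 ] F [-21.6   8.8  14.1] gap 0.0096 q [0.69 0.51 1.56 0.01 1.07 0.95]
[[0.253, 0.9675, -0.0037], [0.9675, -0.253, 0.0041], [0.003, -0.0046, -1.0]]
r 0.28345224505101674 theta -4.556053935634595 h tool [-42.68112236 280.21682575]
```

View pics/t9.png

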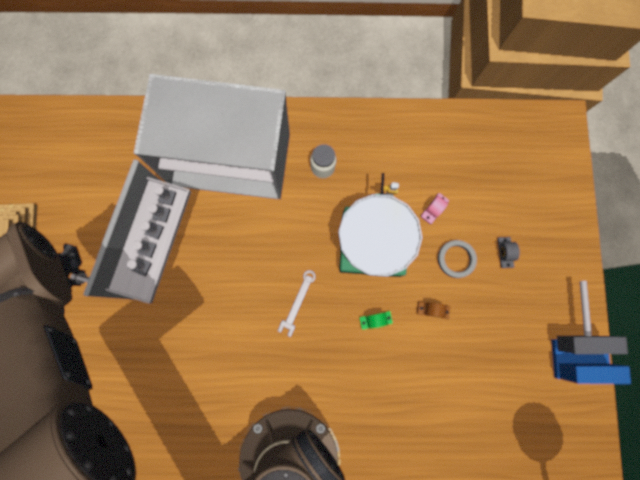

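>>> {"api": "arm_command", "payload": {"rows": [{"linear": [0, 1.5, 0], "angular": [0, 0, 0], "claw": 255}, {"linear": [0, 0, 0], "angular": [0, 0, 0], "claw": 180}, {"linear": [0, 0, 0], "angular": [0, 0, 0], "claw": 130}, {"linear": [0, 0, 0], "angular": [0, 0, 0], "claw": 130}, {"linear": [0, 0, 0], "angular": [0, 0, 0], "claw": 130}, {"linear": [0, 0, -20], "angular": [0, 0, 0], "claw": 130}, {"linear": [0, 0, -40], "angular": [0, 0, 0], "claw": 130}, {"linear": [0, 0, -40], "angular": [0, 0, 0], "claw": 130}, {"linear": [0, 0, -20], "angular": [0, 0, 0], "claw": 130}, {"linear": [0, 0, 0], "angular": [0, 0, 0], "claw": 130}]}}

```text
time_s: 18.55
tool_pos: [0.4442, 0.4482, 0.3582]
eef_rot: [[0.253, 0.967, 0.004], [0.967, -0.253, 0.004], [0.005, 0.003, -1.0]]
wrist_force: [-0.5, 0.2, 0.2]
finger_gap: 0.0419
```

Run:
```python
from h import *
door()
im=snapshot("top");crop(im,70,140,210,310,4,"pics/t10.png")
im=snapshot("scene");cv2.imwrite("pics/s10.png",im[:,:,::-1])
c=calibration("wrist");im=snapshot("wrist");cv2.imwrite("pics/w10.png",im[:,:,::-1])
```

```text
t 18.55 p [0.4442 0.4482 0.3582] F [-0.5  0.2  0.2] gap 0.0419 q [ 0.69  0.42  1.39 -0.    1.33  0.94]
[[0.253, 0.9674, 0.0043], [0.9674, -0.2531, 0.0035], [0.0045, 0.0033, -1.0]]
r 0.2777679479843381 theta -4.562688238136225 h tool [-39.98162407 274.87445997]
```

View pics/t10.png

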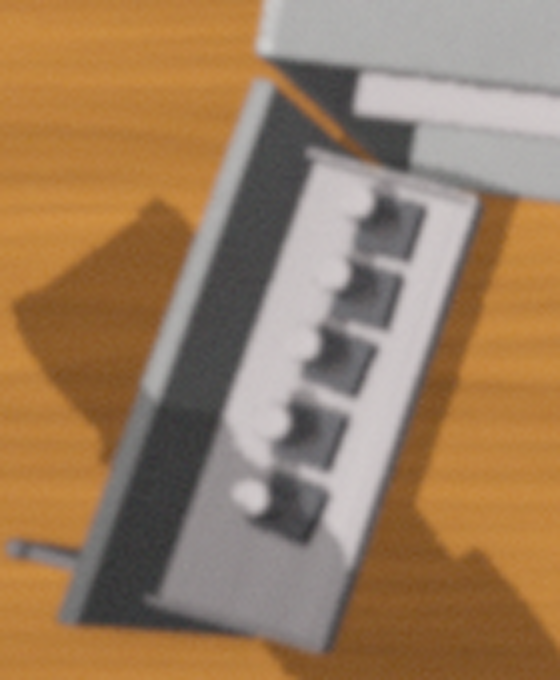

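View pics/s10.png

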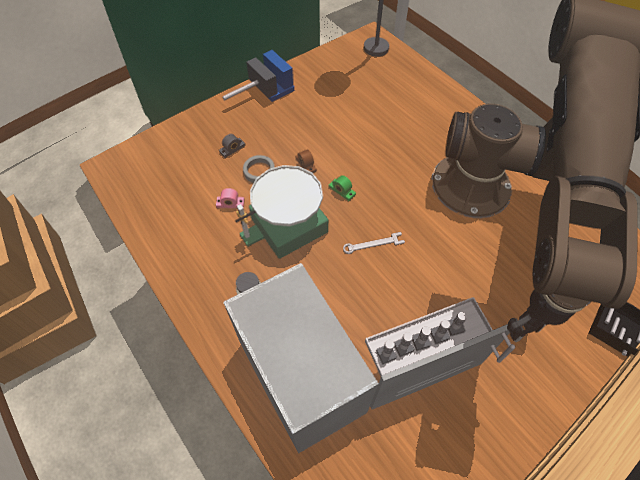

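View pics/w10.png

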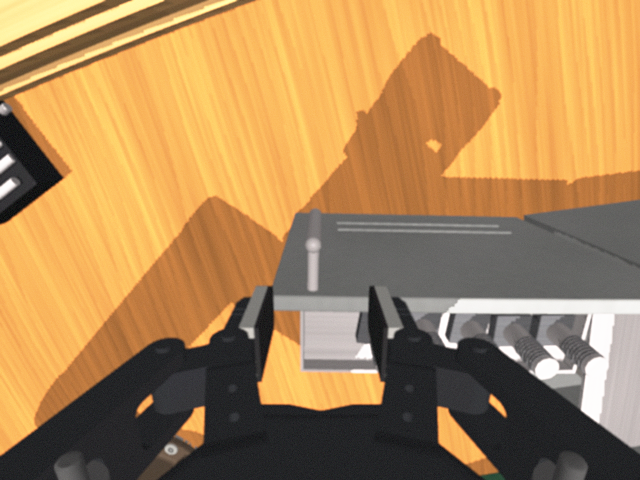

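Run:
```python
from h import *
im=cv2.imread("pics/s10.png")[:,:,::-1];crop(im,225,190,275,250,10,"pics/s10a.png");crop(im,360,290,500,390,5,"pics/s10b.png")
im=cv2.imread("pics/t9.png")[:,:,::-1];crop(im,360,165,420,215,10,"pics/t9a.png")
```

```text
(no output)
```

View pics/s10a.png

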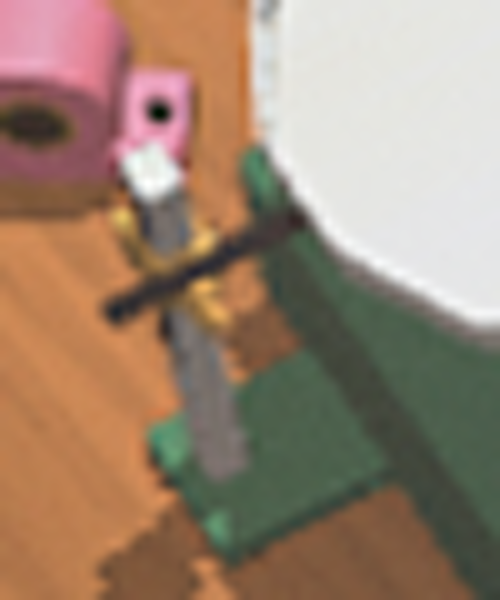

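View pics/s10b.png

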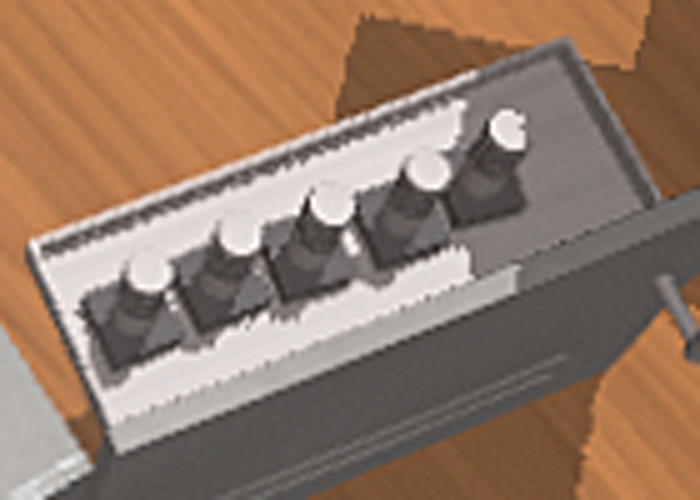

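View pics/t9a.png

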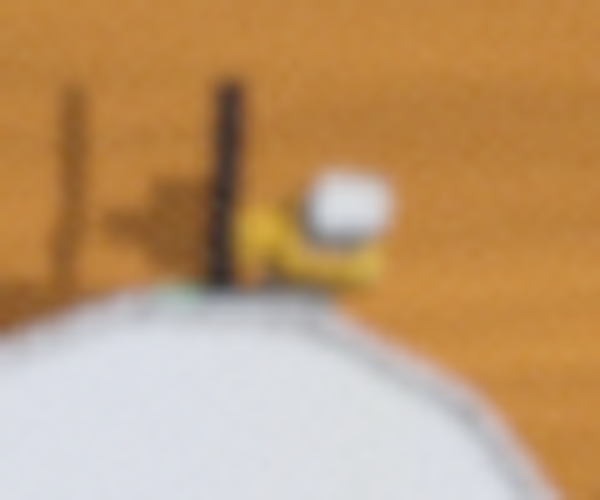

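Run:
```python
from h import *
T=calibration("top");S=calibration("scene")
ta=lambda X,Y:(70+(X+.5)/4-.5,140+(Y+.5)/4-.5)
sa=lambda X,Y:(360+(X+.5)/5-.5,290+(Y+.5)/5-.5)
th=1.727;phi=np.arctan2(-.119,.993)-th
print("phi",phi,np.degrees(phi))
xa=np.array([np.cos(phi),np.sin(phi)]);ya=np.array([-np.sin(phi),np.cos(phi)])
for i,(a,b) in enumerate(zip([(246,497),(273,423),(303,347),(333,275),(359,203)],[(508,130),(431,170),(333,205),(240,233),(150,268)])):
    P,e=tri([(T,*ta(*a)),(S,*sa(*b))])
    m=H+.068*xa+(-.155+(i-1.5)*.043)*ya
    print(np.round(P,4),np.round(np.abs(e).max(),1),"onz",np.round(onz(T,*ta(*a),.244)[:2],4),np.round(onz(S,*sa(*b),.244)[:2],4),"model",np.round(m,4))
# door corners
print("free outer top",onz(T,*ta(62,622),.261),H-.31*ya,"free inner",onz(T,*ta(88,622),.261))
```

```text
phi -1.8462700824012168 -105.78348356286045
[0.468  0.3349 0.2456] 0.6 onz [0.4674 0.3364] [0.4681 0.3338] model [0.4703 0.3343]
[0.5075 0.3258 0.2427] 0.4 onz [0.5078 0.3247] [0.5075 0.3266] model [0.5117 0.3226]
[0.5504 0.3122 0.2413] 0.0 onz [0.5499 0.3112] [0.5515 0.3126] model [0.553  0.3109]
[0.5906 0.2978 0.2429] 0.0 onz [0.5903 0.2975] [0.591 0.298] model [0.5944 0.2992]
[0.6311 0.2863 0.2434] 0.2 onz [0.6313 0.2858] [0.631  0.2868] model [0.6358 0.2875]
free outer top [0.39930755 0.42150672 0.261     ] [0.4016881  0.42432089] free inner [0.39941356 0.4078812  0.261     ]
```

>>> {"api": "arm_command", "payload": {"rows": [{"linear": [0, 0, 0], "angular": [0, 0, -8], "claw": 130}, {"linear": [0, 0, 0], "angular": [0, 0, -8], "claw": 130}, {"linear": [0, 0, 0], "angular": [0, 0, -8], "claw": 130}, {"linear": [0, 0, 0], "angular": [0, 0, -8], "claw": 130}, {"linear": [0, 0, 0], "angular": [0, 0, -8], "claw": 130}, {"linear": [0, 0, 0], "angular": [0, 0, -8], "claw": 130}, {"linear": [0, 0, 0], "angular": [0, 0, -8], "claw": 130}, {"linear": [0, 0, 0], "angular": [0, 0, -8], "claw": 130}, {"linear": [0, 0, 0], "angular": [0, 0, -8], "claw": 130}, {"linear": [0, 0, 0], "angular": [0, 0, -8], "claw": 130}, {"linear": [0, 0, 0], "angular": [0, 0, -8], "claw": 130}, {"linear": [0, 0, 0], "angular": [0, 0, 0], "claw": 130}]}}

```text
time_s: 19.9
tool_pos: [0.4434, 0.4479, 0.3533]
eef_rot: [[-0.959, 0.284, -0.002], [0.284, 0.959, -0.002], [0.001, -0.002, -1.0]]
wrist_force: [0.8, 0.3, -0.4]
finger_gap: 0.0417
```

Run:
```python
from h import *
st();print(rel([.4685,.335,.300]))
```

```text
t 19.9 p [0.4434 0.4479 0.3533] F [ 0.8  0.3 -0.4] gap 0.0417 q [ 0.69  0.42  1.4   0.    1.32 -0.6 ]
[[-0.9587, 0.2845, -0.0019], [0.2845, 0.9587, -0.0015], [0.0014, -0.002, -1.0]]
[ -56.3 -100.9   53.5]
```

>>> {"api": "arm_command", "payload": {"rows": [{"linear": [-19, -34, 0], "angular": [0, 0, 0], "claw": 130}, {"linear": [-19, -34, 0], "angular": [0, 0, 0], "claw": 130}, {"linear": [-18, -33, 0], "angular": [0, 0, 0], "claw": 130}, {"linear": [0, 0, 30], "angular": [0, 0, 0], "claw": 130}, {"linear": [0, 0, 23], "angular": [0, 0, 0], "claw": 130}, {"linear": [0, 0, 0], "angular": [0, 0, 0], "claw": 130}]}}

```text
time_s: 20.5
tool_pos: [0.4674, 0.3343, 0.2987]
eef_rot: [[-0.957, 0.291, -0.005], [0.291, 0.957, -0.003], [0.004, -0.004, -1.0]]
wrist_force: [0.4, 0.4, 0.7]
finger_gap: 0.0416
```

Run:
```python
from h import *
o=st();c=calibration("wrist");im=snapshot("wrist");cv2.imwrite("pics/w11.png",im[:,:,::-1])
import pickle;pickle.dump(c,open("w11.pkl","wb"))
print(proj(c,o["tool_pos"]+[0,0,.244-o["tool_pos"][2]]))
```

```text
t 20.5 p [0.4674 0.3343 0.2987] F [0.4 0.4 0.7] gap 0.0416 q [ 0.51  0.38  1.62  0.    1.15 -0.77]
[[-0.9568, 0.2907, -0.0053], [0.2907, 0.9568, -0.0029], [0.0042, -0.0043, -1.0]]
[321.30363955 274.61360003]
```

View pics/w11.png

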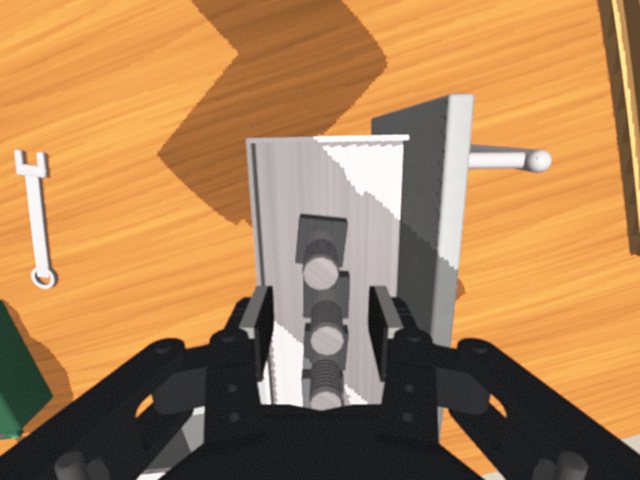

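>>> {"api": "arm_command", "payload": {"rows": [{"linear": [0, 0, 25], "angular": [0, 0, 0], "claw": 130}, {"linear": [0, 0, 25], "angular": [0, 0, 0], "claw": 130}, {"linear": [0, 0, 15], "angular": [0, 0, 0], "claw": 130}, {"linear": [0, 0, 6], "angular": [0, 0, 0], "claw": 130}, {"linear": [0, 0, 0], "angular": [0, 0, 0], "claw": 130}, {"linear": [0, 0, 0], "angular": [0, 0, 0], "claw": 255}, {"linear": [0, 0, 0], "angular": [0, 0, 0], "claw": 255}, {"linear": [0, 0, 0], "angular": [0, 0, 0], "claw": 255}, {"linear": [0, 0, 0], "angular": [0, 0, 0], "claw": 255}, {"linear": [0, 0, 0], "angular": [0, 0, 0], "claw": 255}]}}

```text
time_s: 21.55
tool_pos: [0.4685, 0.3355, 0.2321]
eef_rot: [[-0.958, 0.287, 0.002], [0.287, 0.958, 0.001], [-0.001, 0.002, -1.0]]
wrist_force: [-1.2, 0.5, 6.3]
finger_gap: 0.0184
```

>>> {"api": "arm_command", "payload": {"rows": [{"linear": [0, 0, -10], "angular": [0, 0, 0], "claw": 255}, {"linear": [0, 0, -30], "angular": [0, 0, 0], "claw": 255}, {"linear": [0, 0, -40], "angular": [0, 0, 0], "claw": 255}, {"linear": [0, 0, -20], "angular": [0, 0, 0], "claw": 255}, {"linear": [0, 0, 0], "angular": [0, 0, 0], "claw": 255}]}}

```text
time_s: 22.05
tool_pos: [0.4687, 0.3355, 0.3342]
eef_rot: [[-0.958, 0.286, 0.005], [0.286, 0.958, 0.003], [-0.004, 0.004, -1.0]]
wrist_force: [-0.0, 0.2, -3.7]
finger_gap: 0.0182
```

Run:
```python
from h import *
o=st();c=calibration("wrist");im=snapshot("wrist");cv2.imwrite("pics/w12.png",im[:,:,::-1])
print(rel([.5602,-.193,.335]))
```

```text
t 22.05 p [0.4687 0.3355 0.3342] F [-0.   0.2 -3.7] gap 0.0182 q [ 0.51  0.35  1.57  0.    1.22 -0.77]
[[-0.9581, 0.2864, 0.0046], [0.2864, 0.9581, 0.0026], [-0.0037, 0.0038, -1.0]]
[-239.5 -479.7   -3.5]
```

View pics/w12.png

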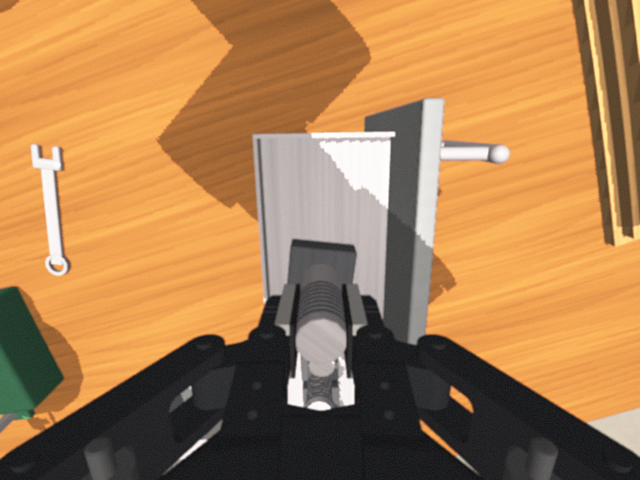

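Bolt is held. Move to over the pan, then pause short for a look.

>>> {"api": "arm_command", "payload": {"rows": [{"linear": [-9, -18, 0], "angular": [0, 0, 0], "claw": 255}, {"linear": [-18, -36, 0], "angular": [0, 0, 0], "claw": 255}, {"linear": [-18, -36, 0], "angular": [0, 0, 0], "claw": 255}, {"linear": [-18, -36, 0], "angular": [0, 0, 0], "claw": 255}, {"linear": [-18, -36, 0], "angular": [0, 0, 0], "claw": 255}, {"linear": [-18, -36, 0], "angular": [0, 0, 0], "claw": 255}, {"linear": [-18, -36, 0], "angular": [0, 0, 0], "claw": 255}, {"linear": [-18, -36, 0], "angular": [0, 0, 0], "claw": 255}, {"linear": [-18, -36, 0], "angular": [0, 0, 0], "claw": 255}, {"linear": [-18, -36, 0], "angular": [0, 0, 0], "claw": 255}, {"linear": [-18, -36, 0], "angular": [0, 0, 0], "claw": 255}, {"linear": [-18, -36, 0], "angular": [0, 0, 0], "claw": 255}, {"linear": [-18, -36, 0], "angular": [0, 0, 0], "claw": 255}, {"linear": [-14, -30, 0], "angular": [0, 0, 0], "claw": 255}, {"linear": [0, 0, 0], "angular": [0, 0, 0], "claw": 255}]}}

```text
time_s: 23.6
tool_pos: [0.5594, -0.1966, 0.3283]
eef_rot: [[-0.957, 0.29, -0.003], [0.29, 0.957, 0.001], [0.003, -0.0, -1.0]]
wrist_force: [-0.6, 1.1, -3.2]
finger_gap: 0.0184
```

Run:
```python
from h import *
o=st();c=calibration("wrist");im=snapshot("wrist");cv2.imwrite("pics/w13.png",im[:,:,::-1])
im=snapshot("scene");crop(im,215,120,375,280,4,"pics/s13.png")
print(rel([.5602,-.193,.23]))
```

```text
t 23.6 p [ 0.5594 -0.1966  0.3283] F [-0.6  1.1 -3.2] gap 0.0184 q [-0.45  0.38  1.53 -0.    1.23 -1.73]
[[-0.9571, 0.2897, -0.0032], [0.2897, 0.9571, 0.0009], [0.0033, -0.0001, -1.0]]
[-1.2  0.7 98.9]
```

View pics/w13.png

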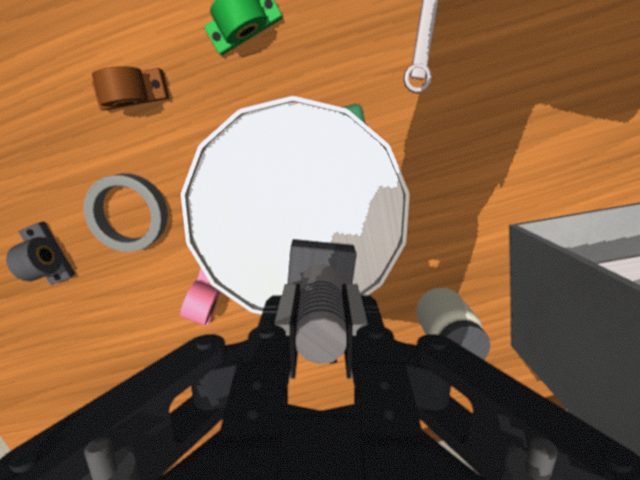

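View pics/s13.png

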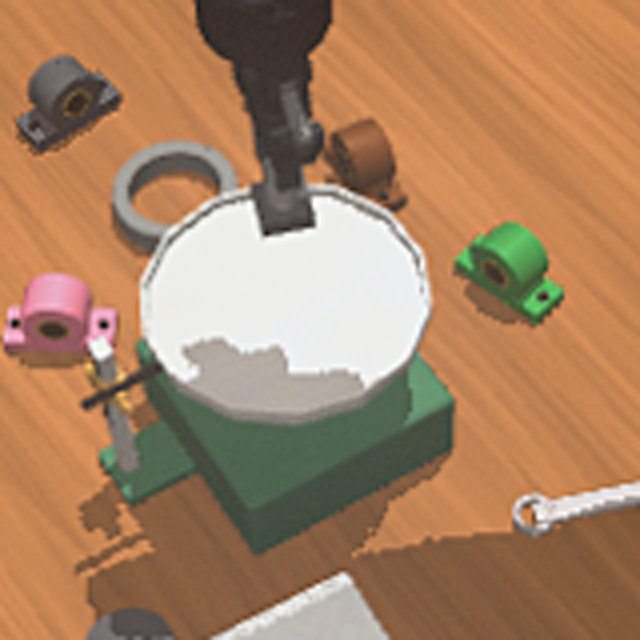

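>>> {"api": "arm_command", "payload": {"rows": [{"linear": [0, 0, 30], "angular": [0, 0, 0], "claw": 255}, {"linear": [0, 0, 35], "angular": [0, 0, 0], "claw": 255}, {"linear": [0, 0, 30], "angular": [0, 0, 0], "claw": 255}, {"linear": [0, 0, 15], "angular": [0, 0, 0], "claw": 255}, {"linear": [0, 0, 5], "angular": [0, 0, 0], "claw": 255}, {"linear": [0, 0, 0], "angular": [0, 0, 0], "claw": 255}, {"linear": [0, 0, 0], "angular": [0, 0, 0], "claw": 255}]}}

```text
time_s: 24.4
tool_pos: [0.56, -0.1927, 0.2167]
eef_rot: [[-0.958, 0.286, 0.001], [0.286, 0.958, -0.0], [-0.001, -0.0, -1.0]]
wrist_force: [0.2, -0.6, -2.3]
finger_gap: 0.0185
```

>>> {"api": "arm_command", "payload": {"rows": [{"linear": [0, 0, 6], "angular": [0, 0, 0], "claw": 255}, {"linear": [0, 0, 5], "angular": [0, 0, 0], "claw": 255}, {"linear": [0, 0, 4], "angular": [0, 0, 0], "claw": 255}, {"linear": [0, 0, 0], "angular": [0, 0, 0], "claw": 255}]}}

```text
time_s: 24.8
tool_pos: [0.5598, -0.1931, 0.2006]
eef_rot: [[-0.958, 0.287, 0.0], [0.287, 0.958, 0.0], [-0.0, 0.0, -1.0]]
wrist_force: [1.2, 0.5, -0.1]
finger_gap: 0.0186
```

Run:
```python
from h import *
o=st();im=snapshot("scene");crop(im,215,120,375,280,4,"pics/s14.png")
```

```text
t 24.8 p [ 0.5598 -0.1931  0.2006] F [ 1.2  0.5 -0.1] gap 0.0186 q [-0.44  0.5   1.7   0.    0.95 -1.72]
[[-0.9581, 0.2865, 0.0001], [0.2865, 0.9581, 0.0002], [-0.0001, 0.0002, -1.0]]
```

View pics/s14.png

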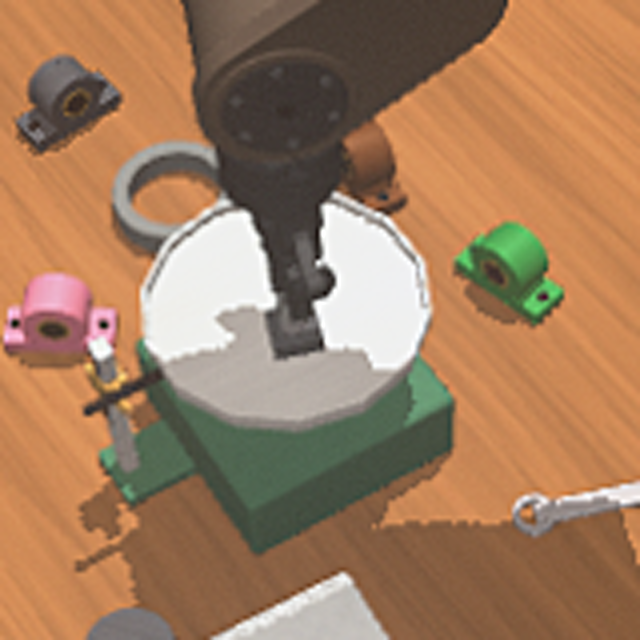

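>>> {"api": "arm_command", "payload": {"rows": [{"linear": [0, 0, 0], "angular": [0, 0, 0], "claw": 210}, {"linear": [0, 0, 0], "angular": [0, 0, 0], "claw": 130}, {"linear": [0, 0, 0], "angular": [0, 0, 0], "claw": 130}, {"linear": [0, 0, 0], "angular": [0, 0, 0], "claw": 130}, {"linear": [0, 0, -15], "angular": [0, 0, 0], "claw": 130}, {"linear": [0, 0, -30], "angular": [0, 0, 0], "claw": 130}, {"linear": [0, 0, -40], "angular": [0, 0, 0], "claw": 130}, {"linear": [0, 0, -40], "angular": [0, 0, 0], "claw": 130}, {"linear": [0, 0, -15], "angular": [0, 0, 0], "claw": 130}, {"linear": [0, 0, 0], "angular": [0, 0, 0], "claw": 130}]}}

```text
time_s: 25.85
tool_pos: [0.5601, -0.1933, 0.3433]
eef_rot: [[-0.958, 0.286, 0.004], [0.286, 0.958, -0.002], [-0.004, -0.001, -1.0]]
wrist_force: [-1.5, 0.1, 0.0]
finger_gap: 0.0423
```

Run:
```python
from h import *
o=st();c=calibration("wrist");im=snapshot("wrist");cv2.imwrite("pics/w15.png",im[:,:,::-1])
im=snapshot("scene");crop(im,225,190,275,250,10,"pics/s15.png")
print(rel([.509,.324,.335]))
```

```text
t 25.85 p [ 0.5601 -0.1933  0.3433] F [-1.5  0.1  0. ] gap 0.0423 q [-0.44  0.36  1.51  0.    1.26 -1.72]
[[-0.9581, 0.2864, 0.004], [0.2864, 0.9581, -0.0018], [-0.0044, -0.0006, -1.0]]
[196.3 480.9   5.4]
```

View pics/w15.png

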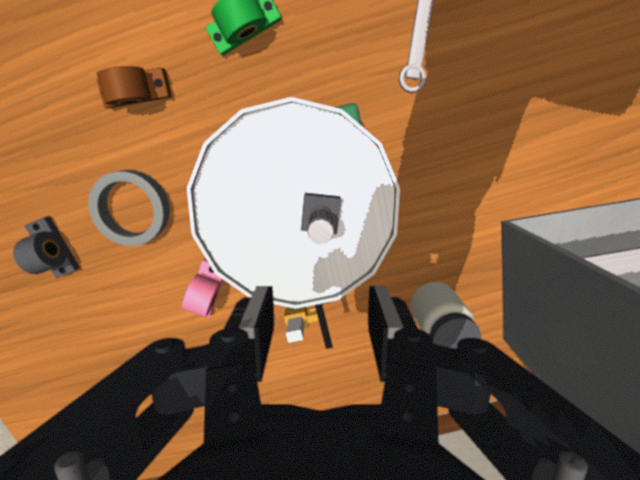

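View pics/s15.png

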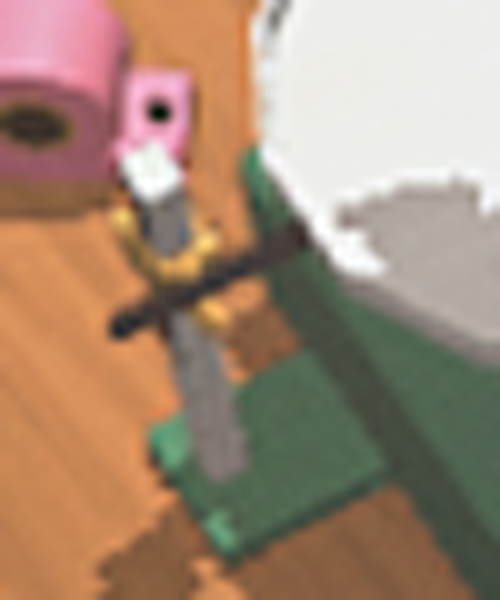

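Run:
```python
from h import *
print(rel([.655,-.06,.26]))
```

```text
[-53.6 154.7  80.1]
```

>>> {"api": "arm_command", "payload": {"rows": [{"linear": [-13, 38, 0], "angular": [0, 0, 0], "claw": 130}, {"linear": [-13, 39, 0], "angular": [0, 0, 0], "claw": 130}, {"linear": [-14, 39, 0], "angular": [0, 0, 0], "claw": 130}, {"linear": [-14, 39, 0], "angular": [0, 0, 0], "claw": 130}, {"linear": [0, 0, 40], "angular": [0, 0, 0], "claw": 130}, {"linear": [0, 0, 40], "angular": [0, 0, 0], "claw": 130}, {"linear": [0, 0, 0], "angular": [0, 0, 0], "claw": 130}, {"linear": [0, 0, 0], "angular": [0, 0, 0], "claw": 130}]}}

```text
time_s: 26.75
tool_pos: [0.6558, -0.0602, 0.2604]
eef_rot: [[-0.958, 0.287, -0.002], [0.287, 0.958, 0.001], [0.002, -0.0, -1.0]]
wrist_force: [0.9, -0.1, -0.5]
finger_gap: 0.0419
```

Run:
```python
from h import *
o=st();c=calibration("wrist");im=snapshot("wrist");cv2.imwrite("pics/w16.png",im[:,:,::-1])
import pickle;pickle.dump(c,open("w16.pkl","wb"))
u,v=proj(c,[.69,-.24,.14]);print(u,v);u=int(u);v=int(v)
crop(im,max(0,u-60),v-50,u+60,v+50,6,"pics/w16a.png");print(max(0,u-60),v-50)
```

```text
t 26.75 p [ 0.6558 -0.0602  0.2604] F [ 0.9 -0.1 -0.5] gap 0.0419 q [-0.19  0.53  1.46  0.    1.16 -1.47]
[[-0.9581, 0.2866, -0.0021], [0.2866, 0.9581, 0.0005], [0.0022, -0.0001, -1.0]]
119.23037677718634 338.8788121718035
59 288
```

View pics/w16a.png

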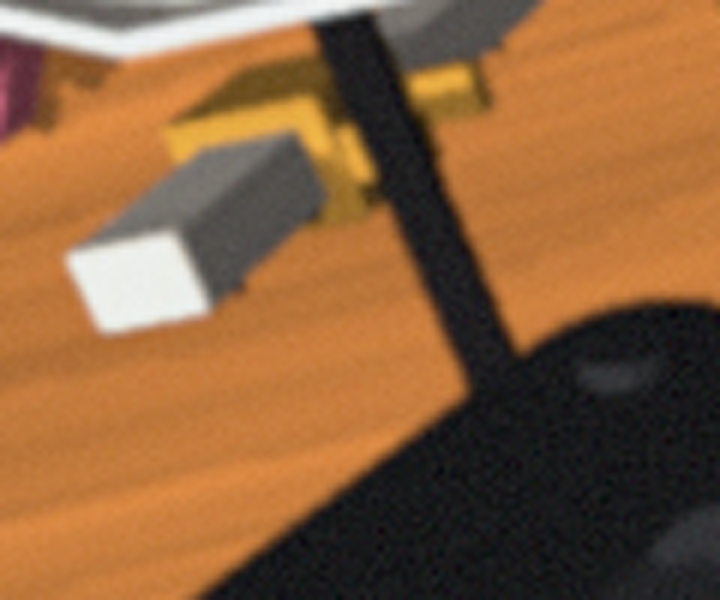

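View pics/w16.png

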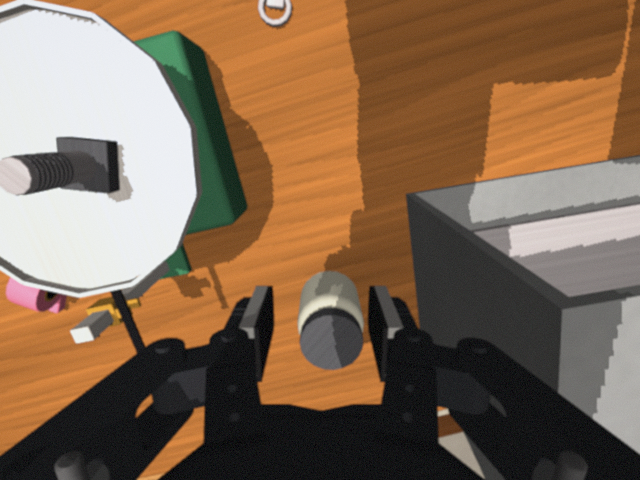

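Run:
```python
from h import *
import pickle;c=pickle.load(open("w16.pkl","rb"));S=calibration("scene");T=calibration("top")
f=lambda X,Y:(59+(X+.5)/6-.5,288+(Y+.5)/6-.5)
def ony(c,u,v,y):
    o,r=ray(c,u,v);return o+r*(y-o[1])/r[1]
for y in(-.228,-.231,-.235):
    print(y,[np.round(ony(c,*f(*p),y)*1000,1) for p in((375,185),(370,210),(487,105),(470,65))])
print("pointer far", [np.round(ony(c,*f(*p),-.2255)*1000,1) for p in((345,15),(400,150),(440,250),(495,375))])
print("fwd px for z at (.675,-.232):",[np.round((np.array(proj(c,[.675,-.232,z]))-[59,288])*6) for z in (.12,.13,.14,.15,.16)])
print("column top z", tri([(c,*f(140,280)),(S,225+15.2-.5,190+17.3-.5),(T,360+35-.5,165+20.2-.5)]))
```

```text
-0.228 [array([ 672.6, -228. ,  142.6]), array([ 674.6, -228. ,  145.5]), array([ 675.5, -228. ,  114.9]), array([ 669.2, -228. ,  114.4])]
-0.231 [array([ 674. , -231. ,  138.8]), array([ 676. , -231. ,  141.7]), array([ 676.9, -231. ,  110.6]), array([ 670.5, -231. ,  110.1])]
-0.235 [array([ 675.8, -235. ,  133.7]), array([ 678. , -235. ,  136.7]), array([ 678.9, -235. ,  104.9]), array([ 672.3, -235. ,  104.4])]
pointer far [array([ 651.1, -225.5,  136.4]), array([ 670.2, -225.5,  138.6]), array([ 684.6, -225.5,  140.5]), array([ 703.4, -225.5,  142.2])]
fwd px for z at (.675,-.232): [array([440., 124.]), array([403., 158.]), array([364., 196.]), array([323., 236.]), array([278., 278.])]
column top z (array([ 0.67257672, -0.2535266 ,  0.15608028]), [array([0.10733434, 1.26237387]), array([-0.10062618,  0.05769843]), array([-0.06313655,  0.49663229])])
```

Run:
```python
from h import *
print(rel([.5085,.3243,.335]))
```

```text
[251.8 326.2 -73.2]
```

>>> {"api": "arm_command", "payload": {"rows": [{"linear": [0, 0, -36], "angular": [0, 0, 0], "claw": 130}, {"linear": [0, 0, -37], "angular": [0, 0, 0], "claw": 130}, {"linear": [14, 18, 0], "angular": [0, 0, 0], "claw": 130}, {"linear": [28, 36, 0], "angular": [0, 0, 0], "claw": 130}, {"linear": [28, 36, 0], "angular": [0, 0, 0], "claw": 130}, {"linear": [28, 36, 0], "angular": [0, 0, 0], "claw": 130}, {"linear": [28, 36, 0], "angular": [0, 0, 0], "claw": 130}, {"linear": [28, 36, 0], "angular": [0, 0, 0], "claw": 130}, {"linear": [28, 36, 0], "angular": [0, 0, 0], "claw": 130}, {"linear": [28, 36, 0], "angular": [0, 0, 0], "claw": 130}, {"linear": [28, 36, 0], "angular": [0, 0, 0], "claw": 130}, {"linear": [14, 20, 0], "angular": [0, 0, 0], "claw": 130}, {"linear": [0, 0, 30], "angular": [0, 0, 0], "claw": 130}, {"linear": [0, 0, 0], "angular": [0, 0, 0], "claw": 130}, {"linear": [0, 0, 0], "angular": [0, 0, 0], "claw": 130}]}}

```text
time_s: 28.3
tool_pos: [0.5079, 0.3243, 0.3052]
eef_rot: [[-0.958, 0.287, 0.001], [0.287, 0.958, 0.0], [-0.001, 0.001, -1.0]]
wrist_force: [-0.2, -0.1, -0.4]
finger_gap: 0.0418
```

Run:
```python
from h import *
o=st();c=calibration("wrist");im=snapshot("wrist");cv2.imwrite("pics/w17.png",im[:,:,::-1])
print(proj(c,o["tool_pos"]+[0,0,.244-o["tool_pos"][2]]),rel([.5085,.3243,.23]))
```

```text
t 28.3 p [0.5079 0.3243 0.3052] F [-0.2 -0.1 -0.4] gap 0.0418 q [ 0.46  0.41  1.54  0.    1.19 -0.82]
[[-0.958, 0.2867, 0.0007], [0.2867, 0.958, 0.0004], [-0.0006, 0.0006, -1.0]]
[320.77479816 269.63281118] [-0.1  0.1 75.7]
```

View pics/w17.png

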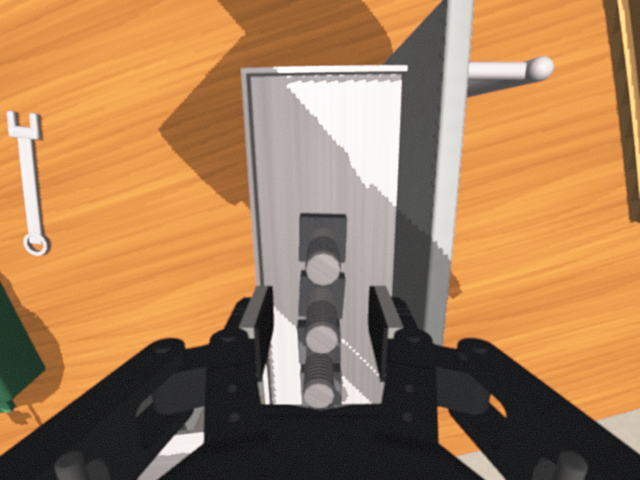

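>>> {"api": "arm_command", "payload": {"rows": [{"linear": [0, 0, 25], "angular": [0, 0, 0], "claw": 130}, {"linear": [0, 0, 25], "angular": [0, 0, 0], "claw": 130}, {"linear": [0, 0, 18], "angular": [0, 0, 0], "claw": 130}, {"linear": [0, 0, 6], "angular": [0, 0, 0], "claw": 130}, {"linear": [0, 0, 0], "angular": [0, 0, 0], "claw": 130}, {"linear": [0, 0, 0], "angular": [0, 0, 0], "claw": 255}, {"linear": [0, 0, 0], "angular": [0, 0, 0], "claw": 255}, {"linear": [0, 0, 0], "angular": [0, 0, 0], "claw": 255}, {"linear": [0, 0, 0], "angular": [0, 0, 0], "claw": 255}, {"linear": [0, 0, 0], "angular": [0, 0, 0], "claw": 255}]}}

```text
time_s: 29.35
tool_pos: [0.5083, 0.3246, 0.2315]
eef_rot: [[-0.958, 0.286, 0.003], [0.286, 0.958, 0.001], [-0.002, 0.002, -1.0]]
wrist_force: [-0.2, -1.1, 6.0]
finger_gap: 0.0185
```

>>> {"api": "arm_command", "payload": {"rows": [{"linear": [0, 0, -10], "angular": [0, 0, 0], "claw": 255}, {"linear": [0, 0, -30], "angular": [0, 0, 0], "claw": 255}, {"linear": [0, 0, -40], "angular": [0, 0, 0], "claw": 255}, {"linear": [0, 0, -20], "angular": [0, 0, 0], "claw": 255}, {"linear": [0, 0, 0], "angular": [0, 0, 0], "claw": 255}]}}

```text
time_s: 29.85
tool_pos: [0.5082, 0.3248, 0.3334]
eef_rot: [[-0.958, 0.286, 0.005], [0.286, 0.958, 0.003], [-0.004, 0.004, -1.0]]
wrist_force: [0.7, -1.2, -2.3]
finger_gap: 0.0185
```

Run:
```python
from h import *
st();print(rel([.5458,-.241,.335]))
```

```text
t 29.85 p [0.5082 0.3248 0.3334] F [ 0.7 -1.2 -2.3] gap 0.0185 q [ 0.46  0.39  1.5   0.    1.24 -0.82]
[[-0.9581, 0.2863, 0.0047], [0.2863, 0.9581, 0.0025], [-0.0038, 0.0038, -1.0]]
[-198.  -531.3   -2.9]
```

>>> {"api": "arm_command", "payload": {"rows": [{"linear": [-7, -19, 0], "angular": [0, 0, 0], "claw": 255}, {"linear": [-13.6, -36.5, 0], "angular": [0, 0, 0], "claw": 255}, {"linear": [-13.6, -36.5, 0], "angular": [0, 0, 0], "claw": 255}, {"linear": [-13.6, -36.5, 0], "angular": [0, 0, 0], "claw": 255}, {"linear": [-13.6, -36.5, 0], "angular": [0, 0, 0], "claw": 255}, {"linear": [-13.6, -36.5, 0], "angular": [0, 0, 0], "claw": 255}, {"linear": [-13.6, -36.5, 0], "angular": [0, 0, 0], "claw": 255}, {"linear": [-13.6, -36.5, 0], "angular": [0, 0, 0], "claw": 255}, {"linear": [-13.6, -36.5, 0], "angular": [0, 0, 0], "claw": 255}, {"linear": [-13.6, -36.5, 0], "angular": [0, 0, 0], "claw": 255}, {"linear": [-13.6, -36.5, 0], "angular": [0, 0, 0], "claw": 255}, {"linear": [-13.6, -36.5, 0], "angular": [0, 0, 0], "claw": 255}, {"linear": [-13.6, -36.5, 0], "angular": [0, 0, 0], "claw": 255}, {"linear": [-13.6, -36.5, 0], "angular": [0, 0, 0], "claw": 255}, {"linear": [-13.6, -36.5, 0], "angular": [0, 0, 0], "claw": 255}, {"linear": [0, 0, 0], "angular": [0, 0, 0], "claw": 255}, {"linear": [0, 0, 0], "angular": [0, 0, 0], "claw": 255}]}}

```text
time_s: 31.55
tool_pos: [0.5445, -0.2403, 0.3283]
eef_rot: [[-0.958, 0.288, -0.002], [0.288, 0.958, 0.002], [0.003, 0.001, -1.0]]
wrist_force: [-0.4, 0.5, -2.6]
finger_gap: 0.0185
```

Run:
```python
from h import *
o=st();im=snapshot("wrist");cv2.imwrite("pics/w18.png",im[:,:,::-1]);print(rel([.5458,-.241,.20]))
```

```text
t 31.55 p [ 0.5445 -0.2403  0.3283] F [-0.4  0.5 -2.6] gap 0.0185 q [-0.53  0.38  1.53  0.    1.24 -1.81]
[[-0.9576, 0.2879, -0.0023], [0.2879, 0.9576, 0.0017], [0.0027, 0.0009, -1.0]]
[ -1.8  -1.3 128.7]
```

View pics/w18.png

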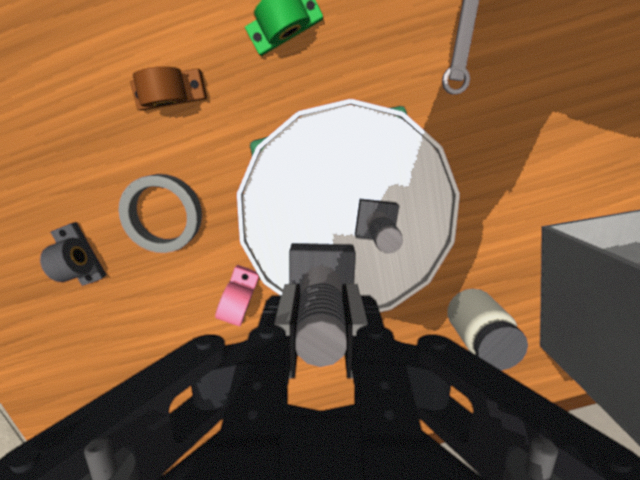

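>>> {"api": "arm_command", "payload": {"rows": [{"linear": [-1, -1, 30], "angular": [0, 0, 0], "claw": 255}, {"linear": [0, 0, 35], "angular": [0, 0, 0], "claw": 255}, {"linear": [0, 0, 30], "angular": [0, 0, 0], "claw": 255}, {"linear": [0, 0, 20], "angular": [0, 0, 0], "claw": 255}, {"linear": [0, 0, 8], "angular": [0, 0, 0], "claw": 255}, {"linear": [0, 0, 6], "angular": [0, 0, 0], "claw": 255}, {"linear": [0, 0, 5], "angular": [0, 0, 0], "claw": 255}, {"linear": [0, 0, 3], "angular": [0, 0, 0], "claw": 255}, {"linear": [0, 0, 0], "angular": [0, 0, 0], "claw": 255}]}}

```text
time_s: 32.5
tool_pos: [0.546, -0.2411, 0.1934]
eef_rot: [[-0.958, 0.286, 0.001], [0.286, 0.958, -0.0], [-0.001, -0.0, -1.0]]
wrist_force: [-0.1, 1.2, -1.4]
finger_gap: 0.0184
```

>>> {"api": "arm_command", "payload": {"rows": [{"linear": [0, 0, 2], "angular": [0, 0, 0], "claw": 255}, {"linear": [0, 0, 0], "angular": [0, 0, 0], "claw": 210}, {"linear": [0, 0, 0], "angular": [0, 0, 0], "claw": 130}, {"linear": [0, 0, 0], "angular": [0, 0, 0], "claw": 130}, {"linear": [0, 0, 0], "angular": [0, 0, 0], "claw": 130}, {"linear": [0, 0, -15], "angular": [0, 0, 0], "claw": 130}, {"linear": [0, 0, -30], "angular": [0, 0, 0], "claw": 130}, {"linear": [0, 0, -40], "angular": [0, 0, 0], "claw": 130}, {"linear": [0, 0, -40], "angular": [0, 0, 0], "claw": 130}, {"linear": [0, 0, -20], "angular": [0, 0, 0], "claw": 130}, {"linear": [0, 0, 0], "angular": [0, 0, 0], "claw": 130}]}}

```text
time_s: 33.6
tool_pos: [0.5463, -0.2414, 0.3391]
eef_rot: [[-0.958, 0.286, 0.005], [0.286, 0.958, -0.003], [-0.005, -0.001, -1.0]]
wrist_force: [0.1, 0.2, -0.6]
finger_gap: 0.0421
```

Run:
```python
from h import *
o=st();im=snapshot("wrist");cv2.imwrite("pics/w19.png",im[:,:,::-1])
im=snapshot("scene");crop(im,225,190,275,250,10,"pics/s19.png")
print(rel([.655,-.08,.24]))
```

```text
t 33.6 p [ 0.5463 -0.2414  0.3391] F [ 0.1  0.2 -0.6] gap 0.0421 q [-0.53  0.37  1.51  0.    1.25 -1.81]
[[-0.9581, 0.2864, 0.0048], [0.2864, 0.9581, -0.0027], [-0.0053, -0.0012, -1.0]]
[-58.8 185.7  95.5]
```

View pics/w19.png

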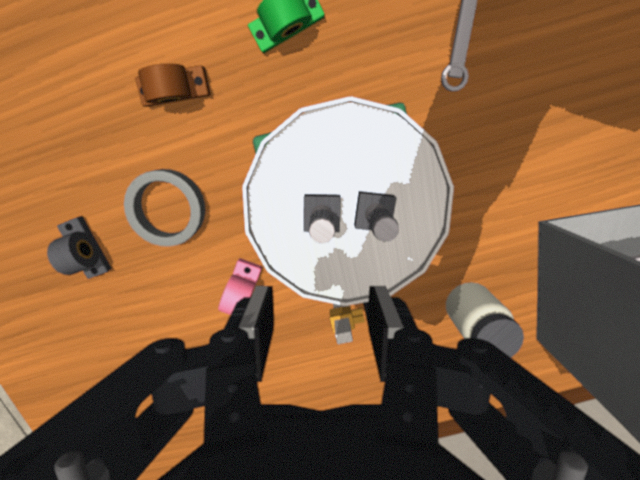

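View pics/s19.png

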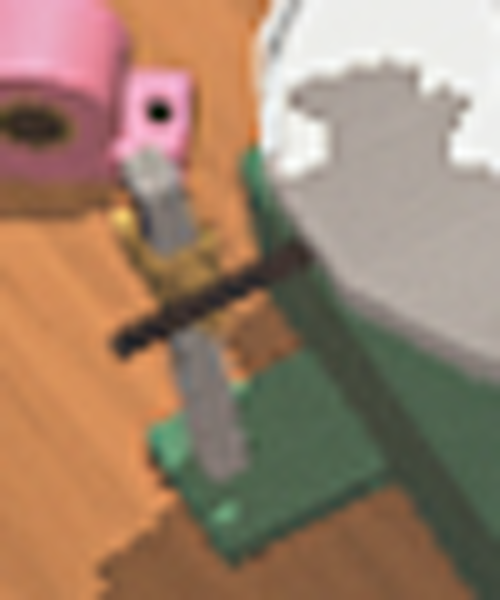

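>>> {"api": "arm_command", "payload": {"rows": [{"linear": [-14, 46, 0], "angular": [0, 0, 0], "claw": 130}, {"linear": [-15, 46, 0], "angular": [0, 0, 0], "claw": 130}, {"linear": [-15, 46, 0], "angular": [0, 0, 0], "claw": 130}, {"linear": [-15, 46, 0], "angular": [0, 0, 0], "claw": 130}, {"linear": [0, 0, 30], "angular": [0, 0, 0], "claw": 130}, {"linear": [0, 0, 40], "angular": [0, 0, 0], "claw": 130}, {"linear": [0, 0, 25], "angular": [0, 0, 0], "claw": 130}, {"linear": [0, 0, 0], "angular": [0, 0, 0], "claw": 130}, {"linear": [0, 0, 0], "angular": [0, 0, 0], "claw": 130}]}}

```text
time_s: 34.6
tool_pos: [0.655, -0.0818, 0.2405]
eef_rot: [[-0.958, 0.286, -0.001], [0.286, 0.958, 0.0], [0.002, 0.0, -1.0]]
wrist_force: [-0.4, 0.1, -0.1]
finger_gap: 0.0419
```

Run:
```python
from h import *
o=st();c=calibration("wrist");im=snapshot("wrist")
import pickle;pickle.dump(c,open("w20.pkl","wb"))
u,v=proj(c,[.69,-.24,.13]);print(u,v);u=int(u);v=int(v)
crop(im,u-50,v-50,u+50,v+40,6,"pics/w20a.png");print(u-50,v-50)
cv2.imwrite("pics/w20.png",im[:,:,::-1])
```

```text
t 34.6 p [ 0.655  -0.0818  0.2405] F [-0.4  0.1 -0.1] gap 0.0419 q [-0.22  0.55  1.48  0.    1.12 -1.5 ]
[[-0.9581, 0.2865, -0.0014], [0.2865, 0.9581, 0.0005], [0.0015, 0.0, -1.0]]
137.47511830714336 340.1913689745688
87 290
```

View pics/w20a.png

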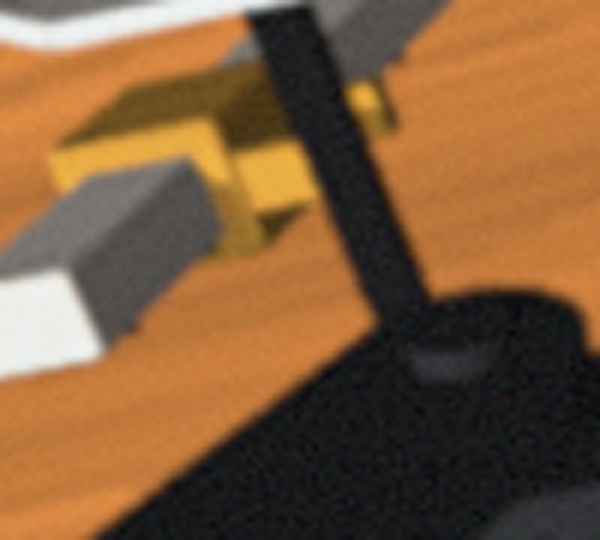

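Run:
```python
from h import *
import pickle;c1=pickle.load(open("w16.pkl","rb"));c2=pickle.load(open("w20.pkl","rb"));T=calibration("top");S=calibration("scene")
f1=lambda X,Y:(59+(X+.5)/6-.5,288+(Y+.5)/6-.5)
f2=lambda X,Y:(87+(X+.5)/6-.5,290+(Y+.5)/6-.5)
ft=lambda X,Y:(360+(X+.5)/10-.5,165+(Y+.5)/10-.5)
for z in(.12,.135,.15): print(z,[np.round(onz(T,*ft(*p),z)[:2],4) for p in((238,215),(238,265),(240,240),(222,240),(212,200),(240,200))])
def ony(c,u,v,y):
    o,r=ray(c,u,v);return o+r*(y-o[1])/r[1]
for y in(-.229,-.231,-.233):
    print(y,"up",[np.round(ony(c2,*f2(*p),y)*1000,1) for p in((318,188),(300,145),(305,210))],"low",[np.round(ony(c2,*f2(*p),y)*1000,1) for p in((378,85),(395,130),(385,100))])
print("pointer", [np.round(ony(c2,*f2(*p),-.2255)*1000,1) for p in((283,20),(330,130),(370,220))])
for z in (.11,.12,.13,.14): print(z,(np.array(proj(c2,[.675,-.231,z]))-[87,290])*6)
print((np.array(proj(c2,[.675,-.2255,.133]))-[87,290])*6)
```

```text
0.12 [array([ 0.6802, -0.2324]), array([ 0.6673, -0.2321]), array([ 0.6738, -0.2328]), array([ 0.6737, -0.2282]), array([ 0.6841, -0.2259]), array([ 0.6841, -0.233 ])]
0.135 [array([ 0.6761, -0.2299]), array([ 0.6633, -0.2297]), array([ 0.6697, -0.2303]), array([ 0.6696, -0.2258]), array([ 0.6798, -0.2235]), array([ 0.6799, -0.2305])]
0.15 [array([ 0.6719, -0.2274]), array([ 0.6593, -0.2272]), array([ 0.6656, -0.2278]), array([ 0.6655, -0.2234]), array([ 0.6756, -0.2211]), array([ 0.6757, -0.228 ])]
-0.229 up [array([ 674. , -229. ,  132.7]), array([ 668.1, -229. ,  132.1]), array([ 674.8, -229. ,  136.7])] low [array([ 670. , -229. ,  112.6]), array([ 676.4, -229. ,  113.5]), array([ 672.3, -229. ,  112.6])]
-0.231 up [array([ 675.1, -231. ,  130. ]), array([ 669.1, -231. ,  129.4]), array([ 675.9, -231. ,  134. ])] low [array([ 671. , -231. ,  109.6]), array([ 677.5, -231. ,  110.6]), array([ 673.3, -231. ,  109.7])]
-0.233 up [array([ 676.2, -233. ,  127.2]), array([ 670.1, -233. ,  126.6]), array([ 677. , -233. ,  131.3])] low [array([ 672. , -233. ,  106.6]), array([ 678.6, -233. ,  107.6]), array([ 674.4, -233. ,  106.7])]
pointer [array([ 652.7, -225.5,  129.3]), array([ 667.8, -225.5,  130.6]), array([ 680.5, -225.5,  131.4])]
0.11 [386.56828425 109.47635927]
0.12 [352.03648157 145.98025083]
0.13 [315.13857307 185.02483856]
0.14 [275.63156876 226.87625217]
[342.9036044  186.60552263]
```

Run:
```python
from h import *
print(rel([.5495,.3123,.335]))
```

```text
[214.3 347.4 -93.4]
```

>>> {"api": "arm_command", "payload": {"rows": [{"linear": [0, 0, -45], "angular": [0, 0, 0], "claw": 130}, {"linear": [0, 0, -48], "angular": [0, 0, 0], "claw": 130}, {"linear": [13, 20, 0], "angular": [0, 0, 0], "claw": 130}, {"linear": [23, 37, 0], "angular": [0, 0, 0], "claw": 130}, {"linear": [23, 37, 0], "angular": [0, 0, 0], "claw": 130}, {"linear": [23, 37, 0], "angular": [0, 0, 0], "claw": 130}, {"linear": [23, 37, 0], "angular": [0, 0, 0], "claw": 130}, {"linear": [23, 37, 0], "angular": [0, 0, 0], "claw": 130}, {"linear": [23, 37, 0], "angular": [0, 0, 0], "claw": 130}, {"linear": [23, 37, 0], "angular": [0, 0, 0], "claw": 130}, {"linear": [23, 37, 0], "angular": [0, 0, 0], "claw": 130}, {"linear": [17, 31, 0], "angular": [0, 0, 0], "claw": 130}, {"linear": [0, 0, 30], "angular": [0, 0, 0], "claw": 130}, {"linear": [0, 0, 0], "angular": [0, 0, 0], "claw": 130}, {"linear": [0, 0, 0], "angular": [0, 0, 0], "claw": 130}]}}

```text
time_s: 36.15
tool_pos: [0.5496, 0.3117, 0.3053]
eef_rot: [[-0.958, 0.287, 0.001], [0.287, 0.958, 0.0], [-0.001, 0.0, -1.0]]
wrist_force: [-0.5, -0.7, 0.4]
finger_gap: 0.0418
```

Run:
```python
from h import *
o=st();c=calibration("wrist");im=snapshot("wrist");cv2.imwrite("pics/w21.png",im[:,:,::-1])
print(proj(c,o["tool_pos"]+[0,0,.244-o["tool_pos"][2]]),rel([.5495,.3123,.23]))
```

```text
t 36.15 p [0.5496 0.3117 0.3053] F [-0.5 -0.7  0.4] gap 0.0418 q [ 0.41  0.45  1.47 -0.    1.22 -0.87]
[[-0.958, 0.2867, 0.0008], [0.2867, 0.958, 0.0003], [-0.0007, 0.0005, -1.0]]
[320.80088996 269.59526306] [ 0.8  0.5 75.8]
```

View pics/w21.png

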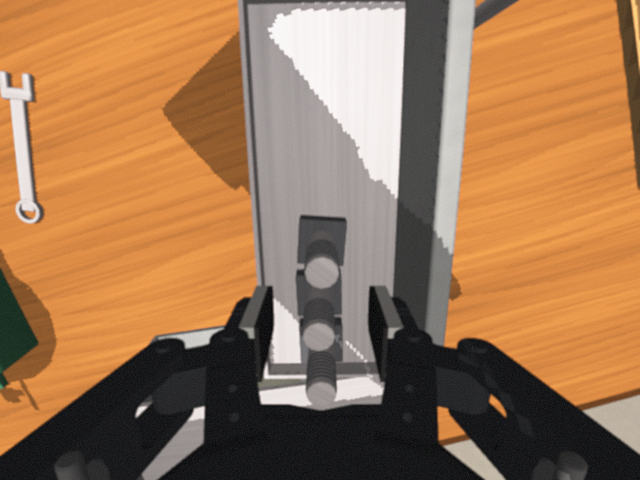

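>>> {"api": "arm_command", "payload": {"rows": [{"linear": [0, 0, 25], "angular": [0, 0, 0], "claw": 130}, {"linear": [0, 0, 25], "angular": [0, 0, 0], "claw": 130}, {"linear": [0, 0, 18], "angular": [0, 0, 0], "claw": 130}, {"linear": [0, 0, 6], "angular": [0, 0, 0], "claw": 130}, {"linear": [0, 0, 0], "angular": [0, 0, 0], "claw": 130}, {"linear": [0, 0, 0], "angular": [0, 0, 0], "claw": 255}, {"linear": [0, 0, 0], "angular": [0, 0, 0], "claw": 255}, {"linear": [0, 0, 0], "angular": [0, 0, 0], "claw": 255}, {"linear": [0, 0, 0], "angular": [0, 0, 0], "claw": 255}, {"linear": [0, 0, 0], "angular": [0, 0, 0], "claw": 255}]}}

```text
time_s: 37.2
tool_pos: [0.5499, 0.3121, 0.2317]
eef_rot: [[-0.958, 0.286, 0.003], [0.286, 0.958, 0.001], [-0.002, 0.002, -1.0]]
wrist_force: [-0.0, -1.1, 7.7]
finger_gap: 0.0185
```

>>> {"api": "arm_command", "payload": {"rows": [{"linear": [0, 0, -10], "angular": [0, 0, 0], "claw": 255}, {"linear": [0, 0, -30], "angular": [0, 0, 0], "claw": 255}, {"linear": [0, 0, -40], "angular": [0, 0, 0], "claw": 255}, {"linear": [0, 0, -20], "angular": [0, 0, 0], "claw": 255}, {"linear": [0, 0, 0], "angular": [0, 0, 0], "claw": 255}]}}

```text
time_s: 37.7
tool_pos: [0.5497, 0.3123, 0.3335]
eef_rot: [[-0.958, 0.286, 0.005], [0.286, 0.958, 0.002], [-0.004, 0.004, -1.0]]
wrist_force: [-0.3, 0.1, -3.4]
finger_gap: 0.0183
```

Run:
```python
from h import *
st();print(rel([.4999,-.2271,.335]))
```

```text
t 37.7 p [0.5497 0.3123 0.3335] F [-0.3  0.1 -3.4] gap 0.0183 q [ 0.41  0.43  1.43  0.    1.27 -0.87]
[[-0.9582, 0.2862, 0.0049], [0.2862, 0.9582, 0.0023], [-0.0041, 0.0036, -1.0]]
[-106.6 -531.1   -3. ]
```

>>> {"api": "arm_command", "payload": {"rows": [{"linear": [-4, -20, 0], "angular": [0, 0, 0], "claw": 255}, {"linear": [-7.3, -36.5, 0], "angular": [0, 0, 0], "claw": 255}, {"linear": [-7.3, -36.5, 0], "angular": [0, 0, 0], "claw": 255}, {"linear": [-7.3, -36.5, 0], "angular": [0, 0, 0], "claw": 255}, {"linear": [-7.3, -36.5, 0], "angular": [0, 0, 0], "claw": 255}, {"linear": [-7.3, -36.5, 0], "angular": [0, 0, 0], "claw": 255}, {"linear": [-7.3, -36.5, 0], "angular": [0, 0, 0], "claw": 255}, {"linear": [-7.3, -36.5, 0], "angular": [0, 0, 0], "claw": 255}, {"linear": [-7.3, -36.5, 0], "angular": [0, 0, 0], "claw": 255}, {"linear": [-7.3, -36.5, 0], "angular": [0, 0, 0], "claw": 255}, {"linear": [-7.3, -36.5, 0], "angular": [0, 0, 0], "claw": 255}, {"linear": [-7.3, -36.5, 0], "angular": [0, 0, 0], "claw": 255}, {"linear": [-7.3, -36.5, 0], "angular": [0, 0, 0], "claw": 255}, {"linear": [-7.3, -36.5, 0], "angular": [0, 0, 0], "claw": 255}, {"linear": [-7.3, -36.5, 0], "angular": [0, 0, 0], "claw": 255}, {"linear": [0, 0, 0], "angular": [0, 0, 0], "claw": 255}, {"linear": [0, 0, 0], "angular": [0, 0, 0], "claw": 255}]}}

```text
time_s: 39.4
tool_pos: [0.4979, -0.2278, 0.3284]
eef_rot: [[-0.958, 0.288, -0.002], [0.288, 0.958, 0.002], [0.003, 0.001, -1.0]]
wrist_force: [-0.2, 0.8, -2.2]
finger_gap: 0.0185
```

Run:
```python
from h import *
o=st();im=snapshot("wrist");cv2.imwrite("pics/w22.png",im[:,:,::-1]);print(rel([.4999,-.2271,.20]))
```

```text
t 39.4 p [ 0.4979 -0.2278  0.3284] F [-0.2  0.8 -2.2] gap 0.0185 q [-0.55  0.31  1.64  0.    1.2  -1.83]
[[-0.9575, 0.2883, -0.0024], [0.2883, 0.9575, 0.0017], [0.0028, 0.0009, -1.0]]
[ -2.    0.3 128.7]
```

View pics/w22.png

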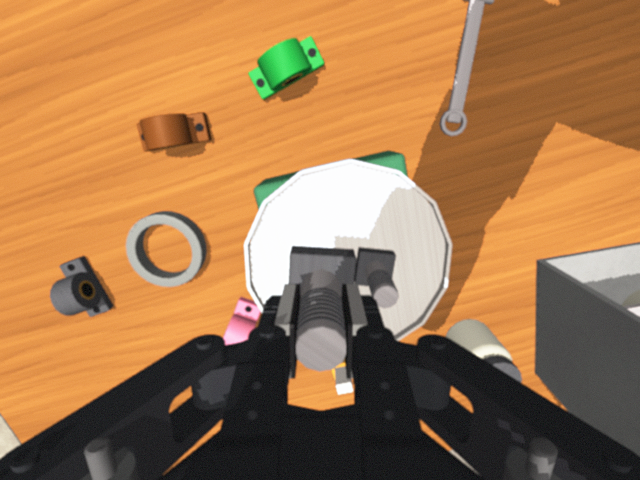

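>>> {"api": "arm_command", "payload": {"rows": [{"linear": [-1, 0, 30], "angular": [0, 0, 0], "claw": 255}, {"linear": [0, 0, 35], "angular": [0, 0, 0], "claw": 255}, {"linear": [0, 0, 35], "angular": [0, 0, 0], "claw": 255}, {"linear": [0, 0, 20], "angular": [0, 0, 0], "claw": 255}, {"linear": [0, 0, 9], "angular": [0, 0, 0], "claw": 255}, {"linear": [0, 0, 7], "angular": [0, 0, 0], "claw": 255}, {"linear": [0, 0, 5], "angular": [0, 0, 0], "claw": 255}, {"linear": [0, 0, 4], "angular": [0, 0, 0], "claw": 255}, {"linear": [0, 0, 0], "angular": [0, 0, 0], "claw": 255}]}}

```text
time_s: 40.35
tool_pos: [0.5002, -0.2274, 0.1852]
eef_rot: [[-0.958, 0.286, 0.001], [0.286, 0.958, -0.0], [-0.001, 0.0, -1.0]]
wrist_force: [0.0, 1.3, -0.7]
finger_gap: 0.0184
```

>>> {"api": "arm_command", "payload": {"rows": [{"linear": [0, 0, 2], "angular": [0, 0, 0], "claw": 255}, {"linear": [0, 0, 0], "angular": [0, 0, 0], "claw": 210}, {"linear": [0, 0, 0], "angular": [0, 0, 0], "claw": 130}, {"linear": [0, 0, 0], "angular": [0, 0, 0], "claw": 130}, {"linear": [0, 0, 0], "angular": [0, 0, 0], "claw": 130}, {"linear": [0, 0, -15], "angular": [0, 0, 0], "claw": 130}, {"linear": [0, 0, -30], "angular": [0, 0, 0], "claw": 130}, {"linear": [0, 0, -40], "angular": [0, 0, 0], "claw": 130}, {"linear": [0, 0, -40], "angular": [0, 0, 0], "claw": 130}, {"linear": [0, 0, -25], "angular": [0, 0, 0], "claw": 130}, {"linear": [0, 0, 0], "angular": [0, 0, 0], "claw": 130}]}}

```text
time_s: 41.45
tool_pos: [0.5006, -0.2278, 0.3365]
eef_rot: [[-0.958, 0.286, 0.005], [0.286, 0.958, -0.003], [-0.006, -0.002, -1.0]]
wrist_force: [-0.1, 1.1, 0.2]
finger_gap: 0.0419
```

Run:
```python
from h import *
o=st();im=snapshot("wrist");cv2.imwrite("pics/w23.png",im[:,:,::-1])
im=snapshot("scene");crop(im,225,190,275,250,10,"pics/s23.png")
print(rel([.655,-.08,.24]))
```

```text
t 41.45 p [ 0.5006 -0.2278  0.3365] F [-0.1  1.1  0.2] gap 0.0419 q [-0.55  0.3   1.63  0.    1.21 -1.83]
[[-0.9581, 0.2864, 0.0053], [0.2863, 0.9581, -0.0032], [-0.006, -0.0016, -1.0]]
[-106.5  185.6   92.9]
```

View pics/w23.png

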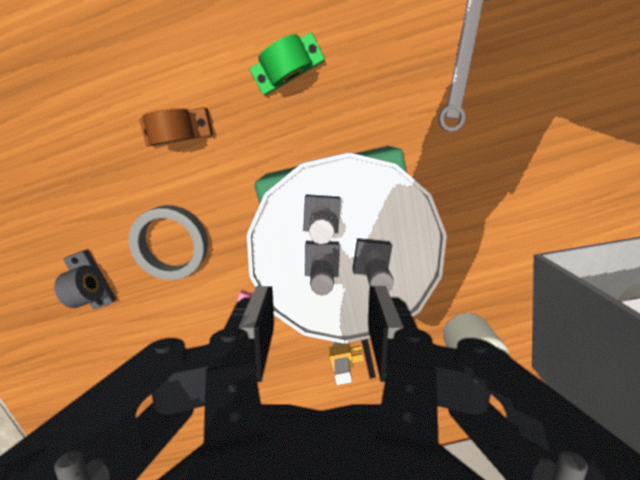

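View pics/s23.png

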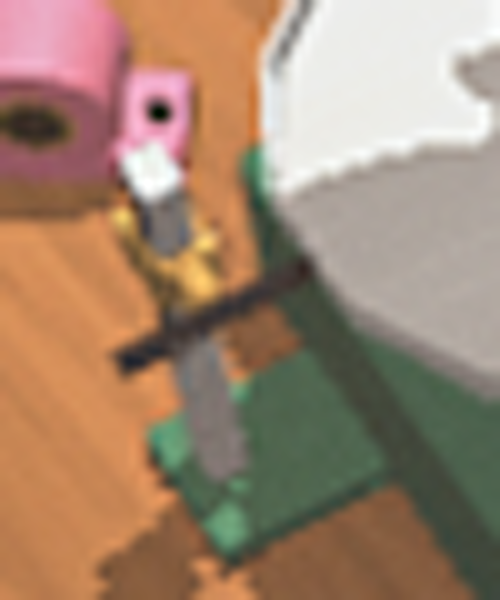

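>>> {"api": "arm_command", "payload": {"rows": [{"linear": [-26, 46, 0], "angular": [0, 0, 0], "claw": 130}, {"linear": [-27, 46, 0], "angular": [0, 0, 0], "claw": 130}, {"linear": [-27, 46, 0], "angular": [0, 0, 0], "claw": 130}, {"linear": [-27, 46, 0], "angular": [0, 0, 0], "claw": 130}, {"linear": [0, 0, 30], "angular": [0, 0, 0], "claw": 130}, {"linear": [0, 0, 40], "angular": [0, 0, 0], "claw": 130}, {"linear": [0, 0, 24], "angular": [0, 0, 0], "claw": 130}, {"linear": [0, 0, 0], "angular": [0, 0, 0], "claw": 130}, {"linear": [0, 0, 0], "angular": [0, 0, 0], "claw": 130}]}}

```text
time_s: 42.45
tool_pos: [0.6458, -0.0906, 0.2385]
eef_rot: [[-0.958, 0.286, -0.001], [0.286, 0.958, 0.0], [0.001, -0.0, -1.0]]
wrist_force: [0.5, 0.3, 0.0]
finger_gap: 0.0418
```

```bash
cat > look.py <<'E'
from h import *
import sys,pickle
n=sys.argv[1]
o=st();c=calibration("wrist");im=snapshot("wrist")
pickle.dump(c,open(f"{n}.pkl","wb"))
u,v=proj(c,[.685,-.237,.12]);u=max(int(u),50);v=int(v)
crop(im,u-50,v-50,u+50,v+40,6,f"pics/{n}a.png");print(u-50,v-50)
cv2.imwrite(f"pics/{n}.png",im[:,:,::-1])
E
python3 look.py w24
```

```text
t 42.45 p [ 0.6458 -0.0906  0.2385] F [0.5 0.3 0. ] gap 0.0418 q [-0.24  0.54  1.5   0.    1.1  -1.52]
[[-0.9581, 0.2865, -0.0013], [0.2865, 0.9581, 0.0004], [0.0014, -0.0, -1.0]]
107 285
```

View pics/w24a.png

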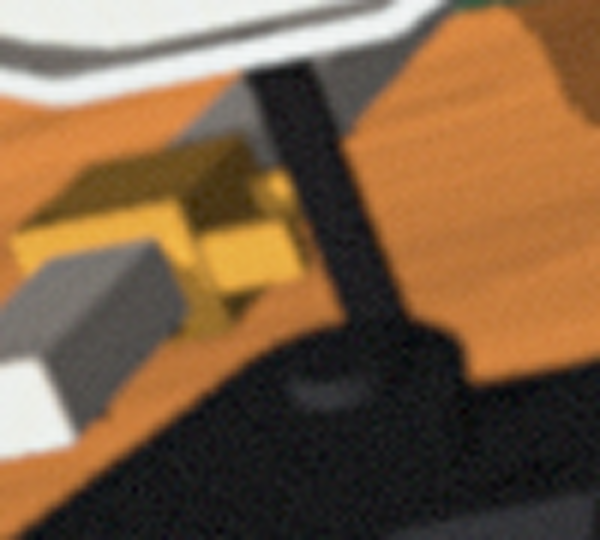

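Run:
```python
from h import *
import pickle;c=pickle.load(open("w24.pkl","rb"))
f=lambda X,Y:(107+(X+.5)/6-.5,285+(Y+.5)/6-.5)
def ony(c,u,v,y):
    o,r=ray(c,u,v);return o+r*(y-o[1])/r[1]
for y in(-.229,-.230,-.231,-.232):
    print(y,"up",[np.round(ony(c,*f(*p),y)*1000,1) for p in((285,218),(305,272))],"low",[np.round(ony(c,*f(*p),y)*1000,1) for p in((290,172),(300,215))])
print("pointer", [np.round(ony(c,*f(*p),-.2255)*1000,1) for p in((283,70),(330,190),(375,310))])
print(rel([.645,-.06,.20]))
```

```text
-0.229 up [array([ 669. , -229. ,  128.1]), array([ 676.3, -229. ,  129.3])] low [array([ 665.1, -229. ,  123. ]), array([ 670.3, -229. ,  125.1])]
-0.23 up [array([ 669.6, -230. ,  126.6]), array([ 676.9, -230. ,  127.8])] low [array([ 665.7, -230. ,  121.5]), array([ 670.9, -230. ,  123.6])]
-0.231 up [array([ 670.2, -231. ,  125.1]), array([ 677.6, -231. ,  126.3])] low [array([ 666.3, -231. ,  120. ]), array([ 671.5, -231. ,  122.1])]
-0.232 up [array([ 670.8, -232. ,  123.7]), array([ 678.2, -232. ,  124.9])] low [array([ 666.8, -232. ,  118.5]), array([ 672.1, -232. ,  120.6])]
pointer [array([ 652.5, -225.5,  120.4]), array([ 669.2, -225.5,  122.4]), array([ 685.9, -225.5,  124.9])]
[10.  29.2 39.7]
```

>>> {"api": "arm_command", "payload": {"rows": [{"linear": [0, 0, -15], "angular": [0, 0, 8.1], "claw": 200}, {"linear": [0, 0, -10], "angular": [0, 0, 8.1], "claw": 200}, {"linear": [0, 0, 0], "angular": [0, 0, 8.1], "claw": 200}, {"linear": [0, 0, 0], "angular": [0, 0, 8.1], "claw": 200}, {"linear": [0, 0, 0], "angular": [0, 0, 8.1], "claw": 200}, {"linear": [0, 0, 0], "angular": [0, 0, 8.1], "claw": 200}, {"linear": [0, 0, 0], "angular": [0, 0, 8.1], "claw": 200}, {"linear": [0, 0, 0], "angular": [0, 0, 8.1], "claw": 200}, {"linear": [0, 0, 0], "angular": [0, 0, 8.1], "claw": 200}, {"linear": [0, 0, 0], "angular": [0, 0, 0], "claw": 200}]}}

```text
time_s: 43.5
tool_pos: [0.6461, -0.0908, 0.2657]
eef_rot: [[-0.006, 1.0, 0.003], [1.0, 0.006, -0.001], [-0.001, 0.003, -1.0]]
wrist_force: [-0.0, 1.2, 0.8]
finger_gap: 0.0186
```

Run:
```python
from h import *
o=st();print(rel([.64,-.14,.26]))
```

```text
t 43.5 p [ 0.6461 -0.0908  0.2657] F [-0.   1.2  0.8] gap 0.0186 q [-0.24  0.52  1.47  0.    1.15 -0.25]
[[-0.0057, 1.0, 0.0025], [1.0, 0.0057, -0.0005], [-0.0006, 0.0025, -1.0]]
[-49.2  -6.4   5.7]
```

>>> {"api": "arm_command", "payload": {"rows": [{"linear": [-25, -3, 0], "angular": [0, 0, 0], "claw": 200}, {"linear": [-24, -3, 0], "angular": [0, 0, 0], "claw": 200}, {"linear": [0, 0, 0], "angular": [0, -8, 0], "claw": 200}, {"linear": [0, 0, 0], "angular": [0, -8, 0], "claw": 200}, {"linear": [0, 0, 0], "angular": [0, -8, 0], "claw": 200}, {"linear": [0, 0, 0], "angular": [0, 0, 0], "claw": 200}]}}

```text
time_s: 44.1
tool_pos: [0.6403, -0.1378, 0.2643]
eef_rot: [[-0.014, 1.0, 0.004], [0.912, 0.014, -0.409], [-0.41, -0.002, -0.912]]
wrist_force: [1.0, -0.8, 0.0]
finger_gap: 0.0183
```

Run:
```python
from h import *
o=st();c=calibration("wrist");print(np.round(c["cam_to_world"],3))
```

```text
t 44.1 p [ 0.6403 -0.1378  0.2643] F [ 1.  -0.8  0. ] gap 0.0183 q [-0.17  0.52  1.53 -0.48  1.07  0.05]
[[-0.0139, 0.9999, 0.0045], [0.9122, 0.0145, -0.4095], [-0.4095, -0.0016, -0.9123]]
[[ 1.     0.013  0.009  0.638]
 [ 0.016 -0.755 -0.656 -0.02 ]
 [-0.002  0.656 -0.755  0.347]
 [ 0.     0.     0.     1.   ]]
```

>>> {"api": "arm_command", "payload": {"rows": [{"linear": [0, 0, 0], "angular": [0, -8, 0], "claw": 200}, {"linear": [0, 0, 0], "angular": [0, -8, 0], "claw": 200}, {"linear": [8, 0, 10], "angular": [0, 0, 0], "claw": 200}, {"linear": [8, 0, 10], "angular": [0, 0, 0], "claw": 200}, {"linear": [0, 0, 0], "angular": [0, 0, 0], "claw": 200}, {"linear": [0, 0, 0], "angular": [0, 0, 0], "claw": 200}]}}

```text
time_s: 44.7
tool_pos: [0.6402, -0.1411, 0.2383]
eef_rot: [[-0.006, 1.0, 0.004], [0.767, 0.007, -0.641], [-0.641, -0.001, -0.767]]
wrist_force: [0.1, -0.6, 0.3]
finger_gap: 0.0187
```

```bash
python3 look.py w25
```

```text
t 44.7 p [ 0.6402 -0.1411  0.2383] F [ 0.1 -0.6  0.3] gap 0.0187 q [-0.09  0.58  1.59 -0.82  1.07  0.35]
[[-0.0055, 1.0, 0.0039], [0.7675, 0.0067, -0.6411], [-0.6411, -0.0006, -0.7675]]
326 173
```

View pics/w25.png

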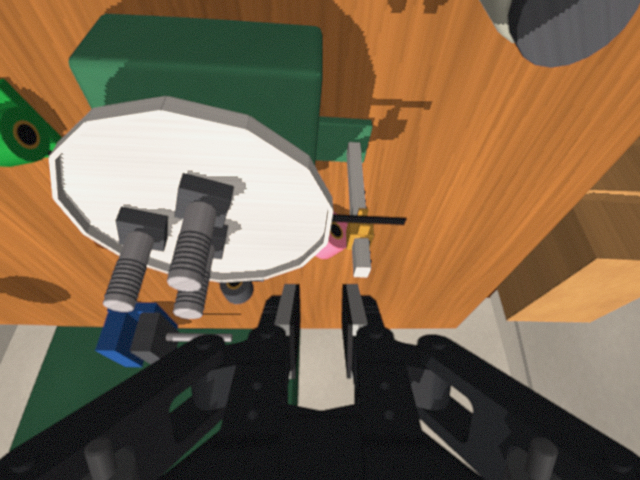

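View pics/w25a.png

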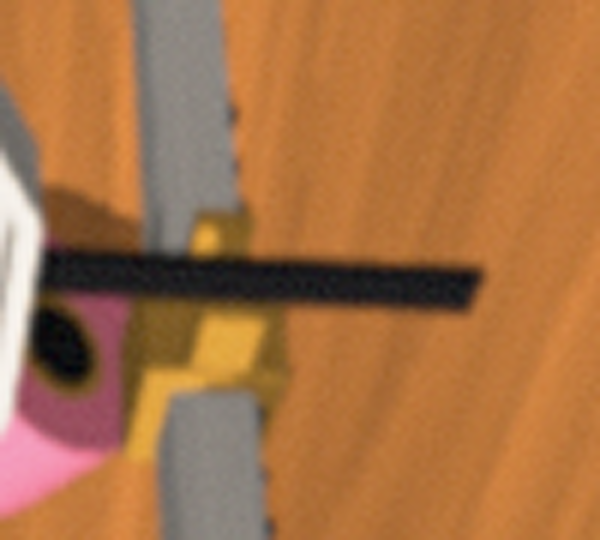

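```bash
python3 - <<'E'
from h import *
import pickle;c=pickle.load(open("w25.pkl","rb"))
f=lambda X,Y:(326+(X+.5)/6-.5,173+(Y+.5)/6-.5)
def ony(c,u,v,y):
    o,r=ray(c,u,v);return o+r*(y-o[1])/r[1]
for y in(-.229,-.230,-.231,-.233):
    print(y,"up",[np.round(ony(c,*f(*p),y)*1000,1) for p in((205,315),(268,318),(200,370),(255,375))],"low",[np.round(ony(c,*f(*p),y)*1000,1) for p in((197,212),(245,210),(197,222),(220,222))])
print("pointer far/near edges", [np.round(ony(c,*f(*p),y)*1000,1) for p,y in(((100,297),-.2295),((400,308),-.2295),((100,252),-.2215),((400,268),-.2215),((250,280),-.2255))])
print("column",[np.round(ony(c,*f(*p),-.25)*1000,1) for p in ((145,100),(225,100))])
E
python3 - <<'E'
import cv2
im=cv2.imread("pics/w25.png");cv2.imwrite("pics/w25b.png",cv2.resize(im[195:255,340:390],None,fx=12,fy=10,interpolation=cv2.INTER_CUBIC)[::-1,::-1])
E
```

```text
-0.229 up [array([ 670.2, -229. ,  127. ]), array([ 678.4, -229. ,  127.5]), array([ 669. , -229. ,  135.6]), array([ 676. , -229. ,  136.3])] low [array([ 670.1, -229. ,  110.1]), array([ 676.6, -229. ,  109.7]), array([ 670. , -229. ,  111.8]), array([ 673.1, -229. ,  111.8])]
-0.23 up [array([ 670.3, -230. ,  126.3]), array([ 678.5, -230. ,  126.7]), array([ 669.2, -230. ,  135. ]), array([ 676.2, -230. ,  135.7])] low [array([ 670.3, -230. ,  109.3]), array([ 676.8, -230. ,  108.9]), array([ 670.2, -230. ,  111. ]), array([ 673.3, -230. ,  111. ])]
-0.231 up [array([ 670.5, -231. ,  125.6]), array([ 678.7, -231. ,  126. ]), array([ 669.3, -231. ,  134.3]), array([ 676.4, -231. ,  135. ])] low [array([ 670.4, -231. ,  108.5]), array([ 677. , -231. ,  108.1]), array([ 670.3, -231. ,  110.3]), array([ 673.4, -231. ,  110.2])]
-0.233 up [array([ 670.8, -233. ,  124.2]), array([ 679.1, -233. ,  124.6]), array([ 669.6, -233. ,  132.9]), array([ 676.7, -233. ,  133.7])] low [array([ 670.7, -233. ,  107. ]), array([ 677.3, -233. ,  106.6]), array([ 670.6, -233. ,  108.7]), array([ 673.8, -233. ,  108.7])]
pointer far/near edges [array([ 656.7, -229.5,  123.9]), array([ 695.9, -229.5,  125.4]), array([ 656.3, -221.5,  122.6]), array([ 694.5, -221.5,  124.8]), array([ 675.9, -225.5,  123.9])]
column [array([ 666.5, -250. ,   72.1]), array([ 678.7, -250. ,   72. ])]
```

View pics/w25b.png

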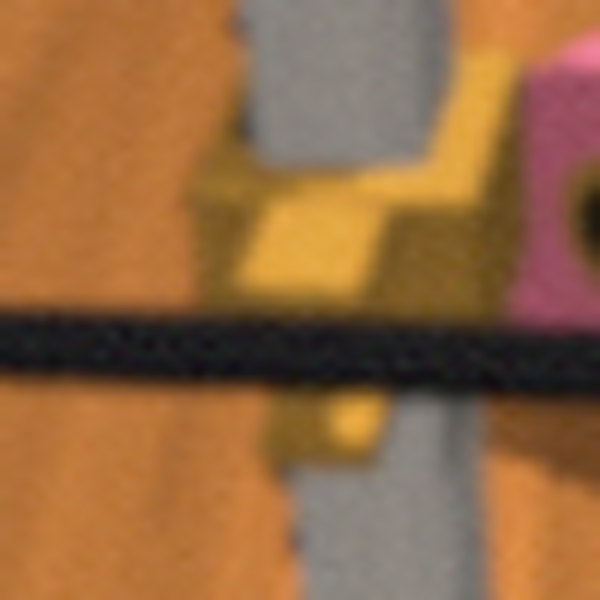

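>>> {"api": "arm_command", "payload": {"rows": [{"linear": [-16, 0, -20], "angular": [0, 0, 0], "claw": 200}, {"linear": [-16, 0, -20], "angular": [0, 0, 0], "claw": 200}, {"linear": [0, 0, 0], "angular": [0, 8, 0], "claw": 200}, {"linear": [0, 0, 0], "angular": [0, 8, 0], "claw": 200}, {"linear": [0, 0, 0], "angular": [0, 8, 0], "claw": 200}, {"linear": [0, 0, 0], "angular": [0, 8, 0], "claw": 200}, {"linear": [0, 0, 0], "angular": [0, 8, 0], "claw": 200}, {"linear": [0, 0, -25], "angular": [0, 0, -8.1], "claw": 130}, {"linear": [0, 0, -25], "angular": [0, 0, -8.1], "claw": 130}, {"linear": [0, 0, 0], "angular": [0, 0, -8.1], "claw": 130}, {"linear": [0, 0, 0], "angular": [0, 0, -8.1], "claw": 130}, {"linear": [0, 0, 0], "angular": [0, 0, -8.1], "claw": 130}, {"linear": [0, 0, 0], "angular": [0, 0, -8.1], "claw": 130}, {"linear": [0, 0, 0], "angular": [0, 0, -8.1], "claw": 130}, {"linear": [0, 0, 0], "angular": [0, 0, -8.1], "claw": 130}, {"linear": [0, 0, 0], "angular": [0, 0, -8.1], "claw": 130}, {"linear": [0, 0, 0], "angular": [0, 0, 0], "claw": 130}]}}

```text
time_s: 46.45
tool_pos: [0.6402, -0.1394, 0.3404]
eef_rot: [[-0.959, 0.284, 0.002], [0.284, 0.959, 0.001], [-0.002, 0.001, -1.0]]
wrist_force: [-0.4, -0.9, -0.4]
finger_gap: 0.0423
```

Run:
```python
from h import *
o=st();print(rel([.5906,.3001,.335]))
```

```text
t 46.45 p [ 0.6402 -0.1394  0.3404] F [-0.4 -0.9 -0.4] gap 0.0423 q [-0.32  0.47  1.36  0.    1.32 -1.6 ]
[[-0.9588, 0.2842, 0.0019], [0.2842, 0.9588, 0.0006], [-0.0016, 0.0011, -1.0]]
[172.5 407.2   5.6]
```

>>> {"api": "arm_command", "payload": {"rows": [{"linear": [8, 17, 0], "angular": [0, 0, 0], "claw": 130}, {"linear": [15, 35.5, 0], "angular": [0, 0, 0], "claw": 130}, {"linear": [15, 35.5, 0], "angular": [0, 0, 0], "claw": 130}, {"linear": [15, 35.5, 0], "angular": [0, 0, 0], "claw": 130}, {"linear": [15, 35.5, 0], "angular": [0, 0, 0], "claw": 130}, {"linear": [15, 35.5, 0], "angular": [0, 0, 0], "claw": 130}, {"linear": [15, 35.5, 0], "angular": [0, 0, 0], "claw": 130}, {"linear": [15, 35.5, 0], "angular": [0, 0, 0], "claw": 130}, {"linear": [15, 35.5, 0], "angular": [0, 0, 0], "claw": 130}, {"linear": [15, 35.5, 0], "angular": [0, 0, 0], "claw": 130}, {"linear": [15, 35.5, 0], "angular": [0, 0, 0], "claw": 130}, {"linear": [15, 35.5, 0], "angular": [0, 0, 0], "claw": 130}, {"linear": [0, 0, 30], "angular": [0, 0, 0], "claw": 130}, {"linear": [0, 0, 0], "angular": [0, 0, 0], "claw": 130}, {"linear": [0, 0, 0], "angular": [0, 0, 0], "claw": 130}]}}

```text
time_s: 47.95
tool_pos: [0.5909, 0.301, 0.31]
eef_rot: [[-0.958, 0.288, -0.001], [0.288, 0.958, 0.0], [0.001, -0.0, -1.0]]
wrist_force: [0.5, 0.7, 0.9]
finger_gap: 0.0421
```

Run:
```python
from h import *
o=st();c=calibration("wrist");im=snapshot("wrist");cv2.imwrite("pics/w26.png",im[:,:,::-1])
print(proj(c,o["tool_pos"]+[0,0,.244-o["tool_pos"][2]]),rel([.5906,.3001,.232]))
```

```text
t 47.95 p [0.5909 0.301  0.31  ] F [0.5 0.7 0.9] gap 0.0421 q [ 0.37  0.5   1.38  0.    1.26 -0.91]
[[-0.9576, 0.2882, -0.0006], [0.2882, 0.9576, 0.0001], [0.0006, -0.0, -1.0]]
[320.90614259 266.62173491] [ 0.5 -0.9 78.8]
```

View pics/w26.png

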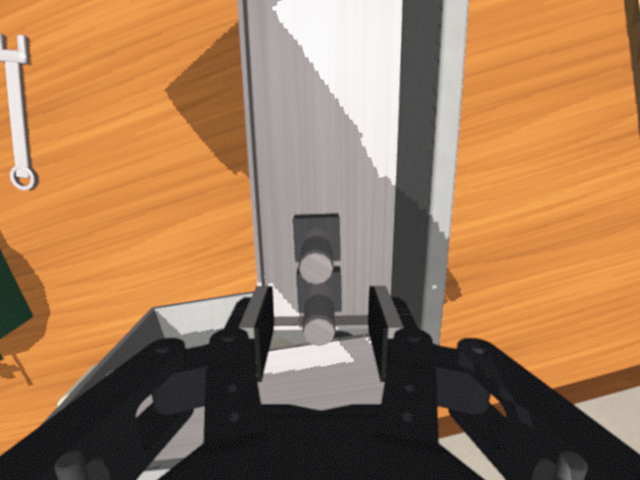

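>>> {"api": "arm_command", "payload": {"rows": [{"linear": [0.5, -2.3, 25], "angular": [0, 0, 0], "claw": 130}, {"linear": [0, 0, 25], "angular": [0, 0, 0], "claw": 130}, {"linear": [0, 0, 20], "angular": [0, 0, 0], "claw": 130}, {"linear": [0, 0, 8], "angular": [0, 0, 0], "claw": 130}, {"linear": [0, 0, 0], "angular": [0, 0, 0], "claw": 130}, {"linear": [0, 0, 0], "angular": [0, 0, 0], "claw": 255}, {"linear": [0, 0, 0], "angular": [0, 0, 0], "claw": 255}, {"linear": [0, 0, 0], "angular": [0, 0, 0], "claw": 255}, {"linear": [0, 0, 0], "angular": [0, 0, 0], "claw": 255}, {"linear": [0, 0, 0], "angular": [0, 0, 0], "claw": 255}]}}

```text
time_s: 49.0
tool_pos: [0.5905, 0.299, 0.2332]
eef_rot: [[-0.958, 0.286, 0.003], [0.286, 0.958, 0.001], [-0.002, 0.002, -1.0]]
wrist_force: [-1.9, -1.8, 6.9]
finger_gap: 0.0186
```

>>> {"api": "arm_command", "payload": {"rows": [{"linear": [0, 0, -10], "angular": [0, 0, 0], "claw": 255}, {"linear": [0, 0, -30], "angular": [0, 0, 0], "claw": 255}, {"linear": [0, 0, -40], "angular": [0, 0, 0], "claw": 255}, {"linear": [0, 0, -25], "angular": [0, 0, 0], "claw": 255}, {"linear": [0, 0, 0], "angular": [0, 0, 0], "claw": 255}]}}

```text
time_s: 49.5
tool_pos: [0.5905, 0.2993, 0.341]
eef_rot: [[-0.958, 0.286, 0.006], [0.286, 0.958, 0.003], [-0.005, 0.004, -1.0]]
wrist_force: [0.3, -0.1, -3.0]
finger_gap: 0.0183
```

Run:
```python
from h import *
st();print(rel([.6061,-.2069,.335]))
```

```text
t 49.5 p [0.5905 0.2993 0.341 ] F [ 0.3 -0.1 -3. ] gap 0.0183 q [ 0.37  0.48  1.34  0.    1.32 -0.91]
[[-0.9581, 0.2863, 0.006], [0.2863, 0.9581, 0.0025], [-0.0051, 0.0041, -1.0]]
[-159.8 -480.6    4.8]
```

>>> {"api": "arm_command", "payload": {"rows": [{"linear": [-4, -13, 0], "angular": [0, 0, 0], "claw": 255}, {"linear": [-12, -36, 0], "angular": [0, 0, 0], "claw": 255}, {"linear": [-12, -36, 0], "angular": [0, 0, 0], "claw": 255}, {"linear": [-12, -36, 0], "angular": [0, 0, 0], "claw": 255}, {"linear": [-12, -36, 0], "angular": [0, 0, 0], "claw": 255}, {"linear": [-12, -36, 0], "angular": [0, 0, 0], "claw": 255}, {"linear": [-12, -36, 0], "angular": [0, 0, 0], "claw": 255}, {"linear": [-12, -36, 0], "angular": [0, 0, 0], "claw": 255}, {"linear": [-12, -36, 0], "angular": [0, 0, 0], "claw": 255}, {"linear": [-12, -36, 0], "angular": [0, 0, 0], "claw": 255}, {"linear": [-12, -36, 0], "angular": [0, 0, 0], "claw": 255}, {"linear": [-12, -36, 0], "angular": [0, 0, 0], "claw": 255}, {"linear": [-12, -36, 0], "angular": [0, 0, 0], "claw": 255}, {"linear": [-12, -36, 0], "angular": [0, 0, 0], "claw": 255}, {"linear": [0, 0, 0], "angular": [0, 0, 0], "claw": 255}, {"linear": [0, 0, 0], "angular": [0, 0, 0], "claw": 255}]}}

```text
time_s: 51.1
tool_pos: [0.6046, -0.2088, 0.3346]
eef_rot: [[-0.958, 0.288, -0.003], [0.288, 0.958, 0.002], [0.003, 0.001, -1.0]]
wrist_force: [-0.8, -0.1, -2.6]
finger_gap: 0.0186
```

Run:
```python
from h import *
o=st();im=snapshot("wrist");cv2.imwrite("pics/w27.png",im[:,:,::-1]);print(rel([.6061,-.2069,.20]))
```

```text
t 51.1 p [ 0.6046 -0.2088  0.3346] F [-0.8 -0.1 -2.6] gap 0.0186 q [-0.44  0.45  1.4   0.    1.29 -1.71]
[[-0.9576, 0.2882, -0.0029], [0.2882, 0.9576, 0.0016], [0.0033, 0.0007, -1.0]]
[ -1.3   1.2 135.1]
```

View pics/w27.png

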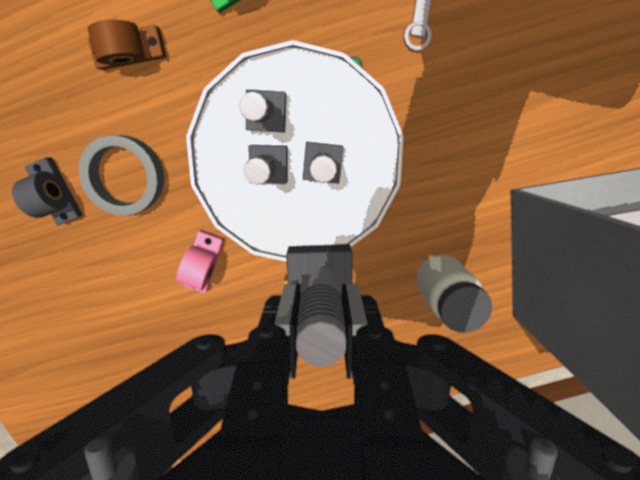

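>>> {"api": "arm_command", "payload": {"rows": [{"linear": [-1, 1, 30], "angular": [0, 0, 0], "claw": 255}, {"linear": [0, 0, 38], "angular": [0, 0, 0], "claw": 255}, {"linear": [0, 0, 38], "angular": [0, 0, 0], "claw": 255}, {"linear": [0, 0, 22], "angular": [0, 0, 0], "claw": 255}, {"linear": [0, 0, 10], "angular": [0, 0, 0], "claw": 255}, {"linear": [0, 0, 8], "angular": [0, 0, 0], "claw": 255}, {"linear": [0, 0, 6], "angular": [0, 0, 0], "claw": 255}, {"linear": [0, 0, 5], "angular": [0, 0, 0], "claw": 255}, {"linear": [0, 0, 0], "angular": [0, 0, 0], "claw": 255}]}}

```text
time_s: 52.05
tool_pos: [0.6069, -0.207, 0.1798]
eef_rot: [[-0.958, 0.286, 0.001], [0.286, 0.958, -0.0], [-0.001, 0.0, -1.0]]
wrist_force: [0.3, 1.0, -1.0]
finger_gap: 0.0185
```

>>> {"api": "arm_command", "payload": {"rows": [{"linear": [0, 0, 2.5], "angular": [0, 0, 0], "claw": 255}, {"linear": [0, 0, 0], "angular": [0, 0, 0], "claw": 210}, {"linear": [0, 0, 0], "angular": [0, 0, 0], "claw": 130}, {"linear": [0, 0, 0], "angular": [0, 0, 0], "claw": 130}, {"linear": [0, 0, 0], "angular": [0, 0, 0], "claw": 130}, {"linear": [0, 0, -15], "angular": [0, 0, 0], "claw": 130}, {"linear": [0, 0, -30], "angular": [0, 0, 0], "claw": 130}, {"linear": [0, 0, -40], "angular": [0, 0, 0], "claw": 130}, {"linear": [0, 0, -25], "angular": [0, 0, 0], "claw": 130}, {"linear": [0, 0, 0], "angular": [0, 0, 0], "claw": 130}]}}

```text
time_s: 53.05
tool_pos: [0.6077, -0.2075, 0.2911]
eef_rot: [[-0.958, 0.286, 0.006], [0.286, 0.958, -0.003], [-0.006, -0.001, -1.0]]
wrist_force: [0.1, 0.3, -0.2]
finger_gap: 0.0418
```

Run:
```python
from h import *
o=st();print(rel([.655,-.08,.29]))
```

```text
t 53.05 p [ 0.6077 -0.2075  0.2911] F [ 0.1  0.3 -0.2] gap 0.0418 q [-0.43  0.48  1.47  0.    1.19 -1.71]
[[-0.9581, 0.2864, 0.0059], [0.2863, 0.9581, -0.0027], [-0.0065, -0.0009, -1.0]]
[ -8.8 135.7   1. ]
```

>>> {"api": "arm_command", "payload": {"rows": [{"linear": [-3, 40, 0], "angular": [0, 0, 0], "claw": 130}, {"linear": [-3, 42, 0], "angular": [0, 0, 0], "claw": 130}, {"linear": [0, 42, 0], "angular": [0, 0, 0], "claw": 200}, {"linear": [0, 0, 0], "angular": [0, 0, 8.1], "claw": 200}, {"linear": [0, 0, 0], "angular": [0, 0, 8.1], "claw": 200}, {"linear": [0, 0, 0], "angular": [0, 0, 8.1], "claw": 200}, {"linear": [0, 0, 0], "angular": [0, 0, 8.1], "claw": 200}, {"linear": [0, 0, 0], "angular": [0, 0, 8.1], "claw": 200}, {"linear": [0, 0, 0], "angular": [0, 0, 8.1], "claw": 200}, {"linear": [0, 0, 0], "angular": [0, 0, 8.1], "claw": 200}, {"linear": [0, 0, 0], "angular": [0, 0, 8.1], "claw": 200}, {"linear": [0, 0, 0], "angular": [0, 0, 8.1], "claw": 200}, {"linear": [0, 0, 0], "angular": [0, 0, 0], "claw": 200}]}}

```text
time_s: 54.35
tool_pos: [0.6479, -0.09, 0.2861]
eef_rot: [[-0.006, 1.0, -0.001], [1.0, 0.006, 0.0], [0.0, -0.001, -1.0]]
wrist_force: [-0.2, -1.9, 0.5]
finger_gap: 0.0189
```

Run:
```python
from h import *
o=st();print(rel([.64,-.14,.265]))
```

```text
t 54.35 p [ 0.6479 -0.09    0.2861] F [-0.2 -1.9  0.5] gap 0.0189 q [-0.24  0.5   1.44  0.    1.2  -0.24]
[[-0.0059, 1.0, -0.0012], [1.0, 0.0059, 0.0004], [0.0004, -0.0012, -1.0]]
[-50.   -8.1  21.1]
```

>>> {"api": "arm_command", "payload": {"rows": [{"linear": [-25, -4, 10], "angular": [0, 0, 0], "claw": 200}, {"linear": [-25, -4, 11], "angular": [0, 0, 0], "claw": 200}, {"linear": [0, 0, 0], "angular": [0, -8, 0], "claw": 200}, {"linear": [0, 0, 0], "angular": [0, -8, 0], "claw": 200}, {"linear": [0, 0, 0], "angular": [0, -8, 0], "claw": 200}, {"linear": [0, 0, 0], "angular": [0, -8, 0], "claw": 200}, {"linear": [0, 0, 0], "angular": [0, -8, 0], "claw": 200}, {"linear": [8, 0, 10], "angular": [0, 0, 0], "claw": 200}, {"linear": [8, 0, 10], "angular": [0, 0, 0], "claw": 200}, {"linear": [0, 0, 0], "angular": [0, 0, 0], "claw": 200}, {"linear": [0, 0, 0], "angular": [0, 0, 0], "claw": 200}]}}

```text
time_s: 55.45
tool_pos: [0.6404, -0.1416, 0.2402]
eef_rot: [[-0.006, 1.0, 0.004], [0.767, 0.007, -0.641], [-0.641, -0.001, -0.767]]
wrist_force: [0.1, -0.5, 0.4]
finger_gap: 0.0185
```

```bash
python3 look.py w28
python3 - <<'E'
import cv2
im=cv2.imread("pics/w28.png");cv2.imwrite("pics/w28b.png",cv2.resize(im[185:255,335:395],None,fx=10,fy=8.5,interpolation=cv2.INTER_CUBIC)[::-1,::-1])
E
```

```text
t 55.45 p [ 0.6404 -0.1416  0.2402] F [ 0.1 -0.5  0.4] gap 0.0185 q [-0.09  0.58  1.59 -0.82  1.07  0.35]
[[-0.0061, 1.0, 0.0039], [0.7672, 0.0071, -0.6414], [-0.6414, -0.0009, -0.7672]]
326 171
```

View pics/w28b.png

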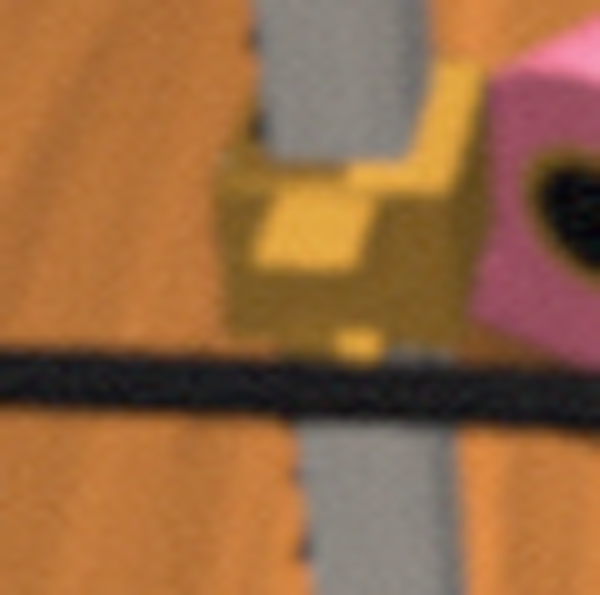

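View pics/w28.png

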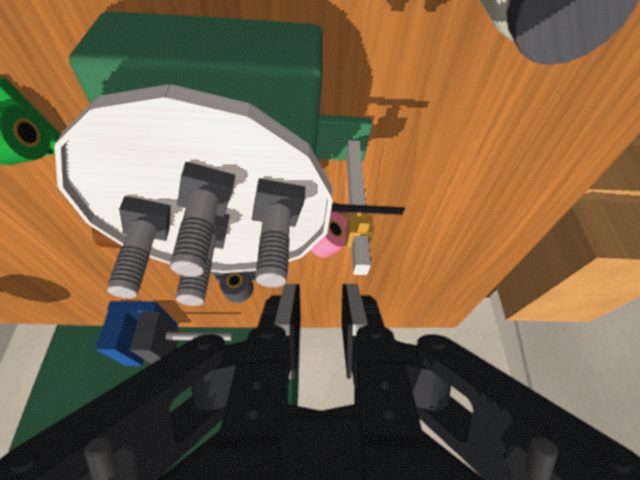

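Run:
```python
from h import *
import pickle;c=pickle.load(open("w28.pkl","rb"))
g=lambda X,Y:(335+(600-X)/10-.5,185+(595-Y)/8.5-.5)
def ony(c,u,v,y):
    o,r=ray(c,u,v);return o+r*(y-o[1])/r[1]
for y in (-.2295,-.231):print("up tip top",ony(c,*g(305,270),y)*1000)
print("ptr far top",ony(c,*g(310,362),-.2295)*1000,"near bottom",ony(c,*g(310,414),-.2215)*1000)
im=cv2.imread("pics/w28.png")
# fine column profile through upright x
u=int(g(310,0)[0]);print(u,[(v,im[v,u-2:u+3].mean(0).astype(int).tolist()) for v in range(203,232)])
```

```text
up tip top [ 673.92651989 -229.5         126.69163102]
up tip top [ 674.16522961 -231.          125.61427749]
ptr far top [ 674.23763575 -229.5         116.05610401] near bottom [ 673.35092171 -221.5         116.1865749 ]
363 [(203, [114, 124, 138]), (204, [95, 103, 112]), (205, [59, 64, 67]), (206, [29, 28, 30]), (207, [23, 25, 26]), (208, [31, 29, 30]), (209, [30, 28, 27]), (210, [29, 25, 26]), (211, [32, 33, 40]), (212, [33, 55, 71]), (213, [35, 80, 109]), (214, [41, 98, 135]), (215, [40, 102, 141]), (216, [38, 98, 135]), (217, [40, 95, 131]), (218, [38, 92, 127]), (219, [36, 90, 124]), (220, [36, 90, 124]), (221, [37, 90, 122]), (222, [42, 101, 139]), (223, [52, 131, 181]), (224, [63, 159, 219]), (225, [67, 168, 228]), (226, [67, 169, 228]), (227, [65, 167, 226]), (228, [64, 167, 226]), (229, [67, 169, 227]), (230, [67, 167, 225]), (231, [62, 160, 220])]
```

>>> {"api": "arm_command", "payload": {"rows": [{"linear": [-16, 0, -20], "angular": [0, 0, 0], "claw": 200}, {"linear": [-16, 0, -20], "angular": [0, 0, 0], "claw": 200}, {"linear": [0, 0, 0], "angular": [0, 8, 0], "claw": 200}, {"linear": [0, 0, 0], "angular": [0, 8, 0], "claw": 200}, {"linear": [0, 0, 0], "angular": [0, 8, 0], "claw": 200}, {"linear": [0, 0, 0], "angular": [0, 8, 0], "claw": 200}, {"linear": [0, 0, 0], "angular": [0, 8, 0], "claw": 200}, {"linear": [0, 0, -30], "angular": [0, 0, 8], "claw": 130}, {"linear": [0, 0, -35], "angular": [0, 0, 8], "claw": 130}, {"linear": [0, 0, 0], "angular": [0, 0, 0], "claw": 130}]}}

```text
time_s: 56.5
tool_pos: [0.6413, -0.1406, 0.3625]
eef_rot: [[0.272, 0.962, 0.009], [0.962, -0.272, -0.002], [0.001, 0.009, -1.0]]
wrist_force: [0.3, 0.4, -0.1]
finger_gap: 0.0418
```

Run:
```python
from h import *
o=st();print(rel([.44,.452,.35]))
im=snapshot("top");crop(im,70,140,210,310,4,"pics/t29.png")
im=snapshot("scene");crop(im,360,270,540,400,4,"pics/s29.png")
```

```text
t 56.5 p [ 0.6413 -0.1406  0.3625] F [ 0.3  0.4 -0.1] gap 0.0418 q [-0.32  0.45  1.32  0.    1.36 -0.04]
[[0.2725, 0.9621, 0.0091], [0.9622, -0.2725, -0.0018], [0.0007, 0.0092, -1.0]]
[ 515.3 -355.3    9.6]
```

View pics/t29.png

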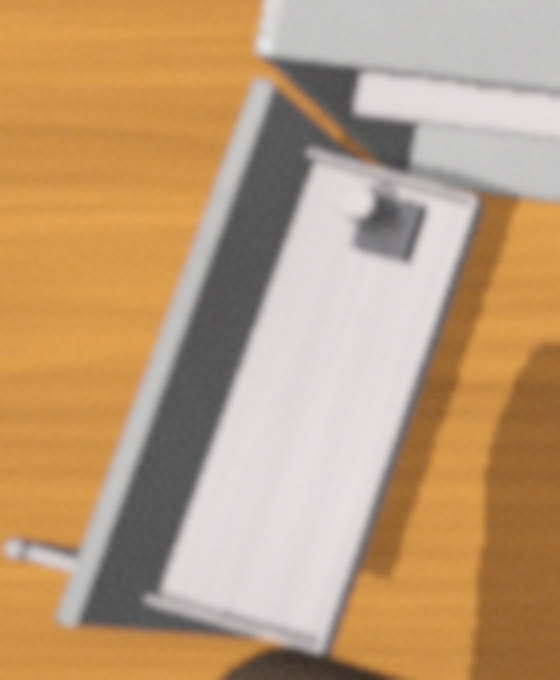

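View pics/s29.png

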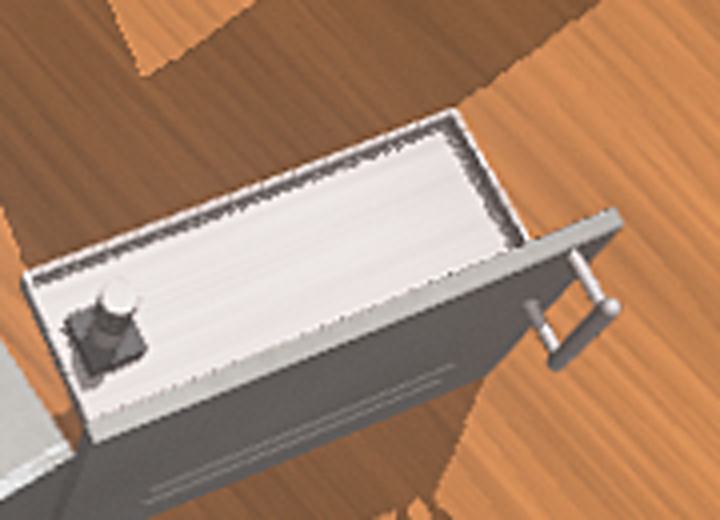

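>>> {"api": "arm_command", "payload": {"rows": [{"linear": [17, -12, 0], "angular": [0, 0, 0], "claw": 130}, {"linear": [35.6, -24.5, 0], "angular": [0, 0, 0], "claw": 130}, {"linear": [35.6, -24.5, 0], "angular": [0, 0, 0], "claw": 130}, {"linear": [35.6, -24.5, 0], "angular": [0, 0, 0], "claw": 130}, {"linear": [35.6, -24.5, 0], "angular": [0, 0, 0], "claw": 130}, {"linear": [35.6, -24.5, 0], "angular": [0, 0, 0], "claw": 130}, {"linear": [35.6, -24.5, 0], "angular": [0, 0, 0], "claw": 130}, {"linear": [35.6, -24.5, 0], "angular": [0, 0, 0], "claw": 130}, {"linear": [35.6, -24.5, 0], "angular": [0, 0, 0], "claw": 130}, {"linear": [35.6, -24.5, 0], "angular": [0, 0, 0], "claw": 130}, {"linear": [35.6, -24.5, 0], "angular": [0, 0, 0], "claw": 130}, {"linear": [35.6, -24.5, 0], "angular": [0, 0, 0], "claw": 130}, {"linear": [35.6, -24.5, 0], "angular": [0, 0, 0], "claw": 130}, {"linear": [35.6, -24.5, 0], "angular": [0, 0, 0], "claw": 130}, {"linear": [35.6, -24.5, 0], "angular": [0, 0, 0], "claw": 130}, {"linear": [0, 0, 30], "angular": [0, 0, 0], "claw": 130}, {"linear": [0, 0, 0], "angular": [0, 0, 0], "claw": 130}]}}

```text
time_s: 58.3
tool_pos: [0.434, 0.4525, 0.3226]
eef_rot: [[0.265, 0.964, -0.006], [0.964, -0.265, -0.004], [-0.006, -0.004, -1.0]]
wrist_force: [0.3, 0.2, -1.1]
finger_gap: 0.042
```

Run:
```python
from h import *
import pickle
o=st();c=calibration("wrist");im=snapshot("wrist");cv2.imwrite("pics/w30.png",im[:,:,::-1]);pickle.dump(c,open("w30.pkl","wb"))
T=calibration("top");S=calibration("scene")
P,e=tri([(T,70+14.5/4-.5,140+548.5/4-.5),(S,360+610.5/4-.5,270+308.5/4-.5)]);print(P,e)
print(proj(c,o["tool_pos"]+[0,0,.255-o["tool_pos"][2]]))
```

```text
t 58.3 p [0.434  0.4525 0.3226] F [ 0.3  0.2 -1.1] gap 0.042 q [0.7  0.44 1.45 0.   1.26 0.97]
[[0.2646, 0.9644, -0.0055], [0.9644, -0.2646, -0.0043], [-0.0056, -0.0042, -1.0]]
[0.4383346  0.45175151 0.25730037] [array([ 0.18923476, -0.12279674]), array([0.21543631, 0.01014709])]
[323.01151801 262.64181472]
```

View pics/w30.png

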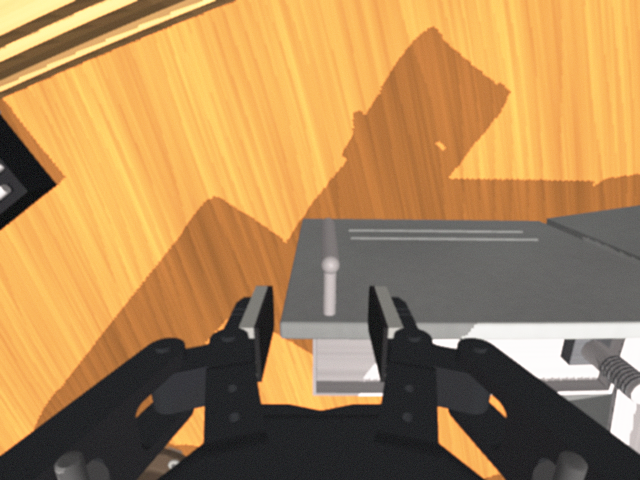

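>>> {"api": "arm_command", "payload": {"rows": [{"linear": [0, 3.8, 0], "angular": [0, 0, 0], "claw": 130}, {"linear": [0, 0, 25], "angular": [0, 0, 0], "claw": 130}, {"linear": [0, 0, 30], "angular": [0, 0, 0], "claw": 130}, {"linear": [0, 0, 25], "angular": [0, 0, 0], "claw": 130}, {"linear": [0, 0, 5], "angular": [0, 0, 0], "claw": 130}, {"linear": [0, 0, 0], "angular": [0, 0, 0], "claw": 130}, {"linear": [0, 0, 0], "angular": [0, 0, 0], "claw": 255}, {"linear": [0, 0, 0], "angular": [0, 0, 0], "claw": 255}, {"linear": [0, 0, 0], "angular": [0, 0, 0], "claw": 255}, {"linear": [0, 0, 0], "angular": [0, 0, 0], "claw": 255}, {"linear": [0, 0, 0], "angular": [0, 0, 0], "claw": 255}]}}

```text
time_s: 59.45
tool_pos: [0.4393, 0.4519, 0.2435]
eef_rot: [[0.268, 0.964, -0.0], [0.964, -0.268, 0.002], [0.002, -0.001, -1.0]]
wrist_force: [-8.1, 1.9, 6.8]
finger_gap: 0.0095
```

Run:
```python
from h import *
door()
```

```text
t 59.45 p [0.4393 0.4519 0.2435] F [-8.1  1.9  6.8] gap 0.0095 q [0.69 0.5  1.55 0.   1.08 0.96]
[[0.2676, 0.9635, -0.0001], [0.9635, -0.2676, 0.0022], [0.002, -0.0007, -1.0]]
r 0.28373798672353495 theta -4.557406767951791 h tool [-38.07603083 281.17144885]
```

Run:
```python
from h import *
from scipy.optimize import least_squares
P=np.array([(.6305,.0668),(.582,.0836),(.4877,.1532),(.4203,.2948),(.4397,.4522)])
s=least_squares(lambda x:np.hypot(P[:,0]-x[0],P[:,1]-x[1])-.28218,[.7,.34]);print(s.x,s.fun*1000)
s=least_squares(lambda x:np.hypot(P[:,0]-x[0],P[:,1]-x[1])-x[2],[.7,.34,.28]);print(s.x,s.fun*1000)
o=get_obs();R=o["eef_rot"][:2,:2];print(R.T@(s.x[:2]-o["tool_pos"][:2])*1000)
```

```text
[0.69878208 0.34051534] [-0.07624212  0.03188281  0.03035105  0.0294305  -0.05061692]
[0.69852904 0.34038387 0.2819448 ] [-0.02976937  0.04274137 -0.0109671  -0.00635049  0.00434565]
[-38.09985597 279.65141375]
```

>>> {"api": "arm_command", "payload": {"rows": [{"linear": [-9.8, -1.2, 0], "angular": [0, 0, -2], "claw": 255}, {"linear": [-19.6, -2, 0], "angular": [0, 0, -4], "claw": 255}, {"linear": [-19.6, -2, 0], "angular": [0, 0, -4], "claw": 255}, {"linear": [-19.6, -2, 0], "angular": [0, 0, -4], "claw": 255}, {"linear": [-19.6, -2, 0], "angular": [0, 0, -4], "claw": 255}, {"linear": [-19.6, -2, 0], "angular": [0, 0, -4], "claw": 255}, {"linear": [0, 0, 0], "angular": [0, 0, 0], "claw": 255}]}}

```text
time_s: 60.15
tool_pos: [0.4164, 0.3445, 0.2434]
eef_rot: [[-0.114, 0.993, 0.0], [0.993, 0.114, 0.001], [0.001, 0.0, -1.0]]
wrist_force: [-8.2, -0.4, 7.8]
finger_gap: 0.0095
```

```bash
cat >> h.py <<'E'
H2=np.array([.6987,.3405])
def door2():
    o=st();p=o["tool_pos"][:2];R=o["eef_rot"];d=p-H2
    a=np.degrees(np.arctan2(d[1],d[0]));a=a-360 if a>0 else a
    print("r",np.linalg.norm(d)*1000,"deg open",-(a+103.99),"h",R[:2,:2].T@(H2-p)*1000)
E
python3 - <<'E'
from h import *
door2()
E
```

```text
t 60.15 p [0.4164 0.3445 0.2434] F [-8.2 -0.4  7.8] gap 0.0095 q [0.57 0.38 1.78 0.   0.99 0.45]
[[-0.114, 0.9935, 0.0002], [0.9935, 0.114, 0.0006], [0.0006, 0.0003, -1.0]]
r 282.30409294917945 deg open 76.82073808911109 h [-36.14262085 279.98090518]
```

>>> {"api": "arm_command", "payload": {"rows": [{"linear": [-19.6, -1.9, 0], "angular": [0, 0, -4], "claw": 255}, {"linear": [-19.6, -1.9, 0], "angular": [0, 0, -4], "claw": 255}, {"linear": [-19.6, -1.9, 0], "angular": [0, 0, -4], "claw": 255}, {"linear": [-19.6, -1.9, 0], "angular": [0, 0, -4], "claw": 255}, {"linear": [-19.6, -1.9, 0], "angular": [0, 0, -4], "claw": 255}, {"linear": [-19.6, -1.9, 0], "angular": [0, 0, -4], "claw": 255}, {"linear": [-19.6, -1.9, 0], "angular": [0, 0, -4], "claw": 255}, {"linear": [-19.6, -1.9, 0], "angular": [0, 0, -4], "claw": 255}, {"linear": [-19.6, -1.9, 0], "angular": [0, 0, -4], "claw": 255}, {"linear": [-19.6, -1.9, 0], "angular": [0, 0, -4], "claw": 255}, {"linear": [0, 0, 0], "angular": [0, 0, 0], "claw": 255}]}}

```text
time_s: 61.25
tool_pos: [0.4806, 0.1614, 0.2434]
eef_rot: [[-0.726, 0.688, 0.001], [0.688, 0.726, -0.001], [-0.002, 0.0, -1.0]]
wrist_force: [-6.5, -4.9, 12.8]
finger_gap: 0.0094
```

Run:
```python
from h import *
door2()
```

```text
t 61.25 p [0.4806 0.1614 0.2434] F [-6.5 -4.9 12.8] gap 0.0094 q [ 0.19  0.33  1.85 -0.    0.96 -0.62]
[[-0.7257, 0.6881, 0.0015], [0.6881, 0.7257, -0.001], [-0.0017, 0.0003, -1.0]]
r 282.22660759757906 deg open 36.629376868823 h [-35.09150835 280.03646349]
```

>>> {"api": "arm_command", "payload": {"rows": [{"linear": [-19.6, -1.8, 0], "angular": [0, 0, -4], "claw": 255}, {"linear": [-19.6, -1.8, 0], "angular": [0, 0, -4], "claw": 255}, {"linear": [-19.6, -1.8, 0], "angular": [0, 0, -4], "claw": 255}, {"linear": [-19.6, -1.8, 0], "angular": [0, 0, -4], "claw": 255}, {"linear": [-19.6, -1.8, 0], "angular": [0, 0, -4], "claw": 255}, {"linear": [-19.6, -1.8, 0], "angular": [0, 0, -4], "claw": 255}, {"linear": [-19.6, -1.8, 0], "angular": [0, 0, -4], "claw": 255}, {"linear": [-14.7, -1.4, 0], "angular": [0, 0, -3], "claw": 255}, {"linear": [0, 0, 0], "angular": [0, 0, 0], "claw": 255}]}}

```text
time_s: 62.15
tool_pos: [0.6045, 0.0745, 0.2435]
eef_rot: [[-0.976, 0.216, 0.003], [0.216, 0.976, -0.002], [-0.004, -0.001, -1.0]]
wrist_force: [-3.1, -8.5, 8.8]
finger_gap: 0.0095
```

Run:
```python
from h import *
door2()
```

```text
t 62.15 p [0.6045 0.0745 0.2435] F [-3.1 -8.5  8.8] gap 0.0095 q [ 0.01  0.47  1.61 -0.    1.05 -1.34]
[[-0.9764, 0.2162, 0.0033], [0.2161, 0.9764, -0.0019], [-0.0036, -0.0011, -1.0]]
r 282.1689107880707 deg open 5.5036904013147705 h [-34.43952258 280.0592427 ]
```

>>> {"api": "arm_command", "payload": {"rows": [{"linear": [-9.8, -1, 0], "angular": [0, 0, -2], "claw": 255}, {"linear": [-9.8, -1, 0], "angular": [0, 0, -2], "claw": 255}, {"linear": [-4.9, -0.6, 0], "angular": [0, 0, -1], "claw": 255}, {"linear": [-2.4, -0.3, 0], "angular": [0, 0, -0.5], "claw": 255}, {"linear": [0, 0, 0], "angular": [0, 0, 0], "claw": 255}]}}

```text
time_s: 62.65
tool_pos: [0.6293, 0.067, 0.2435]
eef_rot: [[-0.992, 0.123, 0.002], [0.123, 0.992, -0.002], [-0.003, -0.002, -1.0]]
wrist_force: [-2.3, -9.8, 5.4]
finger_gap: 0.0093
```

Run:
```python
from h import *
door2()
```

```text
t 62.65 p [0.6293 0.067  0.2435] F [-2.3 -9.8  5.4] gap 0.0093 q [ 0.    0.51  1.55 -0.    1.08 -1.44]
[[-0.9925, 0.1225, 0.0025], [0.1225, 0.9925, -0.0022], [-0.0027, -0.0019, -1.0]]
r 282.16721703442295 deg open 0.2516624265848151 h [-35.37961575 279.94005621]
```

Push gently further until contact shows.

>>> {"api": "arm_command", "payload": {"rows": [{"linear": [-2, 0, 0], "angular": [0, 0, 0], "claw": 255}, {"linear": [-2, 0, 0], "angular": [0, 0, 0], "claw": 255}, {"linear": [0, 0, 0], "angular": [0, 0, 0], "claw": 255}]}}

```text
time_s: 62.95
tool_pos: [0.6296, 0.0669, 0.2434]
eef_rot: [[-0.992, 0.122, -0.006], [0.123, 0.992, -0.002], [0.006, -0.003, -1.0]]
wrist_force: [-23.9, -9.3, 14.4]
finger_gap: 0.009
```

Run:
```python
from h import *
door2()
```

```text
t 62.95 p [0.6296 0.0669 0.2434] F [-23.9  -9.3  14.4] gap 0.009 q [ 0.    0.51  1.54 -0.    1.09 -1.44]
[[-0.9924, 0.1225, -0.0064], [0.1225, 0.9925, -0.002], [0.0061, -0.0028, -1.0]]
r 282.1570393840347 deg open 0.1754955371928446 h [-35.01183352 279.97461664]
```

>>> {"api": "arm_command", "payload": {"rows": [{"linear": [2.5, 0, 0], "angular": [0, 0, 0], "claw": 255}, {"linear": [0, 0, 0], "angular": [0, 0, 0], "claw": 200}, {"linear": [0, 0, 0], "angular": [0, 0, 0], "claw": 130}, {"linear": [0, 0, 0], "angular": [0, 0, 0], "claw": 130}, {"linear": [0, 0, 0], "angular": [0, 0, 0], "claw": 130}, {"linear": [0, 0, -20], "angular": [0, 0, 0], "claw": 130}, {"linear": [0, 0, -40], "angular": [0, 0, 0], "claw": 130}, {"linear": [0, 0, -40], "angular": [0, 0, 0], "claw": 130}, {"linear": [30, 0, 0], "angular": [0, 0, 0], "claw": 130}, {"linear": [40, 0, 0], "angular": [0, 0, 0], "claw": 130}, {"linear": [40, 0, 0], "angular": [0, 0, 0], "claw": 130}, {"linear": [0, 0, 0], "angular": [0, 0, 0], "claw": 130}]}}

```text
time_s: 64.15
tool_pos: [0.5173, 0.0826, 0.3424]
eef_rot: [[-0.993, 0.122, -0.0], [0.122, 0.993, 0.0], [0.0, 0.0, -1.0]]
wrist_force: [0.4, 0.2, 0.6]
finger_gap: 0.0415
```

Run:
```python
from h import *
st()
im=snapshot("top");cv2.imwrite("pics/t31.png",im[:,:,::-1]);crop(im,130,65,300,205,4,"pics/t31b.png")
im=snapshot("scene");cv2.imwrite("pics/s31.png",im[:,:,::-1]);crop(im,215,255,390,455,3,"pics/s31b.png")
c=calibration("wrist");im=snapshot("wrist");cv2.imwrite("pics/w31.png",im[:,:,::-1])
```

```text
t 64.15 p [0.5173 0.0826 0.3424] F [0.4 0.2 0.6] gap 0.0415 q [ 0.03  0.26  1.67  0.    1.21 -1.42]
[[-0.9926, 0.1215, -0.0004], [0.1215, 0.9926, 0.0003], [0.0005, 0.0002, -1.0]]
```

View pics/t31.png

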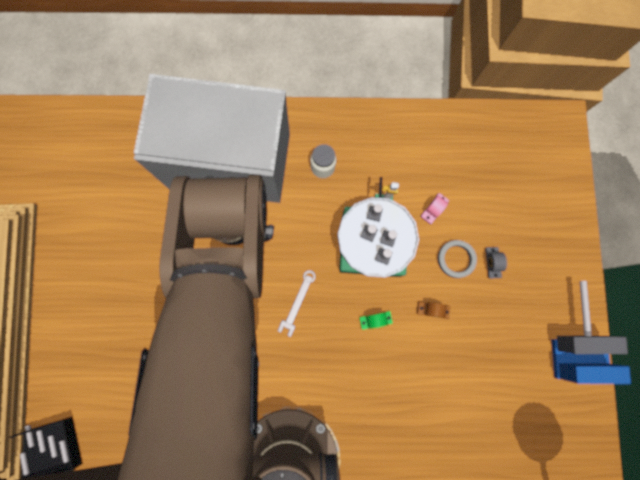

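View pics/s31.png

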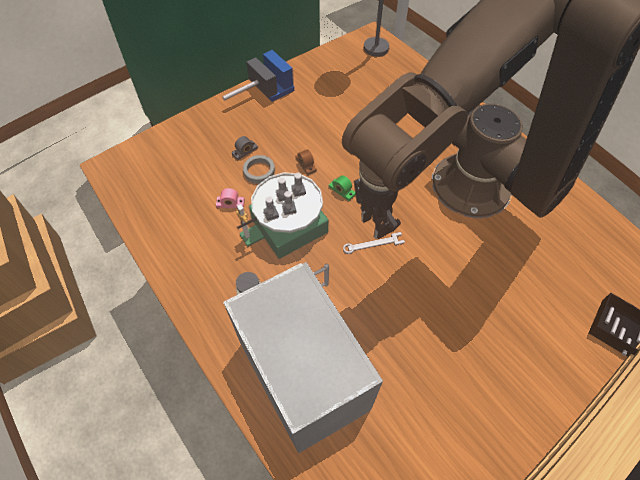

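View pics/w31.png

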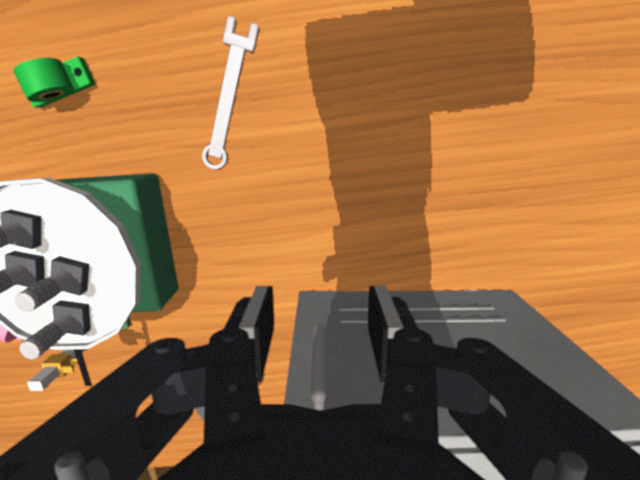

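View pics/s31b.png

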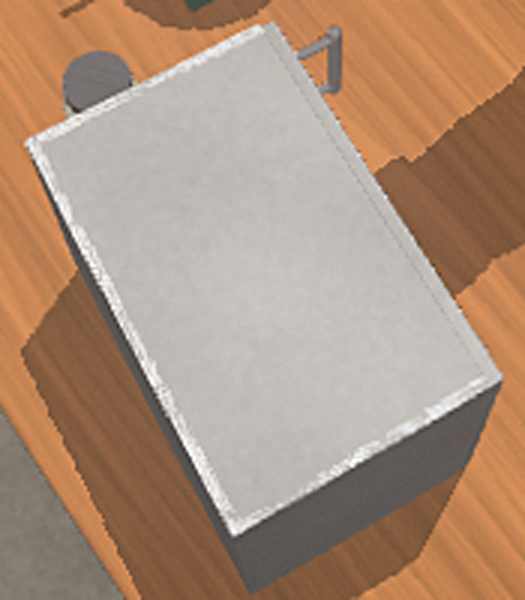

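Run:
```python
import cv2,numpy as np
a=cv2.imread("pics/top0.png");b=cv2.imread("pics/t31.png")
x=np.hstack([a[220:300,420:530],b[220:300,420:530]]);cv2.imwrite("pics/cmp.png",cv2.resize(x,None,fx=3.6,fy=3.6,interpolation=cv2.INTER_CUBIC))
a=cv2.imread("pics/scene0.png");b=cv2.imread("pics/s31.png")
x=np.hstack([a[125:275,210:350],b[125:275,210:350]]);cv2.imwrite("pics/cmp2.png",cv2.resize(x,None,fx=2.85,fy=2.85,interpolation=cv2.INTER_CUBIC))
```

```text
(no output)
```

View pics/cmp.png

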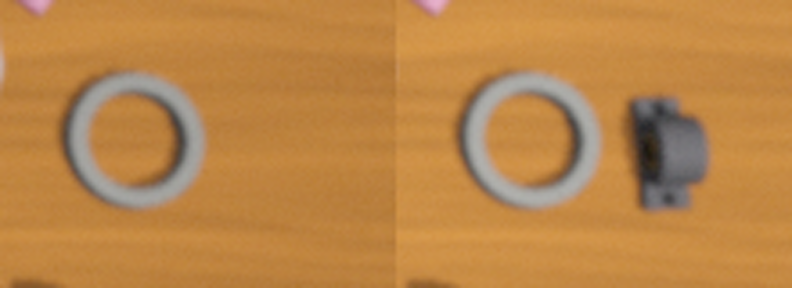

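View pics/cmp2.png

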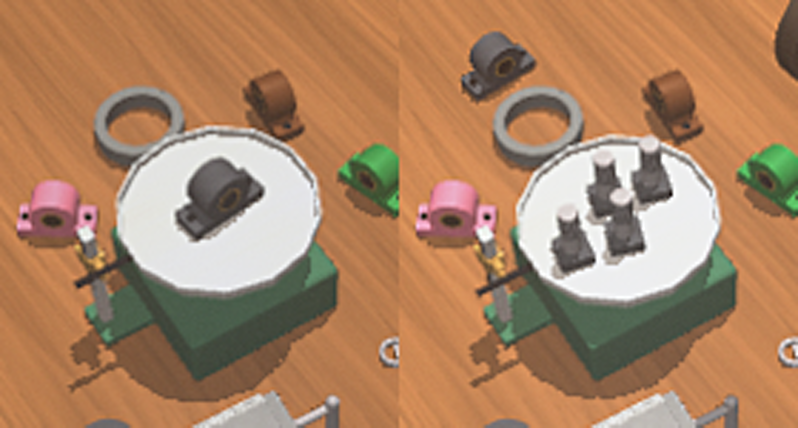

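Run:
```python
from station import *
print(hand_in()); print(get_obs()["time_s"])
```

```text
the job is handed in; nothing more can be done
None
the job is handed in; nothing more can be done
```

The job is done and handed in at about 64 s of the 208 s allowed; the hand-in gave no verdict.

**What I did**
- **Block:** I lifted it off the pan and set it upright on the bench beyond the tape.
- **Door:** I swung the cupboard open to about 1.73 rad.
- **Bolts:** I stood four bolts on the pan, one at a time, checking the pointer along the way. Five were in the rack at the start, and the last one is still standing there.
- **Shutting:** I swung the door shut by its handle and pushed until the stop answered with about 24 N.

**Last checks**
- **Pointer:** In a tilted close-up with four bolts on, the pointer was between the prongs at about 116 mm, against a fork middle of about 117–118 mm. That is within the calibration's 2 mm. With three bolts it sat about 6 mm too high. Earlier, less tilted views had left three or four bolts undecided. I did not repeat this close-up after shutting the door.
- **Door:** In the final scene picture the cupboard and handle look just as they did at the start, and the fitted hinge gave under 0.2° open.
- **Surroundings:** The tape has not moved, and I saw no change to the jar, the wrench or the look-alikes. Nothing is lying about, and the gripper is clear of everything.
- **Disagreement:** The block moved a few centimetres towards the tape after I placed it, while the arm was elsewhere. It is still upright on the bench and clear of the tape, so I left it there.

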